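Line up the spare swivel housings and lock their bushings with transit pins

TASK

Get the spare swivel housings ready for packing: line them up in a row on the marked places, one to a mark, each square to the stop rail with its side flush against it, and in each one turn the brass bushing until its hole lies over the hole in the block and push a transit pin from the rack fully home through both. Leave the carton and the tape roll where they are.

Things in the scene. Friction and masses are not known exactly. Their poses are not given: they have to be found in the camera images.
- hub1_center (a point): centre (half-way up) of a loose swivel housing, a square aluminium block 64 x 64 x 32 mm high, 0.6 kg; z up, x, y square to its sides. In it turns a captive brass bushing, 54 mm across, flush with the block's top, with a grip bar across its axis (the block's centre) 13 mm wide, 30 long, 12 high (top 44 mm above the underside). 3 or 4 of the 4 housings are present
- hub1_hole (a point): centre, half-way up, of the vertical 13 mm pin hole right through that housing's block, 17 mm from its centre along its +x; a black notch in the rim (top of the block) marks that side. It can be entered only when the bushing's 13 mm hole stands over it
- bush1 (a joint): turn of the bushing in housing 1, rad, anticlockwise from above; 0: its hole (17 mm from its axis) is over the block's hole. The hole lies at this angle from the housing's +x, and the grip bar's length is square to that direction. No stops, friction 0.03 N m, stays where left; 0.45 to 1.4 off at the start, either way
- hub2_center (a point): centre (half-way up) of a loose swivel housing, a square aluminium block 64 x 64 x 32 mm high, 0.6 kg; z up, x, y square to its sides. In it turns a captive brass bushing, 54 mm across, flush with the block's top, with a grip bar across its axis (the block's centre) 13 mm wide, 30 long, 12 high (top 44 mm above the underside). 3 or 4 of the 4 housings are present
- hub2_hole (a point): centre, half-way up, of the vertical 13 mm pin hole right through that housing's block, 17 mm from its centre along its +x; a black notch in the rim (top of the block) marks that side. It can be entered only when the bushing's 13 mm hole stands over it
- bush2 (a joint): turn of the bushing in housing 2, rad, anticlockwise from above; 0: its hole (17 mm from its axis) is over the block's hole. The hole lies at this angle from the housing's +x, and the grip bar's length is square to that direction. No stops, friction 0.03 N m, stays where left; 0.45 to 1.4 off at the start, either way
- hub3_center (a point): centre (half-way up) of a loose swivel housing, a square aluminium block 64 x 64 x 32 mm high, 0.6 kg; z up, x, y square to its sides. In it turns a captive brass bushing, 54 mm across, flush with the block's top, with a grip bar across its axis (the block's centre) 13 mm wide, 30 long, 12 high (top 44 mm above the underside). 3 or 4 of the 4 housings are present
- hub3_hole (a point): centre, half-way up, of the vertical 13 mm pin hole right through that housing's block, 17 mm from its centre along its +x; a black notch in the rim (top of the block) marks that side. It can be entered only when the bushing's 13 mm hole stands over it
- bush3 (a joint): turn of the bushing in housing 3, rad, anticlockwise from above; 0: its hole (17 mm from its axis) is over the block's hole. The hole lies at this angle from the housing's +x, and the grip bar's length is square to that direction. No stops, friction 0.03 N m, stays where left; 0.45 to 1.4 off at the start, either way
- hub4_center (a point): centre (half-way up) of a loose swivel housing, a square aluminium block 64 x 64 x 32 mm high, 0.6 kg; z up, x, y square to its sides. In it turns a captive brass bushing, 54 mm across, flush with the block's top, with a grip bar across its axis (the block's centre) 13 mm wide, 30 long, 12 high (top 44 mm above the underside). 3 or 4 of the 4 housings are present
- hub4_hole (a point): centre, half-way up, of the vertical 13 mm pin hole right through that housing's block, 17 mm from its centre along its +x; a black notch in the rim (top of the block) marks that side. It can be entered only when the bushing's 13 mm hole stands over it
- bush4 (a joint): turn of the bushing in housing 4, rad, anticlockwise from above; 0: its hole (17 mm from its axis) is over the block's hole. The hole lies at this angle from the housing's +x, and the grip bar's length is square to that direction. No stops, friction 0.03 N m, stays where left; 0.45 to 1.4 off at the start, either way
- pin1_mid (a point): centre (half-way up) of a steel transit pin 70 mm long, 0.06 kg, z towards its handle: shank 10 mm thick, 28 long, tapered foot; round handle 14 mm thick, 42 long. Starts upright in the rack, shoulder on the rack's top. Fully home, its shoulder rests on the bushing, its middle 23 mm above the housing's centre. Any pin fits any housing; spare pins are left over
- pin2_mid (a point): centre (half-way up) of a steel transit pin 70 mm long, 0.06 kg, z towards its handle: shank 10 mm thick, 28 long, tapered foot; round handle 14 mm thick, 42 long. Starts upright in the rack, shoulder on the rack's top. Fully home, its shoulder rests on the bushing, its middle 23 mm above the housing's centre. Any pin fits any housing; spare pins are left over
- pin3_mid (a point): centre (half-way up) of a steel transit pin 70 mm long, 0.06 kg, z towards its handle: shank 10 mm thick, 28 long, tapered foot; round handle 14 mm thick, 42 long. Starts upright in the rack, shoulder on the rack's top. Fully home, its shoulder rests on the bushing, its middle 23 mm above the housing's centre. Any pin fits any housing; spare pins are left over
- pin4_mid (a point): centre (half-way up) of a steel transit pin 70 mm long, 0.06 kg, z towards its handle: shank 10 mm thick, 28 long, tapered foot; round handle 14 mm thick, 42 long. Starts upright in the rack, shoulder on the rack's top. Fully home, its shoulder rests on the bushing, its middle 23 mm above the housing's centre. Any pin fits any housing; spare pins are left over
- pin5_mid (a point): centre (half-way up) of a steel transit pin 70 mm long, 0.06 kg, z towards its handle: shank 10 mm thick, 28 long, tapered foot; round handle 14 mm thick, 42 long. Starts upright in the rack, shoulder on the rack's top. Fully home, its shoulder rests on the bushing, its middle 23 mm above the housing's centre. Any pin fits any housing; spare pins are left over
- mark1 (a point): where a housing's centre (half-way up) should be on mark 1 of four: a black outline on the bench at the fixed grey stop rail. x points square into the rail (away from the robot), y along it. The housing's side then touches the rail's face, 32 mm beyond this point. Rail 440 mm long, 30 thick, 24 high; marks 120 mm apart
- mark2 (a point): where a housing's centre (half-way up) should be on mark 2 of four: a black outline on the bench at the fixed grey stop rail. x points square into the rail (away from the robot), y along it. The housing's side then touches the rail's face, 32 mm beyond this point. Rail 440 mm long, 30 thick, 24 high; marks 120 mm apart
- mark3 (a point): where a housing's centre (half-way up) should be on mark 3 of four: a black outline on the bench at the fixed grey stop rail. x points square into the rail (away from the robot), y along it. The housing's side then touches the rail's face, 32 mm beyond this point. Rail 440 mm long, 30 thick, 24 high; marks 120 mm apart
- mark4 (a point): where a housing's centre (half-way up) should be on mark 4 of four: a black outline on the bench at the fixed grey stop rail. x points square into the rail (away from the robot), y along it. The housing's side then touches the rail's face, 32 mm beyond this point. Rail 440 mm long, 30 thick, 24 high; marks 120 mm apart
- rack: fixed wooden pin rack, 210 (x) x 50 (y) x 36 mm high, origin at the centre of its underside; five 12 mm holes 31 mm deep along its x, 40 mm apart, each with a pin
- carton: bystander: cardboard carton 120 x 90 x 70 mm, origin at the centre of its underside
- tape_roll: bystander: roll of yellow packing tape, 96 mm across, 45 mm high, origin at the centre of its underside
There are look-alikes about, which are no part of the job. Leave any pink look-alike of the part that bears hub2_center alone.

How it is judged:
By the outcome, as a careful person would: the job done as asked, in the order asked, and still so for the second after the job is handed in, with the robot touching nothing.
Of hub1, hub2, hub3, hub4 only 3 to 4 are there at a start; the rules pass over those that are not, and their reading is None.
At some moment in a run one of hub1, hub2, hub3, hub4 may be knocked a few centimetres aside while the robot is not near it.
It also fails if it takes over 210 s, if anything falls off the work surface, if the arm or the gripper's body presses on something with over 40 N, if the wrist force passes 120 N, or if a joint passes its speed limit or range.

ROBOT

A 6-joint arm with a two-finger parallel gripper is mounted at the origin on the work surface. World frame = base frame: x ahead of the robot, y to its left, z up, the work surface at z = 0. Lengths are in m, angles in degrees, forces in N, time in s.
With the tool pointing down it reaches from about 0.375 to 0.9 m from the base axis. Payload 3.1 kg.
Tool frame: the origin (TCP) lies midway between the tips of the shut fingers; the grasp point (between the pads) lies 19 mm behind it; z points along the fingers, y is the direction in which the jaws open and shut (so a half turn about z gives the same grasp; the last joint's range is limited). The gripper opens to 87 mm and grips with 3 to 60 N. Pads are 19 mm wide; open, the fingers measure 117 mm over their backs; the gripper's body (75 mm by 190 mm) begins 51 mm behind the grasp point.
Start: joints at [-10.227, 30.224, 82.088, -0, 67.689, -10.227], TCP at [0.625, 0, 0.223] pointing down, gripper open.
Joint ranges: [-176.69, 176.69], [-43.24, 126.21], [12.49, 139.97], [-82, 262], [0, 151.66], [-163.58, 163.58]. Speed limits (degrees/s): [159.86, 159.86, 180, 180, 180, 180].

INTERFACE

Orientations are given as a 3x3 rotation matrix whose columns are the frame's x, y, z axes.
In Python, from rig import bot gives the robot as it stands.
- The arm moves only by the tool carry_out, never from a script. Its arguments are lists of equal length, an entry for each row: "grip": the gripper's target within -1 to 1 (fully open at 1, half-way at 0, shut at -1); "slide": the shift along the tool's x, y, z in mm, a list of three; "twist": the turn, a rotation vector about the tool's x, y, z in rad, a list of three. In form: {"grip": [grip, ...], "slide": [[dx, dy, dz], ...], "twist": [[wx, wy, wz], ...]}. A call has 1 to 12 rows; each row shifts and turns the pose as measured when the row begins, along the tool's axes as they then stand; what a row does not reach is not made up. A row lasts 1/10 s, in which the tool goes at most 50 mm and 8.59 degrees, less where a joint would pass 70% of its speed; a pose out of reach is approached as far as the arm can. A call is refused whole if a number of a shift passes 50 or a number of a turn 0.15, either way. A call with a gripper value outside its range is refused whole. The fingers move at their own pace and stop on an object; the grip force is fixed at half the most. Time passes only in rows, so rows that do not move let the fingers close. It gives the time, the measured TCP pose, the force and the opening at its end, in the units of the state.
- bot.read_state(): the state, without advancing time (a new reading comes with each control period).
- bot.capture(name): name is "scene" or "side" or "wrist"; returns a dict with "color" (400x640x3 uint8, red, green, blue), "depth" (400x640 float32, m along the optical axis (not along the pixel's ray), 0 where there is no reading), "fx", "fy", "cx", "cy" (pixels), "k1" (the pictures are not rectified: a ray, as slopes to the right and down, at radius r is drawn at 1 + k1 r^2 times it, then the intrinsics apply), "position" and "rotation" of the camera in the world; the wrist camera has in their place "T_tool_cam" (4x4, takes a point from camera to tool coordinates, whose origin is the TCP and whose axes are the flange's). Camera axes: x right, y up, looking along -z (the intrinsics and any distortion apply to the point x, -y, -z); pixel columns grow to the right and rows downward; lengths in m; the calibration is good to about 2 mm. A picture is of the moment at which its call begins: read the wrist's pose just before it.
- bot.hand_in(): hands the job in, once; it reports no verdict.
The state is a dict: "time_s": time; "joint_positions": joint angles; "qvel": joint speeds; "tau": joint torques, N m; "position": TCP position; "tcp_rot": TCP orientation; "force": force on the tool from outside, world axes, zero at the start; "moment": the same for the moment, N m; "opening": opening from 0.0 (shut) to 1.0 (fully open).
Only numpy, scipy, OpenCV 4.12 (cv2) and the standard library are available. Lean on these libraries where they do the work, as an engineer would, in place of code of your own. Each camera call takes 0.05 s, during which the arm holds its last target.

## Working session

There is one attempt and no reset: what is moved stays moved. The work goes in short steps, Python scripts to look and compute and a tool call to move; the robot and the scene stay as the last step left them, time stands still between calls to the robot, and variables do not carry over. Pictures are saved under pics/ and viewed, and the job is handed in when it is done.

Besides the shell and the picture viewer there is one more tool, called after "Request:" in YAML: its name, and indented under it one key for each argument. carry_out: Moves the arm, as the interface text tells. Its arguments: {"type":"object","properties":{"grip":{"type":"array"},"slide":{"type":"array"},"twist":{"type":"array"}},"required":["grip","slide","twist"]}

```bash
ls; mkdir -p pics
python3 - <<'E'
from rig import bot
import cv2,numpy as np
s=bot.read_state();print(s)
for n in ["scene","side","wrist"]:
    c=bot.capture(n)
    cv2.imwrite(f"pics/{n}0.png",c["color"][:,:,::-1])
    np.savez(f"{n}0.npz",**c)
    print(n,{k:(v if not hasattr(v,'shape') or v.size<20 else v.shape) for k,v in c.items()})
E
```

```text
pics
{'time_s': 0.0, 'joint_positions': array([-1.02272516e+01,  3.02778751e+01,  8.21553503e+01, -2.78769467e-04,
        6.76889400e+01, -1.02286876e+01]), 'qvel': array([ 0.12031776,  0.0532954 , -0.11276812, -0.07816315, -0.0473931 ,
        0.01148821]), 'tau': array([-5.45745443e-04, -4.40045428e+01, -1.76593530e+01,  6.32597599e-02,
        5.83207863e-02, -1.53719384e-04]), 'position': array([6.24278816e-01, 1.58674125e-04, 2.21589081e-01]), 'tcp_rot': array([[-2.65235669e-05,  9.99997797e-01, -2.09910712e-03],
       [ 9.99999930e-01,  2.73089976e-05,  3.74145918e-04],
       [ 3.74202418e-04, -2.09909705e-03, -9.99997727e-01]]), 'force': array([-1.29529272,  0.06403231, -0.81738245]), 'moment': array([-0.01569745, -0.04612195, -0.01828532]), 'opening': 0.9995371282930222}
scene {'color': (400, 640, 3), 'depth': (400, 640), 'fx': 425.7298038980477, 'fy': 425.7298038980477, 'cx': 320.2312928518842, 'cy': 199.3633638565927, 'k1': -0.09805651864799951, 'position': array([ 1.04070858, -0.37606128,  1.06880176]), 'rotation': array([[ 0.53728211, -0.69271107,  0.48112297],
       
[... 333 characters left out ...]
, 'rotation': array([[-0.72143367,  0.37113916, -0.58462739],
       [-0.69219577, -0.41083127,  0.59336556],
       [-0.01996202,  0.8327505 ,  0.55328847]])}
wrist {'color': (400, 640, 3), 'depth': (400, 640), 'fx': 284.93150095470503, 'fy': 284.93150095470503, 'cx': 317.37561272775366, 'cy': 203.84423579066933, 'k1': -0.005577850334898324, 'T_tool_cam': array([[-2.22006921e-04,  9.56655482e-01,  2.91221977e-01,
         8.27333818e-02],
       [ 9.99999972e-01,  2.35574200e-04, -1.15253481e-05,
         5.06185655e-04],
       [-7.96301716e-05,  2.91221966e-01, -9.56655507e-01,
        -1.61426827e-01],
       [ 0.00000000e+00,  0.00000000e+00,  0.00000000e+00,
         1.00000000e+00]])}
```

View pics/scene0.png

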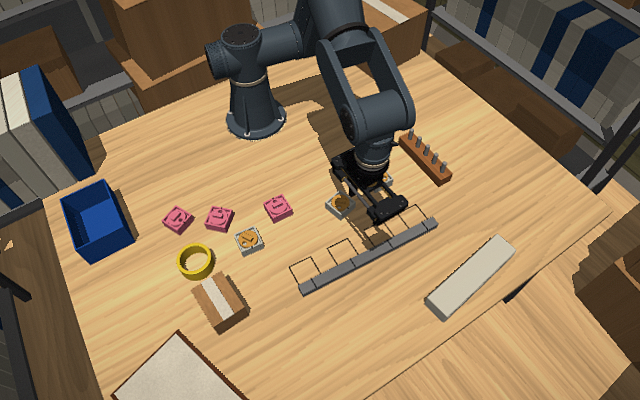

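View pics/side0.png

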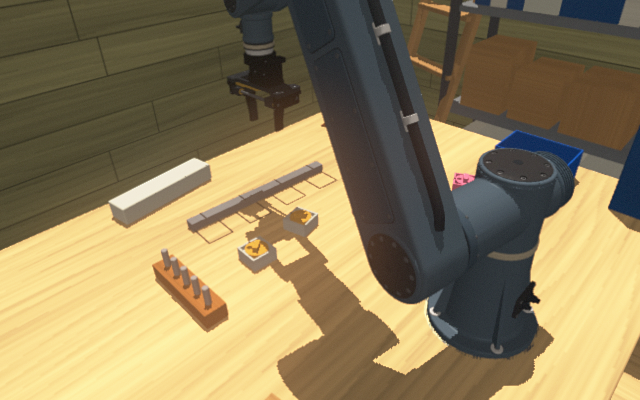

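View pics/wrist0.png

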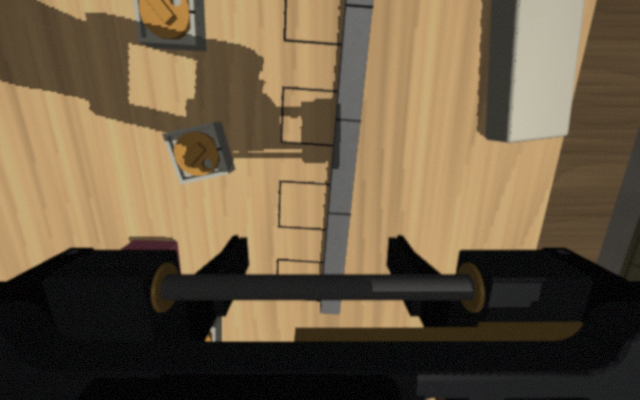

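```bash
cat > h.py <<'E'
import numpy as np, cv2
def pose_of(c,st=None):
    if 'T_tool_cam' in c:
        T=np.eye(4);T[:3,:3]=st['tcp_rot'];T[:3,3]=st['position'];T=T@c['T_tool_cam']
        return T[:3,:3],T[:3,3]
    return c['rotation'],c['position']
def K(c): return np.array([[c['fx'],0,c['cx']],[0,c['fy'],c['cy']],[0,0,1.]]),np.array([c['k1'],0,0,0,0.])
def rays(c,uv,st=None):
    R,p=pose_of(c,st);k,d=K(c)
    n=cv2.undistortPoints(np.asarray(uv,float).reshape(-1,1,2),k,d).reshape(-1,2)
    v=np.c_[n[:,0],-n[:,1],-np.ones(len(n))]@R.T
    return p,v
def onz(c,uv,z,st=None):
    p,v=rays(c,uv,st)
    return p+v*((z-p[2])/v[:,2])[:,None]
def proj(c,P,st=None):
    R,p=pose_of(c,st);k,d=K(c)
    q=(np.asarray(P,float).reshape(-1,3)-p)@R; q=q*[1,-1,-1]
    return cv2.projectPoints(q,np.zeros(3),np.zeros(3),k,d)[0].reshape(-1,2)
def snap(name,tag):
    from rig import bot
    st=bot.read_state();c=bot.capture(name);c['st']=st
    cv2.imwrite(f'pics/{tag}.png',c['color'][:,:,::-1])
    np.save(f'{tag}.npy',c,allow_pickle=True)
    return c,st
def load(tag):
    c=np.load(f'{tag}.npy',allow_pickle=True).item();return c,c['st']
def topdown(c,x0,x1,y0,y1,z,ppm,st=None,tag=None):
    # rectified plan picture at height z: column -> +y to left.. row down = -x
    H,W=int((x1-x0)*ppm),int((y1-y0)*ppm)
    cc,rr=np.meshgrid(np.arange(W),np.arange(H))
    P=np.stack([x1-rr/ppm,y1-cc/ppm,np.full(cc.shape,z)],-1).reshape(-1,3)
    m=proj(c,P,st).reshape(H,W,2).astype(np.float32)
    im=cv2.remap(c['color'],m[...,0],m[...,1],cv2.INTER_LINEAR)
    if tag: cv2.imwrite(f'pics/{tag}.png',im[:,:,::-1])
    return im
E
python3 - <<'E'
from h import *
c=dict(np.load('scene0.npz'));
# crude points
for n,uv,z in [('hubA',(249,239),.032),('hubB',(341,205),.032),('rail near L',(303,295),.024),('rail R',(436,224),.024),('rack0',(402,138),.036),('rack1',(448,180),.036),('tape',(195,261),.045),('carton',(221,301),.07),('pinkL',(178,219),.032),('pinkR',(278,206),.032),('whitebar',(470,275),.03)]:
    print(n,onz(c,[uv],z).round(3))
w=dict(np.load('wrist0.npz'))
import pickle
st={'position':np.array([6.24278816e-01, 1.58674125e-04, 2.21589081e-01]),'tcp_rot':np.array([[-2.65235669e-05,  9.99997797e-01, -2.09910712e-03],
       [ 9.99999930e-01,  2.73089976e-05,  3.74145918e-04],
       [ 3.74202418e-04, -2.09909705e-03, -9.99997727e-01]])}
for n,uv,z in [('hubB',(197,153),.032),('hubC',(168,12),.032),('mark corners',(285,40),0),('m',(282,88),0),('m',(280,143),0),('m',(281,182),0),('m',(279,227),0),('rail edge top',(345,60),.024),('rail edge bot',(327,230),.024)]:
    print(n,onz(w,[uv],z,st).round(4))
E
```

```text
hubA [[ 0.441 -0.245  0.032]]
hubB [[0.487 0.033 0.032]]
rail near L [[ 0.661 -0.203  0.024]]
rail R [[0.685 0.229 0.024]]
rack0 [[0.38  0.346 0.036]]
rack1 [[0.591 0.357 0.036]]
tape [[ 0.43  -0.402  0.045]]
carton [[ 0.582 -0.39   0.07 ]]
pinkL [[ 0.27  -0.391  0.032]]
pinkR [[ 0.389 -0.123  0.032]]
whitebar [[0.858 0.197 0.03 ]]
hubB [[0.4771 0.0411 0.032 ]]
hubC [[0.4641 0.1913 0.032 ]]
mark corners [[0.5856 0.1716 0.    ]]
m [[0.5801 0.1179 0.    ]]
m [[0.575  0.0503 0.    ]]
m [[ 0.5744 -0.0023  0.    ]]
m [[ 0.569  -0.0685  0.    ]]
rail edge top [[0.656  0.1455 0.024 ]]
rail edge bot [[ 0.6374 -0.0634  0.024 ]]
```

Request:
carry_out:
  grip: [1, 1, 1, 1, 1, 1, 1, 1, 1]
  slide:
    - [-35, -12, -4]
    - [-35, -12, -4]
    - [-35, -12, -4]
    - [-35, -12, -4]
    - [-35, -12, -4]
    - [-35, -12, -4]
    - [-35, -12, -4]
    - [-35, -12, -4]
    - [0, 0, 0]
  twist:
    - [0, 0, 0]
    - [0, 0, 0]
    - [0, 0, 0]
    - [0, 0, 0]
    - [0, 0, 0]
    - [0, 0, 0]
    - [0, 0, 0]
    - [0, 0, 0]
    - [0, 0, 0]

```text
time_s: 1.05
position: [0.5247, -0.2883, 0.2511]
tcp_rot: [[-0.005, 1.0, -0.006], [1.0, 0.005, 0.002], [0.002, -0.006, -1.0]]
force: [-0.2, 0.3, 0.0]
opening: 0.998
```

Run:
```python
from h import *
c,st=snap('wrist','w1');print(st['position'],st['time_s'],st['tcp_rot'].round(3))
c,st=snap('scene','s1');snap('side','d1')
```

```text
[ 0.52474379 -0.28831615  0.25108543] 1.05 [[-0.005  1.    -0.006]
 [ 1.     0.005  0.002]
 [ 0.002 -0.006 -1.   ]]
```

View pics/w1.png

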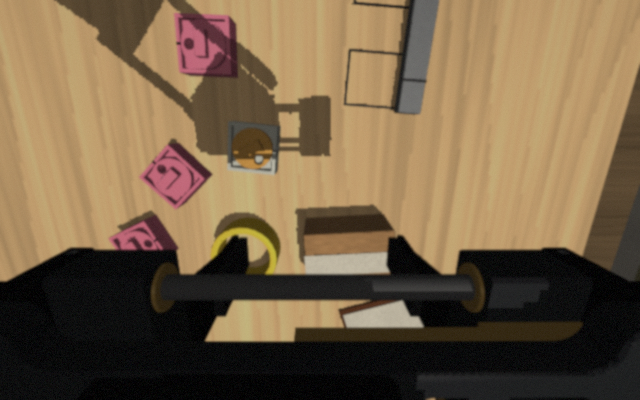

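View pics/s1.png

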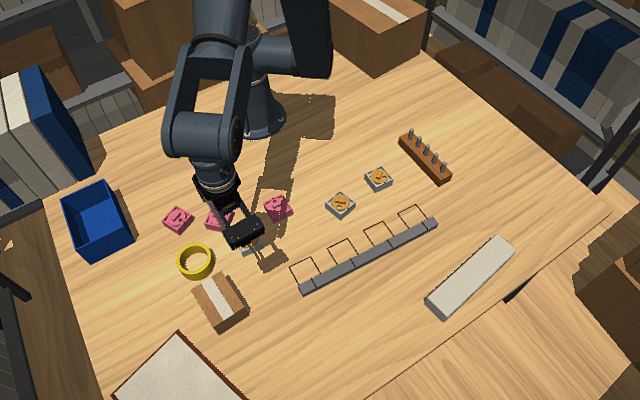

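View pics/d1.png

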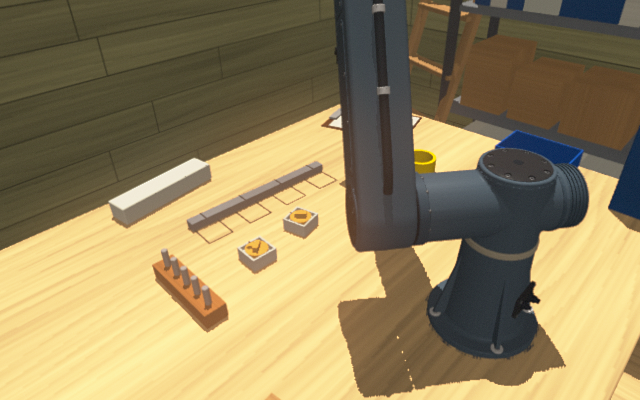

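Run:
```python
from h import *
w=dict(np.load('wrist0.npz'));w={k:v for k,v in w.items()}
st={'position':np.array([6.24278816e-01, 1.58674125e-04, 2.21589081e-01]),'tcp_rot':np.array([[-2.65235669e-05,  9.99997797e-01, -2.09910712e-03],[ 9.99999930e-01,  2.73089976e-05,  3.74145918e-04],[ 3.74202418e-04, -2.09909705e-03, -9.99997727e-01]])}
w['st']=st;np.save('w0.npy',w,allow_pickle=True)
a=topdown(w,.42,.70,-.06,.24,0,1300,st)
c,s=load('w1');b=topdown(c,.40,.68,-.29,-.05,0,1300,s)
s1,_=load('s1');d=topdown(s1,.38,.72,-.26,.28,0,1400,None,'td_s1')
cv2.imwrite('pics/td_w0.png',cv2.resize(a,None,fx=1.5,fy=1.5)[:,:,::-1]);cv2.imwrite('pics/td_w1.png',cv2.resize(b,None,fx=1.5,fy=1.5)[:,:,::-1])
```

```text
(no output)
```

View pics/td_w0.png

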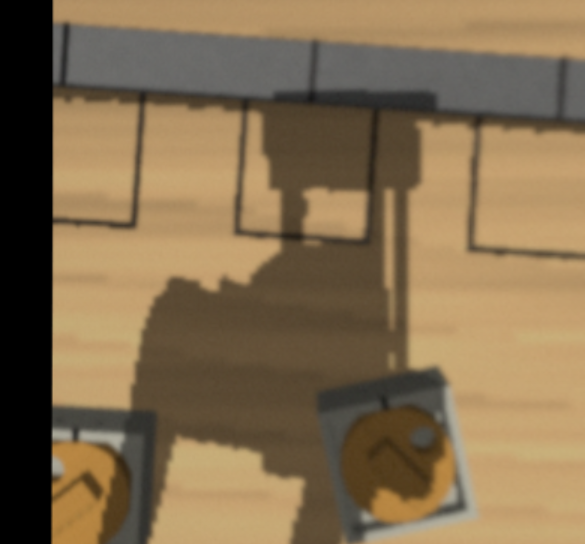

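View pics/td_w1.png

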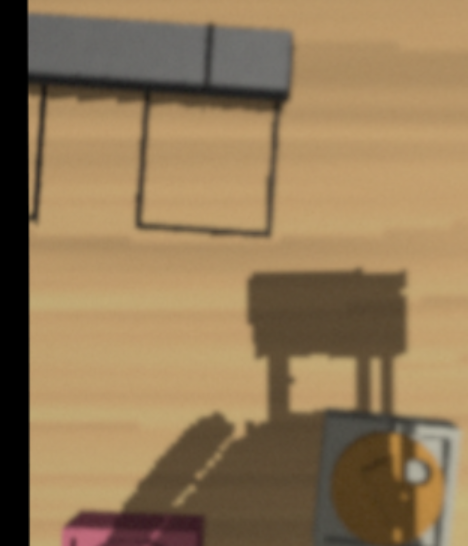

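View pics/td_s1.png

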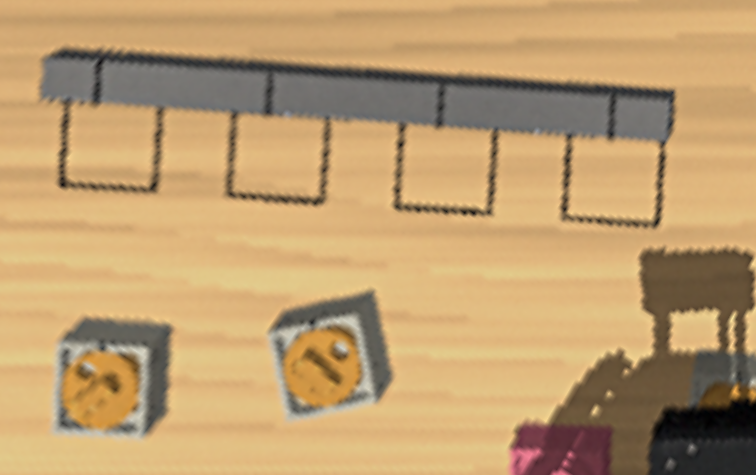

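```bash
cat >> h.py <<'E'
def hubview(tag,x,y,out,r=.06,ppm=4500):
    c,s=load(tag)
    im=topdown(c,x-r,x+r,y-r,y+r,.032,ppm,s)
    hsv=cv2.cvtColor(im,cv2.COLOR_RGB2HSV)
    m=cv2.inRange(hsv,(8,110,50),(24,255,255))
    m=cv2.morphologyEx(m,cv2.MORPH_OPEN,np.ones((9,9)))
    cs,_=cv2.findContours(m,cv2.RETR_EXTERNAL,cv2.CHAIN_APPROX_NONE)
    if cs:
        h=cv2.convexHull(np.vstack([k for k in cs if cv2.contourArea(k)>300]))
        (cx,cy),R=cv2.minEnclosingCircle(h);e=cv2.fitEllipse(h)
        print('bushing centre',x+r-e[0][1]/ppm,y+r-e[0][0]/ppm,'axes',np.array(e[1])/ppm,'mec',x+r-cy/ppm,y+r-cx/ppm,R/ppm)
    cv2.imwrite(f'pics/{out}.png',im[:,:,::-1]);return im
def px(x,y,u,v,r=.06,ppm=4500): return x+r-v/ppm, y+r-u/ppm
E
python3 -c "
from h import *
c,s=load('w1');p=onz(c,[(254,148)],.032,s)[0];print(p)
hubview('w1',p[0].round(3),p[1].round(3),'hA')"
```

```text
[ 0.44001495 -0.24454275  0.032     ]
bushing centre 0.43358302137586807 -0.22235642835828992 axes [0.09544887 0.14832095] mec 0.4401111111111111 -0.21977777777777777 0.06693300374348958
```

View pics/hA.png

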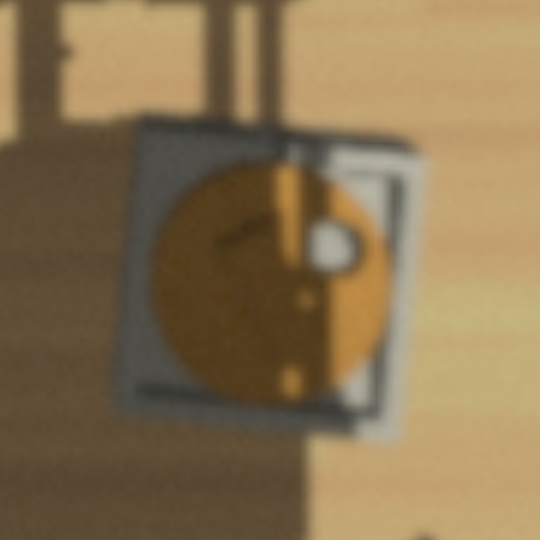

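Request:
carry_out:
  grip: [1, 1, 1, 1, 1, 1, 1, 1, 1, 1, 1, 1]
  slide:
    - [0, 0, 6]
    - [0, 0, 6]
    - [0, 0, 6]
    - [0, 0, 6]
    - [0, 0, 6]
    - [0, 0, 6]
    - [0, 0, 6]
    - [0, 0, 6]
    - [0, 0, 6]
    - [0, 0, 6]
    - [0, 0, 6]
    - [0, 0, 6]
  twist:
    - [0, 0, 0.14]
    - [0, 0, 0.14]
    - [0, 0, 0.14]
    - [0, 0, 0.14]
    - [0, 0, 0.14]
    - [0, 0, 0.14]
    - [0, 0, 0.14]
    - [0, 0, 0.14]
    - [0, 0, 0.14]
    - [0, 0, 0.14]
    - [0, 0, 0.14]
    - [0, 0, 0.14]

```text
time_s: 2.4
position: [0.5296, -0.256, 0.1731]
tcp_rot: [[0.99, -0.139, -0.014], [-0.139, -0.99, 0.018], [-0.016, -0.016, -1.0]]
force: [-0.0, 0.1, 0.5]
opening: 0.997
```

```bash
cat >> h.py <<'E'
def go(x,y,z,head,mod=True):
    """what to move: target TCP, tool-x heading deg; prints slides in tool axes for a vertical tool (and twist) """
    from rig import bot
    s=bot.read_state();R=s['tcp_rot'];p=s['position']
    h=np.degrees(np.arctan2(R[1,0],R[0,0]))
    zt=np.array([0,0,-1.]);xt=np.array([np.cos(np.radians(head)),np.sin(np.radians(head)),0]);yt=np.cross(zt,xt)
    D=R.T@np.c_[xt,yt,zt];rv=cv2.Rodrigues(D)[0].ravel()
    print('t',round(s['time_s'],2),'pos',p.round(4),'head',round(h,2),'slide mm',((np.array([x,y,z])-p)@R*1000).round(1),'twist',rv.round(4),'F',s['force'].round(1),'open',round(s['opening'],3),'q6',s['joint_positions'][5].round(0))
E
python3 -c "
from h import *
go(.4373,-.245,.1,-5.5)"
```

```text
t 2.4 pos [ 0.5296 -0.256   0.1731] head -8.0 slide mm [-91.7   3.1  74.5] twist [-0.0164  0.016  -0.0438] F [-0.   0.1  0.5] open 0.997 q6 61.0
```

Request:
carry_out:
  grip: [1, 1, 1, 1, 1]
  slide:
    - [-30, 1, 10]
    - [-30, 1, 15]
    - [-31, 1, 15]
    - [0, 0, 15]
    - [0, 0, 10]
  twist:
    - [-0.0164, 0.016, -0.0438]
    - [0, 0, 0]
    - [0, 0, 0]
    - [0, 0, 0]
    - [0, 0, 0]

```text
time_s: 2.9
position: [0.4392, -0.239, 0.1065]
tcp_rot: [[0.997, -0.083, 0.002], [-0.083, -0.997, 0.001], [0.002, -0.001, -1.0]]
force: [-0.1, 0.3, 0.2]
opening: 0.999
```

```bash
python3 -c "
from h import *
go(.4373,-.245,.006,-5.5)
snap('wrist','w2');snap('scene','s2')"
```

```text
t 2.9 pos [ 0.4392 -0.239   0.1065] head -4.78 slide mm [ -1.6   6.3 100.5] twist [-0.0014 -0.0019  0.0126] F [-0.1  0.3  0.2] open 0.999 q6 53.0
```

View pics/w2.png

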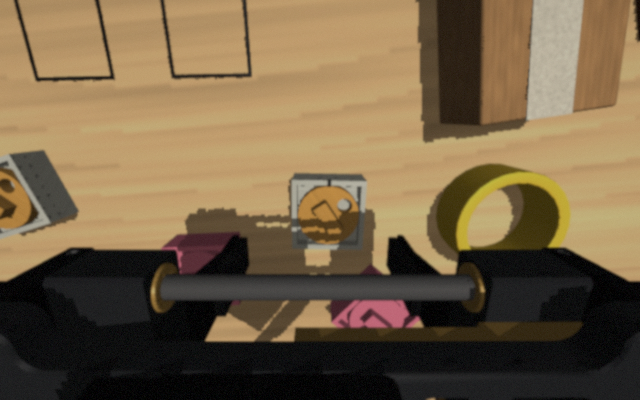

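```bash
python3 -c "
from h import *
hubview('w2',.437,-.245,'hA2')"
```

```text
bushing centre 0.43282262505425345 -0.2393264872233073 axes [0.11411933 0.12646937] mec 0.4292222222222222 -0.23988888888888887 0.06516306559244792
```

View pics/hA2.png

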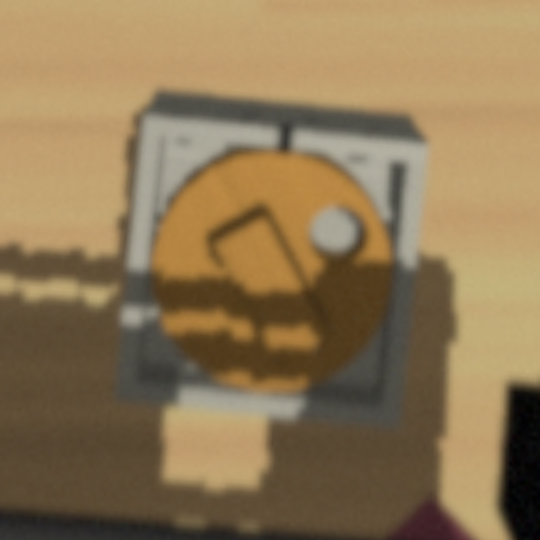

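Request:
carry_out:
  grip: [1, 1, 1, 1, 1]
  slide:
    - [-2, 6.5, 15]
    - [0, 0, 30]
    - [0, 0, 25]
    - [0, 0, 15]
    - [0, 0, 0]
  twist:
    - [0, 0, 0.009]
    - [0, 0, 0]
    - [0, 0, 0]
    - [0, 0, 0]
    - [0, 0, 0]

```text
time_s: 3.5
position: [0.4452, -0.2469, 0.0212]
tcp_rot: [[0.996, -0.085, 0.01], [-0.085, -0.996, -0.006], [0.011, 0.005, -1.0]]
force: [-1.0, -0.5, 0.2]
opening: 0.996
```

```bash
python3 -c "
from h import *
go(.4368,-.2455,.006,-5.2)"
```

```text
t 3.5 pos [ 0.4452 -0.2469  0.0212] head -4.9 slide mm [-8.6 -0.7 15.2] twist [ 0.0047 -0.0109  0.0053] F [-1.  -0.5  0.2] open 0.996 q6 53.0
```

Request:
carry_out:
  grip: [1, 1, 1, -1, -1, -1, -1]
  slide:
    - [-5, 0, 7]
    - [-4, 0, 7]
    - [0, 0, 0]
    - [0, 0, 0]
    - [0, 0, 0]
    - [0, 0, 0]
    - [0, 0, 0]
  twist:
    - [0.005, -0.011, 0.005]
    - [0, 0, 0]
    - [0, 0, 0]
    - [0, 0, 0]
    - [0, 0, 0]
    - [0, 0, 0]
    - [0, 0, 0]

```text
time_s: 4.2
position: [0.4392, -0.2479, 0.0096]
tcp_rot: [[0.996, -0.089, 0.005], [-0.089, -0.996, -0.005], [0.006, 0.004, -1.0]]
force: [0.6, -0.3, -3.6]
opening: 0.737
```

```bash
python3 -c "
from h import *
go(.5945,-.1569,.03,-3.83)"
```

```text
t 4.2 pos [ 0.4392 -0.2479  0.0096] head -5.1 slide mm [ 146.7 -104.3  -20. ] twist [ 0.0043 -0.0056 -0.0222] F [ 0.6 -0.3 -3.6] open 0.737 q6 53.0
```

Request:
carry_out:
  grip: [-1, -1, -1, -1, -1, -1, -1, -1]
  slide:
    - [0, 0, -15]
    - [0, 0, -10]
    - [25, -18, 0]
    - [25, -18, 0]
    - [25, -18, 0]
    - [25, -18, 0]
    - [25, -18, 0]
    - [0, -7, 0]
  twist:
    - [0, 0, -0.022]
    - [0.004, -0.006, 0]
    - [0, 0, 0]
    - [0, 0, 0]
    - [0, 0, 0]
    - [0, 0, 0]
    - [0, 0, 0]
    - [0, 0, 0]

```text
time_s: 5.0
position: [0.5702, -0.1548, 0.0302]
tcp_rot: [[0.997, -0.072, -0.01], [-0.072, -0.997, 0.007], [-0.01, -0.007, -1.0]]
force: [0.1, -1.1, -5.5]
opening: 0.734
```

```bash
python3 -c "
from h import *
go(.5845,-.1564,.012,-3.83)
snap('wrist','w3');snap('scene','s3')"
```

```text
t 5.0 pos [ 0.5702 -0.1548  0.0302] head -4.12 slide mm [14.5  0.7 18.1] twist [-0.0066  0.0101 -0.0051] F [ 0.1 -1.1 -5.5] open 0.734 q6 68.0
```

View pics/w3.png

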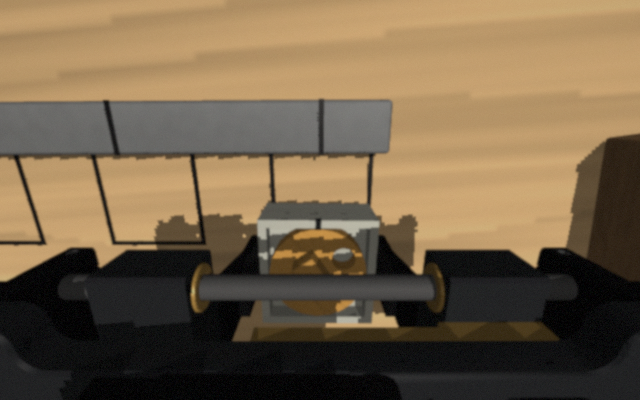

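View pics/s3.png

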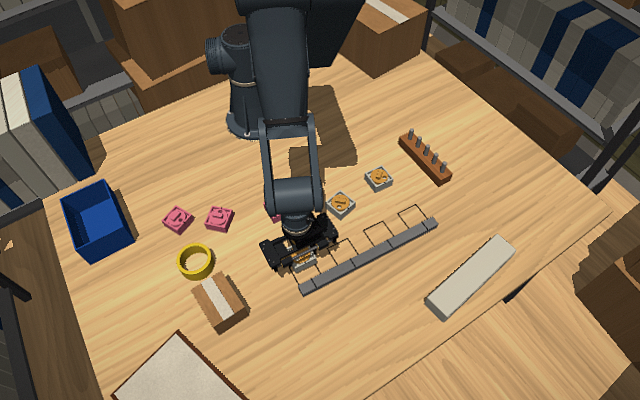

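```bash
cat > rl.py <<'E'
from h import *
import sys
def rail(tag,u0,u1,step=6,v0=120,v1=200):
    c,s=load(tag);g=cv2.GaussianBlur(c['color'],(3,3),0).astype(int)
    sat=g[:,:,0]-g[:,:,2]  # grey->0, wood>40
    P=[]
    for u in range(u0,u1,step):
        col=sat[v0:v1,u];k=np.where((col[:-1]<25)&(col[1:]>=25))[0]
        if len(k):
            k=k[-1];P.append((u,v0+k+(25-col[k])/(col[k+1]-col[k])))
    P=np.array(P);W=onz(c,P,.024,s)
    l=cv2.fitLine(W[:,:2].astype(np.float32),cv2.DIST_HUBER,0,.001,.001).ravel()
    d=l[:2]*np.sign(l[1]);n=np.array([d[1],-d[0]])
    print('rail dir deg from y',np.degrees(np.arctan2(d[0],d[1])).round(2),'n.face',n@l[2:],'res',np.abs((W[:,:2]-l[2:])@n).max().round(4))
    return d,n,n@l[2:]
if __name__=='__main__':
    rail('w3',5,255)
    c,s=load('w3')
    for q in [[(20,175),(38,228)],[(99,180),(112,232)],[(195,180),(202,235)],[(272,160),(272,198)],[(371,160),(370,198)]]:
        print(onz(c,q,0,s).round(4).tolist())
    print(onz(c,[(113,152),(321,150),(109,103),(321,101)],.024,s))
E
python3 rl.py
```

```text
rail dir deg from y 3.85 n.face 0.6396254 res 0.0239
[[0.6275, 0.0494, 0.0], [0.5882, 0.0514, 0.0]]
[[0.6201, -0.0046, 0.0], [0.5813, -0.0023, 0.0]]
[[0.6154, -0.071, 0.0], [0.5745, -0.0679, 0.0]]
[[0.6253, -0.1255, 0.0], [0.5989, -0.1224, 0.0]]
[[0.6205, -0.1917, 0.0], [0.5941, -0.1906, 0.0]]
[[ 0.64001552 -0.03737277  0.024     ]
 [ 0.63240312 -0.15884133  0.024     ]
 [ 0.66675828 -0.04289791  0.024     ]
 [ 0.6590977  -0.16067013  0.024     ]]
```

Request:
carry_out:
  grip: [-1, -1, -1, -1]
  slide:
    - [10, 0, 8]
    - [5, 0, 6]
    - [0, 0, 4]
    - [0, 0, 0]
  twist:
    - [-0.0066, 0.01, -0.005]
    - [0, 0, 0]
    - [0, 0, 0]
    - [0, 0, 0]

```text
time_s: 5.5
position: [0.5779, -0.1555, 0.0094]
tcp_rot: [[0.998, -0.07, -0.011], [-0.07, -0.998, 0.005], [-0.012, -0.004, -1.0]]
force: [0.2, 4.8, 3.5]
opening: 0.735
```

```bash
python3 -c "
from h import *
go(.605,-.1564,.0105,-3.85)"
```

```text
t 5.5 pos [ 0.5779 -0.1555  0.0094] head -3.99 slide mm [27.1 -1.  -1.4] twist [-0.0043  0.0116 -0.0026] F [0.2 4.8 3.5] open 0.735 q6 68.0
```

Request:
carry_out:
  grip: [-1, -1, -1, -1, -1, -1, -1]
  slide:
    - [7, 0, -1]
    - [6, 0, 0]
    - [4, 0, 0]
    - [4, 0, 0]
    - [4, 0, 0]
    - [4, 0, 0]
    - [0, 0, 0]
  twist:
    - [-0.004, 0.012, -0.0026]
    - [0, 0, 0]
    - [0, 0, 0]
    - [0, 0, 0]
    - [0, 0, 0]
    - [0, 0, 0]
    - [0, 0, 0]

```text
time_s: 6.2
position: [0.6008, -0.158, 0.0095]
tcp_rot: [[0.998, -0.065, -0.016], [-0.065, -0.998, 0.003], [-0.016, -0.002, -1.0]]
force: [-0.0, 0.8, -2.9]
opening: 0.732
```

```bash
python3 -c "
from h import *
go(.605,-.1564,.0105,-3.85)"
```

```text
t 6.2 pos [ 0.6008 -0.158   0.0095] head -3.74 slide mm [ 4.  -1.9 -1.1] twist [-0.0021  0.0164  0.0018] F [-0.   0.8 -2.9] open 0.732 q6 69.0
```

Request:
carry_out:
  grip: [-1, -1, -1, -1]
  slide:
    - [2, -1, 0]
    - [4, 0, 0]
    - [4, 0, 0]
    - [0, 0, 0]
  twist:
    - [0, 0.016, 0]
    - [0, 0, -0.002]
    - [0, 0, 0]
    - [0, 0, 0]

```text
time_s: 6.6
position: [0.6008, -0.158, 0.0096]
tcp_rot: [[0.998, -0.061, -0.022], [-0.061, -0.998, 0.004], [-0.022, -0.003, -1.0]]
force: [1.5, 1.0, -3.4]
opening: 0.731
```

```bash
python3 -c "
from h import *
go(.605,-.1564,.0105,-3.85)
snap('wrist','w4')"
```

```text
t 6.6 pos [ 0.6008 -0.158   0.0096] head -3.51 slide mm [ 4.  -1.9 -1. ] twist [-0.0028  0.022   0.006 ] F [ 1.5  1.  -3.4] open 0.731 q6 69.0
```

View pics/w4.png

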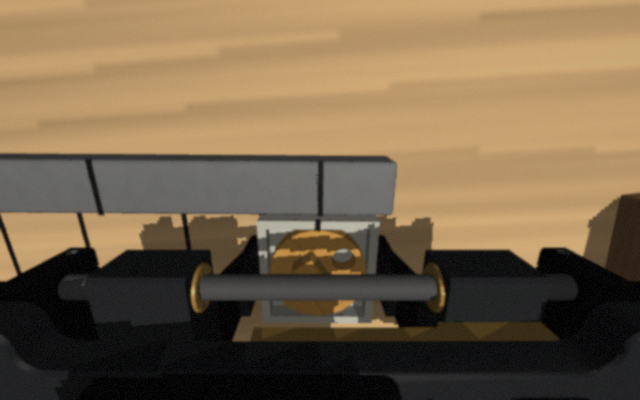

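Request:
carry_out:
  grip: [1, 1, 1, 1, 1, 1, 1, 1]
  slide:
    - [0, 0, 0]
    - [0, 0, 0]
    - [0, 0, 0]
    - [0, 0, 0]
    - [0, 0, -20]
    - [0, 0, -40]
    - [-20, 0, -40]
    - [-20, 0, -30]
  twist:
    - [0, 0, 0]
    - [0, 0, 0]
    - [0, 0, 0]
    - [0, 0, 0]
    - [-0.003, 0.022, 0.006]
    - [0, 0, 0]
    - [0, 0, 0]
    - [0, 0, 0]

```text
time_s: 7.45
position: [0.5676, -0.1568, 0.1404]
tcp_rot: [[0.998, -0.067, 0.014], [-0.067, -0.998, -0.004], [0.014, 0.003, -1.0]]
force: [0.6, 0.1, -0.1]
opening: 1.002
```

```bash
python3 -c "
from h import *
go(.477,.041,.13,-3.85)
snap('wrist','w5');snap('scene','s5')"
```

```text
t 7.45 pos [ 0.5676 -0.1568  0.1404] head -3.82 slide mm [-103.7 -191.4    8.3] twist [ 0.0035 -0.014   0.0005] F [ 0.6  0.1 -0.1] open 1.002 q6 67.0
```

View pics/w5.png

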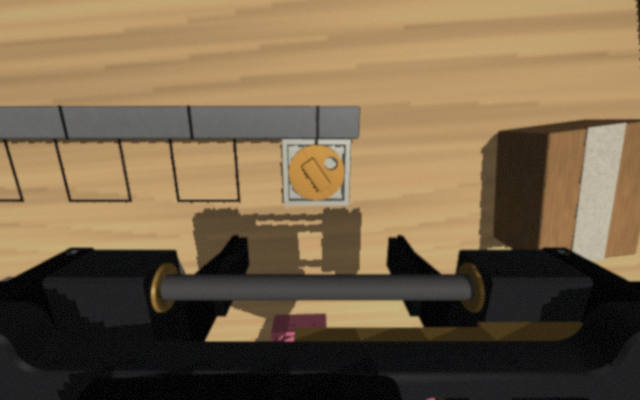

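View pics/s5.png

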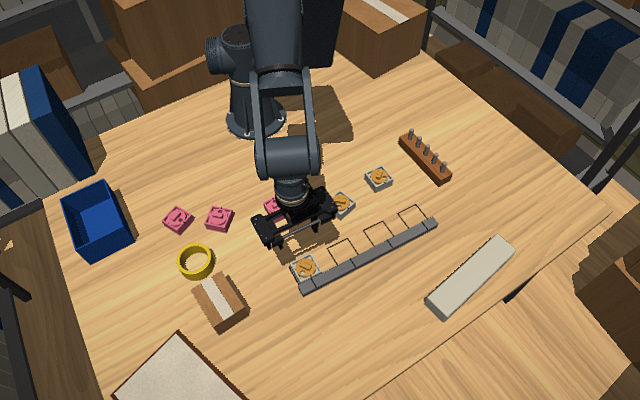

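Request:
carry_out:
  grip: [1, 1, 1, 1, 1, 1, 1]
  slide:
    - [-20, -38, 0]
    - [-20, -38, 0]
    - [-20, -38, 0]
    - [-20, -38, 0]
    - [-20, -38, 0]
    - [-20, 0, 0]
    - [0, 0, 0]
  twist:
    - [0.0035, -0.014, 0]
    - [0, 0, 0]
    - [0, 0, 0]
    - [0, 0, 0]
    - [0, 0, 0]
    - [0, 0, 0]
    - [0, 0, 0]

```text
time_s: 8.25
position: [0.4639, 0.0449, 0.139]
tcp_rot: [[0.997, -0.071, 0.015], [-0.071, -0.997, -0.006], [0.016, 0.005, -1.0]]
force: [0.4, 0.7, -0.1]
opening: 0.999
```

```bash
python3 -c "
from h import *
go(.477,.041,.1,-3.85)
snap('wrist','w6')
hubview('w6',.477,.041,'hB')"
```

```text
t 8.25 pos [0.4639 0.0449 0.139 ] head -4.1 slide mm [12.7  2.8 39.2] twist [ 0.0048 -0.0159 -0.0043] F [ 0.4  0.7 -0.1] open 0.999 q6 86.0
bushing centre 0.4775181138780381 0.04131832546657987 axes [0.1381566  0.18387807] mec 0.4779999999999999 0.04166666666666667 0.08367465549045139
```

View pics/w6.png

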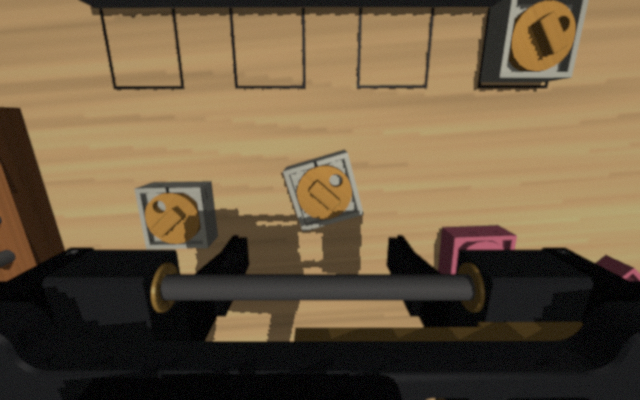

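View pics/hB.png

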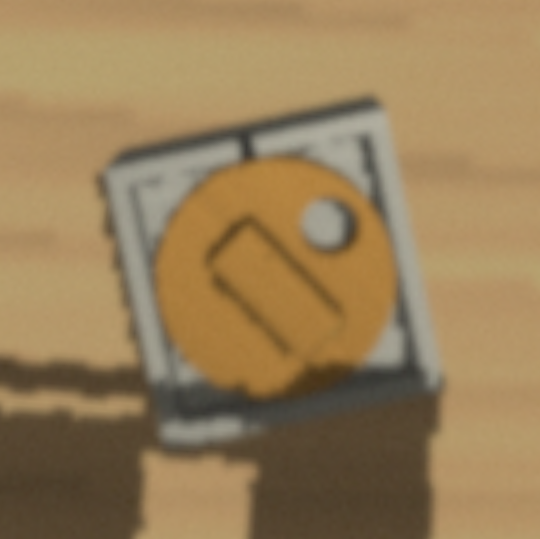

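Request:
carry_out:
  grip: [1, 1, 1]
  slide:
    - [0, 0, 15]
    - [0, 0, 15]
    - [0, 0, 5]
  twist:
    - [0.005, -0.016, -0.144]
    - [0, 0, -0.144]
    - [0, 0, 0]

```text
time_s: 8.6
position: [0.4748, 0.0418, 0.1042]
tcp_rot: [[0.975, 0.22, 0.014], [0.221, -0.975, -0.003], [0.013, 0.006, -1.0]]
force: [-0.7, -0.3, 0.3]
opening: 1.0
```

```bash
python3 -c "
from h import *
go(.4754,.0392,.03,12.4)"
```

```text
t 8.6 pos [0.4748 0.0418 0.1042] head 12.74 slide mm [-0.9  2.3 74.2] twist [ 0.0056 -0.0134  0.0059] F [-0.7 -0.3  0.3] open 1.0 q6 69.0
```

Request:
carry_out:
  grip: [1, 1, 1, 1]
  slide:
    - [-1, 2, 25]
    - [0, 0, 25]
    - [0, 0, 18]
    - [0, 0, 0]
  twist:
    - [0.006, -0.014, 0.006]
    - [0, 0, 0]
    - [0, 0, 0]
    - [0, 0, 0]

```text
time_s: 9.0
position: [0.484, 0.0354, 0.0336]
tcp_rot: [[0.981, 0.196, 0.01], [0.196, -0.981, -0.001], [0.01, 0.003, -1.0]]
force: [-0.2, -0.2, 1.1]
opening: 0.997
```

```bash
python3 -c "
from h import *
go(.4754,.0392,.0085,12.4)"
```

```text
t 9.0 pos [0.484  0.0354 0.0336] head 11.29 slide mm [-7.9 -5.5 25. ] twist [ 0.0034 -0.0097 -0.0194] F [-0.2 -0.2  1.1] open 0.997 q6 70.0
```

Request:
carry_out:
  grip: [1, 1, 1, -1, -1, -1, -1]
  slide:
    - [-5, -3, 13]
    - [-5, -3, 10]
    - [-2, 0, 2]
    - [0, 0, 0]
    - [0, 0, 0]
    - [0, 0, 0]
    - [0, 0, 0]
  twist:
    - [0.0034, -0.01, -0.019]
    - [0, 0, 0]
    - [0, 0, 0]
    - [0, 0, 0]
    - [0, 0, 0]
    - [0, 0, 0]
    - [0, 0, 0]

```text
time_s: 9.7
position: [0.4799, 0.0355, 0.0113]
tcp_rot: [[0.979, 0.201, 0.013], [0.201, -0.98, -0.002], [0.012, 0.004, -1.0]]
force: [-1.2, 1.9, -5.9]
opening: 0.73
```

```bash
python3 -c "
from h import *
go(.4754,.0392,.03,-3.85)"
```

```text
t 9.7 pos [0.4799 0.0355 0.0113] head 11.62 slide mm [ -3.4  -4.4 -18.8] twist [ 0.0026 -0.0125  0.27  ] F [-1.2  1.9 -5.9] open 0.73 q6 69.0
```

Request:
carry_out:
  grip: [-1, -1, -1, -1, -1, -1, -1]
  slide:
    - [0, 0, -15]
    - [0, 0, -10]
    - [25, 18, 0]
    - [25, 18, 0]
    - [25, 18, 0]
    - [15, 18, 0]
    - [0, 0, 0]
  twist:
    - [0, -0.012, 0.135]
    - [0, 0, 0.135]
    - [0, 0, 0]
    - [0, 0, 0]
    - [0, 0, 0]
    - [0, 0, 0]
    - [0, 0, 0]

```text
time_s: 10.4
position: [0.5615, -0.0444, 0.034]
tcp_rot: [[0.997, -0.076, -0.01], [-0.076, -0.997, -0.003], [-0.01, 0.004, -1.0]]
force: [1.4, -0.2, -6.2]
opening: 0.738
```

```bash
python3 -c "
from h import *
go(.594,-.036,.012,-3.85)"
```

```text
t 10.4 pos [ 0.5615 -0.0444  0.034 ] head -4.38 slide mm [ 32.  -11.   21.6] twist [ 0.0037  0.0096 -0.0092] F [ 1.4 -0.2 -6.2] open 0.738 q6 79.0
```

Request:
carry_out:
  grip: [-1, -1, -1, -1, -1]
  slide:
    - [10, -6, 8]
    - [10, -5, 7]
    - [6, 0, 4]
    - [4, 0, 2]
    - [0, 0, 0]
  twist:
    - [0.004, 0.01, -0.009]
    - [0, 0, 0]
    - [0, 0, 0]
    - [0, 0, 0]
    - [0, 0, 0]

```text
time_s: 10.9
position: [0.5863, -0.0325, 0.0112]
tcp_rot: [[0.998, -0.063, -0.016], [-0.063, -0.998, 0.002], [-0.016, -0.001, -1.0]]
force: [0.4, -0.2, -6.7]
opening: 0.73
```

```bash
python3 -c "
from h import *
go(.608,-.0371,.0105,-3.85)"
```

```text
t 10.9 pos [ 0.5863 -0.0325  0.0112] head -3.62 slide mm [22.   3.3  0.3] twist [-0.0008  0.0163  0.004 ] F [ 0.4 -0.2 -6.7] open 0.73 q6 80.0
```

Request:
carry_out:
  grip: [-1, -1, -1, -1, -1, -1, -1, -1]
  slide:
    - [8, 2, 1]
    - [6, 1, 0]
    - [5, 0, 0]
    - [4, 0, 0]
    - [4, 0, 0]
    - [4, 0, 0]
    - [4, 0, 0]
    - [0, 0, 0]
  twist:
    - [0, 0.017, 0.004]
    - [0, 0, 0]
    - [0, 0, 0]
    - [0, 0.005, 0]
    - [0, 0, 0]
    - [0, 0, 0]
    - [0, 0, 0]
    - [0, 0, 0]

```text
time_s: 11.7
position: [0.6027, -0.0306, 0.0115]
tcp_rot: [[0.997, -0.061, -0.036], [-0.061, -0.998, 0.008], [-0.037, -0.005, -0.999]]
force: [-0.2, -0.2, -1.6]
opening: 0.736
```

```bash
python3 -c "
from h import *
go(.608,-.0371,.0105,-3.85)
snap('wrist','w7')"
```

```text
t 11.7 pos [ 0.6027 -0.0306  0.0115] head -3.48 slide mm [5.8 6.2 0.8] twist [-0.0053  0.0367  0.0064] F [-0.2 -0.2 -1.6] open 0.736 q6 80.0
```

View pics/w7.png

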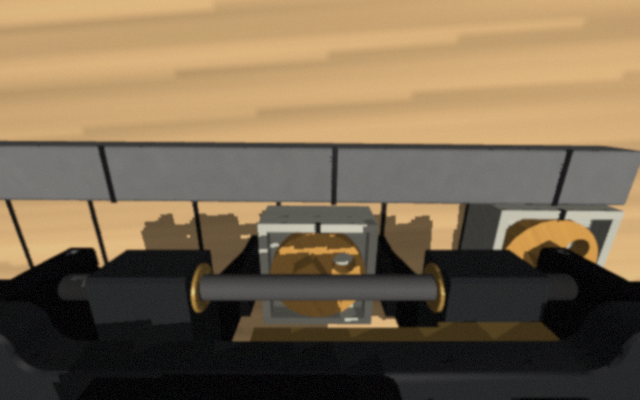

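Request:
carry_out:
  grip: [-1, -1, -1, -1]
  slide:
    - [0, 3, -4]
    - [0, 3, -2]
    - [0, 1, 0]
    - [0, 0, 0]
  twist:
    - [-0.005, 0.036, 0.006]
    - [0, 0, 0]
    - [0, 0, 0]
    - [0, 0, 0]

```text
time_s: 12.15
position: [0.6057, -0.0377, 0.0151]
tcp_rot: [[0.998, -0.067, 0.005], [-0.067, -0.998, 0.0], [0.005, -0.001, -1.0]]
force: [-0.4, -0.7, -6.4]
opening: 0.731
```

```bash
python3 -c "
from h import *
go(.611,-.0371,.0115,-3.85)"
```

```text
t 12.15 pos [ 0.6057 -0.0377  0.0151] head -3.82 slide mm [ 5.3 -0.9  3.7] twist [-0.0008 -0.0053  0.0005] F [-0.4 -0.7 -6.4] open 0.731 q6 80.0
```

Request:
carry_out:
  grip: [-1, -1, -1, -1, -1]
  slide:
    - [3, -1, 3]
    - [5, 0, 0]
    - [6, 0, 0]
    - [6, 0, 0]
    - [0, 0, 0]
  twist:
    - [0, 0, 0]
    - [0, 0, 0]
    - [0, 0, 0]
    - [0, 0, 0]
    - [0, 0, 0]

```text
time_s: 12.65
position: [0.6111, -0.0368, 0.0111]
tcp_rot: [[0.998, -0.062, -0.033], [-0.062, -0.998, 0.004], [-0.033, -0.002, -0.999]]
force: [1.1, -0.1, -6.5]
opening: 0.733
```

```bash
python3 -c "
from h import *
go(.611,-.0371,.0115,-3.85)
snap('wrist','w8')"
```

```text
t 12.65 pos [ 0.6111 -0.0368  0.0111] head -3.55 slide mm [-0.1  0.3 -0.4] twist [-0.0016  0.0328  0.0052] F [ 1.1 -0.1 -6.5] open 0.733 q6 80.0
```

View pics/w8.png

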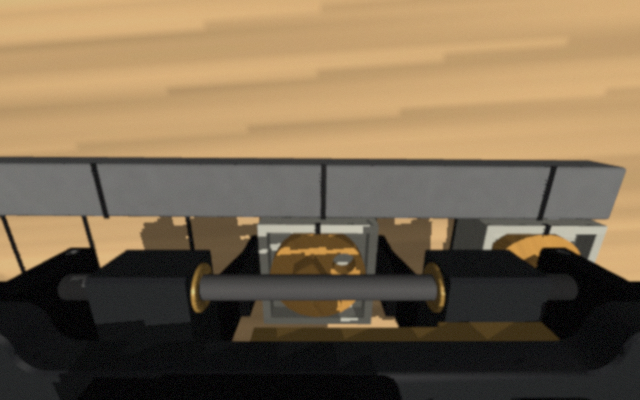

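Request:
carry_out:
  grip: [-1, -1, -1, 1, 1, 1, 1]
  slide:
    - [1, 0, 1]
    - [3, 0, 0]
    - [0, 0, 0]
    - [0, 0, 0]
    - [0, 0, 0]
    - [0, 0, 0]
    - [0, 0, 0]
  twist:
    - [0, 0.033, 0.005]
    - [0, 0.01, 0]
    - [0, 0, 0]
    - [0, 0, 0]
    - [0, 0, 0]
    - [0, 0, 0]
    - [0, 0, 0]

```text
time_s: 13.4
position: [0.6189, -0.0377, 0.0135]
tcp_rot: [[0.998, -0.065, 0.016], [-0.065, -0.998, -0.001], [0.016, -0.0, -1.0]]
force: [0.0, 0.6, -0.4]
opening: 0.971
```

Request:
carry_out:
  grip: [1, 1, 1, 1]
  slide:
    - [0, 0, -20]
    - [0, 0, -40]
    - [-20, 0, -40]
    - [-20, 0, -30]
  twist:
    - [0, 0, 0]
    - [0, 0, 0]
    - [0, 0, 0]
    - [0, 0, 0]

```text
time_s: 13.8
position: [0.5783, -0.0351, 0.1425]
tcp_rot: [[0.998, -0.065, 0.014], [-0.065, -0.998, 0.0], [0.014, -0.001, -1.0]]
force: [0.2, -0.6, -0.2]
opening: 0.997
```

```bash
python3 -c "
from h import *
go(.464,.191,.13,-3.85)
snap('wrist','w9')"
```

```text
t 13.8 pos [ 0.5783 -0.0351  0.1425] head -3.75 slide mm [-129.  -218.2   10.9] twist [-0.0009 -0.0139  0.0017] F [ 0.2 -0.6 -0.2] open 0.997 q6 79.0
```

View pics/w9.png

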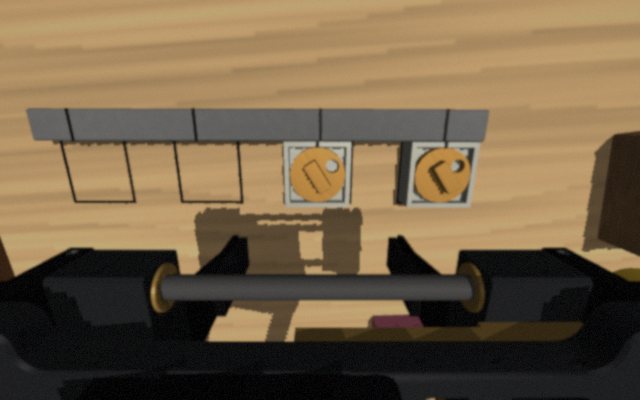

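Request:
carry_out:
  grip: [1, 1, 1, 1, 1, 1, 1]
  slide:
    - [-25, -38, 0]
    - [-25, -38, 0]
    - [-25, -38, 0]
    - [-25, -38, 0]
    - [-25, -38, 0]
    - [-15, -25, 0]
    - [0, 0, 0]
  twist:
    - [0, -0.014, 0]
    - [0, 0, 0]
    - [0, 0, 0]
    - [0, 0, 0]
    - [0, 0, 0]
    - [0, 0, 0]
    - [0, 0, 0]

```text
time_s: 14.55
position: [0.4551, 0.1943, 0.1499]
tcp_rot: [[0.997, -0.071, 0.025], [-0.071, -0.997, -0.002], [0.025, -0.0, -1.0]]
force: [-0.5, -1.2, 0.1]
opening: 0.998
```

```bash
python3 -c "
from h import *
go(.464,.191,.1,-3.85)
snap('wrist','w10')
hubview('w10',.464,.191,'hC')"
```

```text
t 14.55 pos [0.4551 0.1943 0.1499] head -4.06 slide mm [ 7.9  2.6 50.1] twist [-0.0001 -0.0247 -0.0036] F [-0.5 -1.2  0.1] open 0.998 q6 105.0
bushing centre 0.4585130615234375 0.18943600802951388 axes [0.11429015 0.15529582] mec 0.4618888888888889 0.19244444444444445 0.07970704481336806
```

View pics/w10.png

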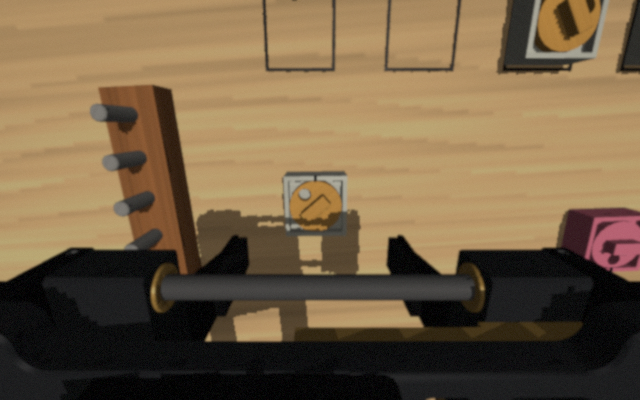

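View pics/hC.png

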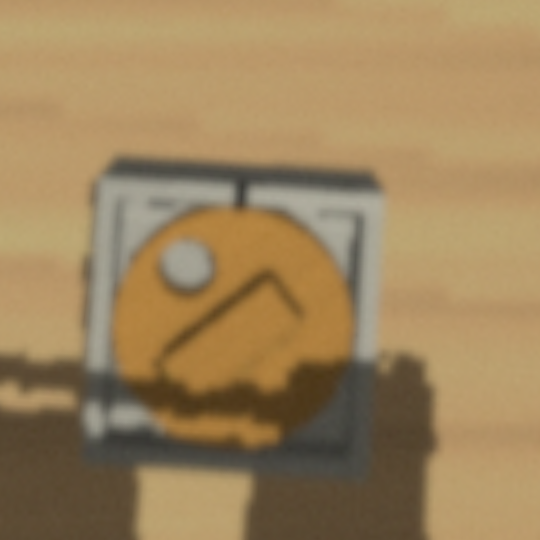

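Request:
carry_out:
  grip: [1, 1, 1, 1, 1]
  slide:
    - [-5, -5, 30]
    - [-3, 0, 30]
    - [-3, 0, 30]
    - [-2, 0, 20]
    - [0, 0, 0]
  twist:
    - [0, -0.025, -0.02]
    - [0, -0.006, 0]
    - [0, 0, 0]
    - [0, 0, 0]
    - [0, 0, 0]

```text
time_s: 15.1
position: [0.455, 0.1963, 0.0385]
tcp_rot: [[0.998, -0.054, 0.01], [-0.054, -0.999, 0.001], [0.01, -0.002, -1.0]]
force: [0.7, -0.4, 0.4]
opening: 1.001
```

```bash
python3 -c "
from h import *
go(.4513,.1991,.0095,-2.8)"
```

```text
t 15.1 pos [0.455  0.1963 0.0385] head -3.1 slide mm [-4.1 -2.5 28.9] twist [-0.0019 -0.0102 -0.0051] F [ 0.7 -0.4  0.4] open 1.001 q6 104.0
```

Request:
carry_out:
  grip: [1, 1, 1, -1, -1, -1, -1]
  slide:
    - [-5, -2, 15]
    - [-2, -1, 12]
    - [0, 0, 2]
    - [0, 0, 0]
    - [0, 0, 0]
    - [0, 0, 0]
    - [0, 0, 0]
  twist:
    - [-0.002, -0.01, -0.005]
    - [0, -0.004, 0]
    - [0, 0, 0]
    - [0, 0, 0]
    - [0, 0, 0]
    - [0, 0, 0]
    - [0, 0, 0]

```text
time_s: 15.8
position: [0.4561, 0.1975, 0.012]
tcp_rot: [[0.999, -0.053, 0.008], [-0.053, -0.999, 0.002], [0.008, -0.002, -1.0]]
force: [1.0, -1.4, -5.7]
opening: 0.737
```

```bash
python3 -c "
from h import *
import numpy as np
n=np.array([.9977,-.0671]);d=np.array([.0671,.9977])
print(.6076*n+.1237*d)
go(.4513,.1991,.03,-3.85)"
```

```text
[0.61450279 0.08264553]
t 15.8 pos [0.4561 0.1975 0.012 ] head -3.06 slide mm [ -4.8  -1.4 -18.1] twist [-0.002  -0.0075  0.0138] F [ 1.  -1.4 -5.7] open 0.737 q6 104.0
```

Request:
carry_out:
  grip: [-1, -1, -1, -1, -1, -1, -1, -1]
  slide:
    - [0, 0, -15]
    - [0, 0, -10]
    - [28, 21, 0]
    - [28, 21, 0]
    - [28, 21, 0]
    - [28, 21, 0]
    - [28, 21, 0]
    - [0, 0, 0]
  twist:
    - [-0.002, -0.007, 0.014]
    - [0, 0, 0]
    - [0, 0, 0]
    - [0, 0, 0]
    - [0, 0, 0]
    - [0, 0, 0]
    - [0, 0, 0]
    - [0, 0, 0]

```text
time_s: 16.6
position: [0.5874, 0.0802, 0.0351]
tcp_rot: [[0.998, -0.06, -0.008], [-0.06, -0.998, -0.002], [-0.008, 0.003, -1.0]]
force: [0.1, -0.5, -6.0]
opening: 0.731
```

```bash
python3 -c "
from h import *
go(.60,.0836,.017,-3.85)"
```

```text
t 16.6 pos [0.5874 0.0802 0.0351] head -3.47 slide mm [12.5 -4.2 18. ] twist [0.0027 0.0075 0.0067] F [ 0.1 -0.5 -6. ] open 0.731 q6 91.0
```

Request:
carry_out:
  grip: [-1, -1, -1, -1]
  slide:
    - [10, -4, 8]
    - [5, -1, 8]
    - [0, 0, 3]
    - [0, 0, 0]
  twist:
    - [0.003, 0.012, 0.007]
    - [0, 0.006, 0]
    - [0, 0, 0]
    - [0, 0, 0]

```text
time_s: 17.0
position: [0.5996, 0.0856, 0.0121]
tcp_rot: [[0.998, -0.068, 0.004], [-0.068, -0.998, 0.001], [0.004, -0.001, -1.0]]
force: [0.5, 0.4, -5.1]
opening: 0.733
```

```bash
python3 -c "
from h import *
go(.6193,.0823,.012,-3.85)"
```

```text
t 17.0 pos [0.5996 0.0856 0.0121] head -3.87 slide mm [19.9  1.9  0.2] twist [-0.001  -0.0042 -0.0004] F [ 0.5  0.4 -5.1] open 0.733 q6 91.0
```

Request:
carry_out:
  grip: [-1, -1, -1, -1, -1, -1]
  slide:
    - [8, 2, 0]
    - [7, 1, 0]
    - [5, 0, 0]
    - [5, 0, 0]
    - [5, 0, 0]
    - [0, 0, 0]
  twist:
    - [0, 0.008, 0]
    - [0, 0.008, 0]
    - [0, 0.006, 0]
    - [0, 0.006, 0]
    - [0, 0.006, 0]
    - [0, 0.006, 0]

```text
time_s: 17.6
position: [0.6202, 0.0846, 0.0124]
tcp_rot: [[0.998, -0.064, 0.025], [-0.064, -0.998, 0.0], [0.025, -0.002, -1.0]]
force: [-0.8, -0.4, -1.4]
opening: 0.734
```

```bash
python3 -c "
from h import *
go(.6193,.0823,.012,-3.85)
snap('wrist','w11')"
```

```text
t 17.6 pos [0.6202 0.0846 0.0124] head -3.66 slide mm [-0.8  2.3  0.4] twist [-0.0019 -0.0252  0.0034] F [-0.8 -0.4 -1.4] open 0.734 q6 91.0
```

View pics/w11.png

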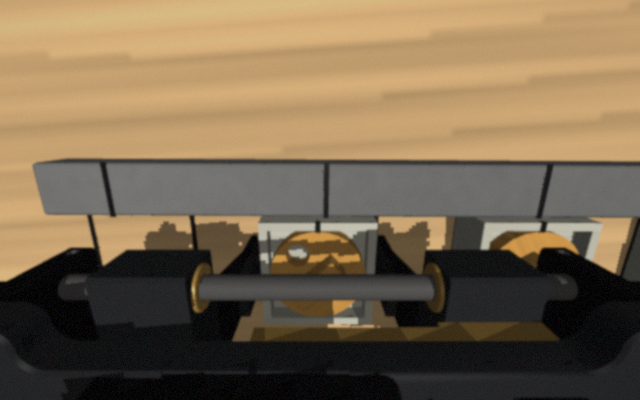

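Request:
carry_out:
  grip: [-1, -1, -1, -1]
  slide:
    - [-1, 3, 0]
    - [0, 2, 0]
    - [4, 0, 0]
    - [0, 0, 0]
  twist:
    - [0, -0.02, 0.003]
    - [0, 0, 0]
    - [0, 0.005, 0]
    - [0, 0, 0]

```text
time_s: 18.05
position: [0.6199, 0.0792, 0.012]
tcp_rot: [[0.998, -0.068, 0.003], [-0.068, -0.998, 0.002], [0.003, -0.002, -1.0]]
force: [1.0, 1.5, -3.7]
opening: 0.733
```

```bash
python3 -c "
from h import *
go(.6193,.0823,.012,-3.85)
snap('wrist','w12')"
```

```text
t 18.05 pos [0.6199 0.0792 0.012 ] head -3.88 slide mm [-0.8 -3.1  0. ] twist [-0.0024 -0.0029 -0.0005] F [ 1.   1.5 -3.7] open 0.733 q6 91.0
```

View pics/w12.png

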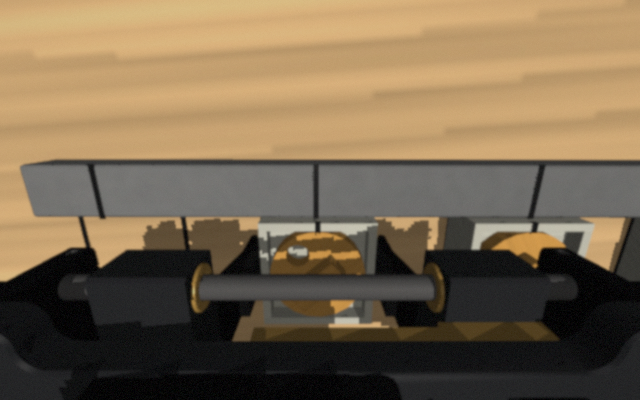

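Request:
carry_out:
  grip: [-1, -1, -1, 1, 1, 1, 1, 1, 1, 1, 1]
  slide:
    - [0, -2, 0]
    - [4, 0, 0]
    - [0, 0, 0]
    - [0, 0, 0]
    - [0, 0, 0]
    - [0, 0, 0]
    - [0, 0, 0]
    - [0, 0, -20]
    - [0, 0, -40]
    - [-20, 0, -40]
    - [-20, 0, -30]
  twist:
    - [0, 0, 0]
    - [0, 0.005, 0]
    - [0, 0, 0]
    - [0, 0, 0]
    - [0, 0, 0]
    - [0, 0, 0]
    - [0, 0, 0]
    - [0, 0, 0]
    - [0, 0, 0]
    - [0, 0, 0]
    - [0, 0, 0]

```text
time_s: 19.2
position: [0.5857, 0.0825, 0.1445]
tcp_rot: [[0.998, -0.068, 0.009], [-0.068, -0.998, 0.001], [0.009, -0.002, -1.0]]
force: [0.6, 0.8, 0.7]
opening: 0.998
```

```bash
python3 -c "
from h import *
go(.6193,.0823,.14,-3.85)
snap('wrist','w13');snap('scene','s13')
c,s=load('w13');im=topdown(c,.52,.70,-.24,.14,.032,2000,s,'td13')"
```

```text
t 19.2 pos [0.5857 0.0825 0.1445] head -3.93 slide mm [33.5 -2.1  4.8] twist [-0.0018 -0.0094 -0.0013] F [0.6 0.8 0.7] open 0.998 q6 91.0
```

View pics/td13.png

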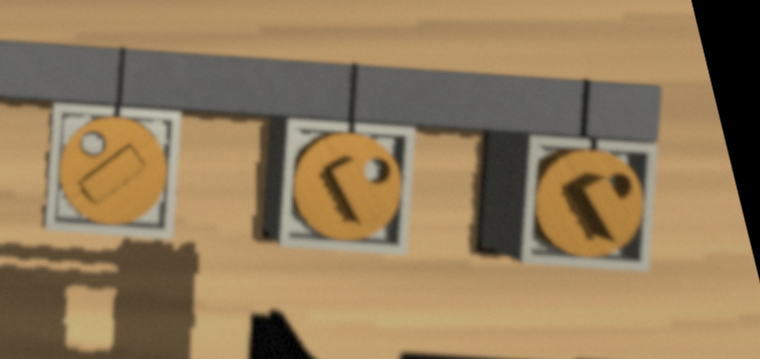

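View pics/s13.png

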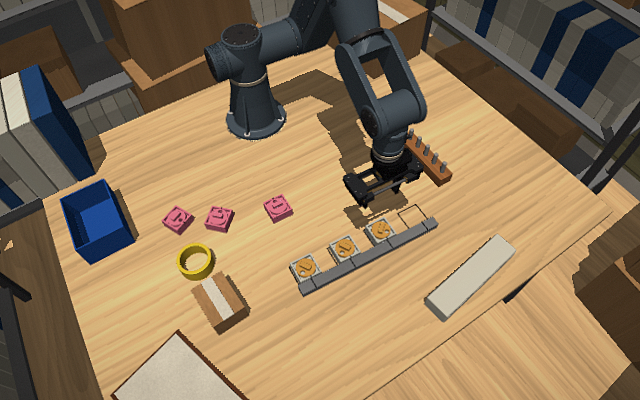

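Request:
carry_out:
  grip: [-0.2, -0.2, -0.2, -0.2, -0.2, -0.2, -0.2, -0.2, -0.2, -0.2, -0.2, -0.2]
  slide:
    - [0, 0, 0]
    - [0, 0, 0]
    - [0, 0, 0]
    - [0, 0, 0]
    - [0, 0, 0]
    - [0, 0, 0]
    - [0, 0, 0]
    - [0, 0, 0]
    - [0, 0, 0]
    - [0, 0, 0]
    - [0, 0, 0]
    - [0, 0, 0]
  twist:
    - [0, 0, -0.14]
    - [0, 0, -0.14]
    - [0, 0, -0.14]
    - [0, 0, -0.14]
    - [0, 0, -0.14]
    - [0, 0, -0.14]
    - [0, 0, -0.14]
    - [0, 0, -0.14]
    - [0, 0, -0.14]
    - [0, 0, -0.14]
    - [0, 0, -0.14]
    - [0, 0, -0.14]

```text
time_s: 20.5
position: [0.5916, 0.0821, 0.1412]
tcp_rot: [[-0.11, 0.994, 0.019], [0.994, 0.11, 0.001], [-0.001, 0.019, -1.0]]
force: [0.4, -0.1, -0.2]
opening: 0.398
```

```bash
python3 -c "
from h import *
go(.6147,.0829,.10,125.4)
snap('wrist','w14')"
```

```text
t 20.5 pos [0.5916 0.0821 0.1412] head 96.31 slide mm [-1.6 22.2 41.6] twist [ 0.0187  0.0063 -0.5077] F [ 0.4 -0.1 -0.2] open 0.398 q6 -9.0
```

View pics/w14.png

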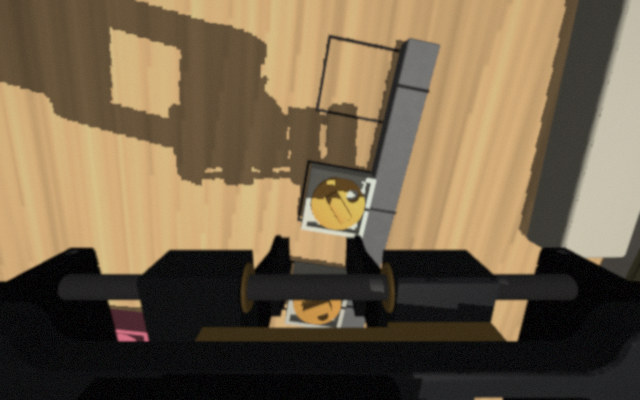

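```bash
python3 -c "
from h import *
c,s=load('w14');print(onz(c,[(337,204),(351,195)],.032,s))
hubview('w14',.6147,.0829,'hC2')"
```

```text
[[0.61390742 0.08434902 0.032     ]
 [0.62645589 0.09499069 0.032     ]]
bushing centre 0.6044997368706598 0.06254829508463541 axes [0.06605048 0.10307745] mec 0.602481717936198 0.06775633002387153 0.04712146335177951
```

View pics/hC2.png

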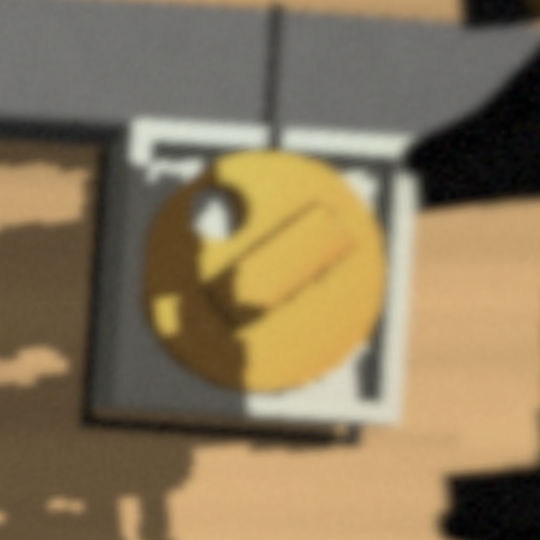

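Request:
carry_out:
  grip: [-0.2, -0.2, -0.2, -0.2, -0.2]
  slide:
    - [0, 0, 0]
    - [0, 0, 0]
    - [0, 0, 0]
    - [0, 0, 0]
    - [0, 0, 0]
  twist:
    - [0.018, 0.006, -0.13]
    - [0, 0, -0.13]
    - [0, 0, -0.12]
    - [0, 0, -0.12]
    - [0, 0, 0]

```text
time_s: 21.05
position: [0.5931, 0.0817, 0.1377]
tcp_rot: [[-0.581, 0.814, -0.001], [0.814, 0.581, 0.004], [0.003, 0.001, -1.0]]
force: [0.3, 0.8, 0.3]
opening: 0.402
```

```bash
python3 -c "
from h import *
go(.6147,.0829,.07,125.4)"
```

```text
t 21.05 pos [0.5931 0.0817 0.1377] head 125.55 slide mm [-11.8  18.2  67.7] twist [ 0.0012 -0.0035  0.0026] F [0.3 0.8 0.3] open 0.402 q6 -39.0
```

Request:
carry_out:
  grip: [-0.2, -0.2, -0.2, -0.2, -0.2]
  slide:
    - [-11, 18.5, 15]
    - [0, 0, 25]
    - [0, 0, 25]
    - [0, 0, 10]
    - [0, 0, 0]
  twist:
    - [0, 0, -0.026]
    - [0, 0, 0]
    - [0, 0, 0]
    - [0, 0, 0]
    - [0, 0, 0]

```text
time_s: 21.55
position: [0.6178, 0.0836, 0.0597]
tcp_rot: [[-0.586, 0.81, 0.003], [0.81, 0.586, 0.004], [0.001, 0.004, -1.0]]
force: [-0.2, -0.3, -0.0]
opening: 0.399
```

```bash
python3 -c "
from h import *
go(.6144,.0836,.034,127)
snap('wrist','w15')
snap('scene','s15')"
```

```text
t 21.55 pos [0.6178 0.0836 0.0597] head 125.9 slide mm [ 2.  -2.9 25.7] twist [ 0.0045 -0.0011 -0.0192] F [-0.2 -0.3 -0. ] open 0.399 q6 -39.0
```

View pics/w15.png

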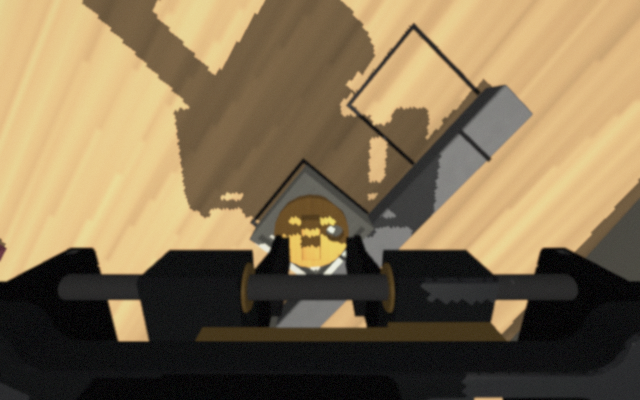

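Request:
carry_out:
  grip: [-0.2, -0.2, -0.2, -0.2, -1, -1, -1, -1]
  slide:
    - [2, -3, 12]
    - [0, 0, 10]
    - [0, 0, 3]
    - [0, 0, 0]
    - [0, 0, 0]
    - [0, 0, 0]
    - [0, 0, 0]
    - [0, 0, 0]
  twist:
    - [0.004, 0, -0.019]
    - [0, 0, 0]
    - [0, 0, 0]
    - [0, 0, 0]
    - [0, 0, 0]
    - [0, 0, 0]
    - [0, 0, 0]
    - [0, 0, 0]

```text
time_s: 22.45
position: [0.6143, 0.0814, 0.0379]
tcp_rot: [[-0.605, 0.797, 0.001], [0.797, 0.605, -0.003], [-0.004, -0.001, -1.0]]
force: [-2.6, -3.0, 0.7]
opening: 0.144
```

```bash
python3 -c "
from h import *
go(.6144,.0836,.034,86.15)
snap('wrist','w16')"
```

```text
t 22.45 pos [0.6143 0.0814 0.0379] head 127.2 slide mm [1.7 1.4 3.9] twist [4.000e-04 3.900e-03 7.164e-01] F [-2.6 -3.   0.7] open 0.144 q6 -40.0
```

View pics/w16.png

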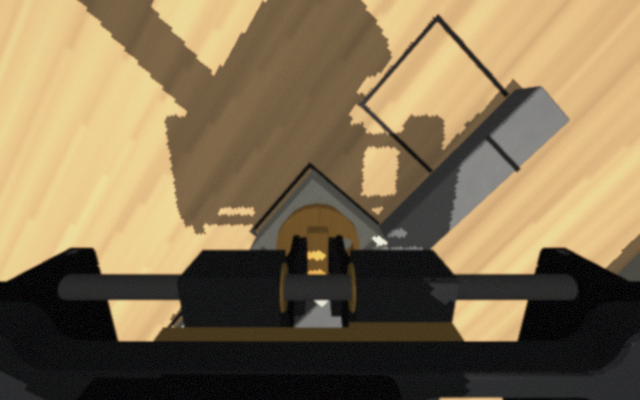

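Request:
carry_out:
  grip: [-1, -1, -1, -1, -1, -1, -1, -1]
  slide:
    - [0, 0, 0]
    - [0, 0, 0]
    - [0, 0, 0]
    - [0, 0, 0]
    - [0, 0, 0]
    - [0, 0, 0]
    - [0, 0, 0]
    - [0, 0, 0]
  twist:
    - [0, 0, 0.1]
    - [0, 0, 0.1]
    - [0, 0, 0.1]
    - [0, 0, 0.1]
    - [0, 0, 0.1]
    - [0, 0, 0.1]
    - [0, 0, 0.1]
    - [0, 0, 0]

```text
time_s: 23.3
position: [0.6142, 0.0812, 0.0379]
tcp_rot: [[0.08, 0.997, 0.003], [0.997, -0.08, -0.003], [-0.002, 0.003, -1.0]]
force: [-0.5, 0.9, -1.7]
opening: 0.139
```

```bash
python3 -c "
from h import *
go(.6144,.0836,.034,86.15)"
```

```text
t 23.3 pos [0.6142 0.0812 0.0379] head 85.42 slide mm [2.4 0.  3.9] twist [ 0.0027  0.0024 -0.0127] F [-0.5  0.9 -1.7] open 0.139 q6 2.0
```

Request:
carry_out:
  grip: [-1, -1, -0.2, -0.2, -0.2, -0.2, -0.2, -0.2]
  slide:
    - [0, 0, 0]
    - [0, 0, 0]
    - [0, 0, 0]
    - [0, 0, 0]
    - [0, 0, -20]
    - [0, 0, -30]
    - [-20, 0, -30]
    - [-20, 0, -20]
  twist:
    - [0, 0, -0.012]
    - [0, 0, 0]
    - [0, 0, 0]
    - [0, 0, 0]
    - [0, 0, 0]
    - [0, 0, 0]
    - [0, 0, 0]
    - [0, 0, 0]

```text
time_s: 24.1
position: [0.6094, 0.0433, 0.1379]
tcp_rot: [[0.056, 0.998, -0.004], [0.998, -0.056, -0.001], [-0.002, -0.004, -1.0]]
force: [-0.3, -0.2, -0.4]
opening: 0.393
```

```bash
python3 -c "
from h import *
go(.607,-.037,.07,32)
snap('wrist','w17')
hubview('w17',.6144,.083,'hC3')"
```

```text
t 24.1 pos [0.6094 0.0433 0.1379] head 86.79 slide mm [-80.2   2.4  68. ] twist [-0.0032  0.0035  0.9563] F [-0.3 -0.2 -0.4] open 0.393 q6 -3.0
bushing centre 0.6162560587565103 0.08462003580729169 axes [0.05184571 0.12904903] mec 0.626511111111111 0.08166666666666669 0.05820326063368055
```

View pics/hC3.png

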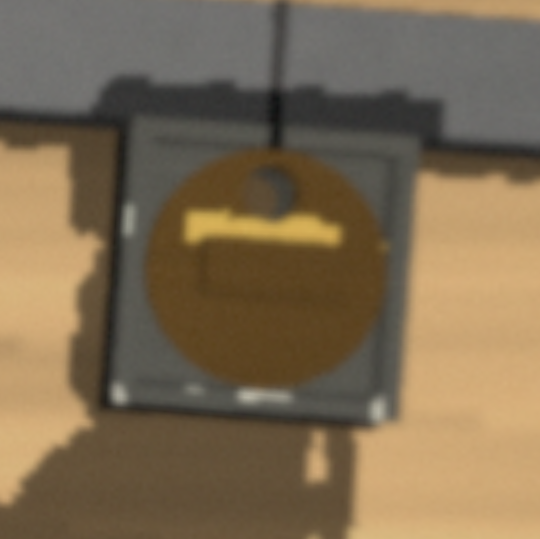

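View pics/w17.png

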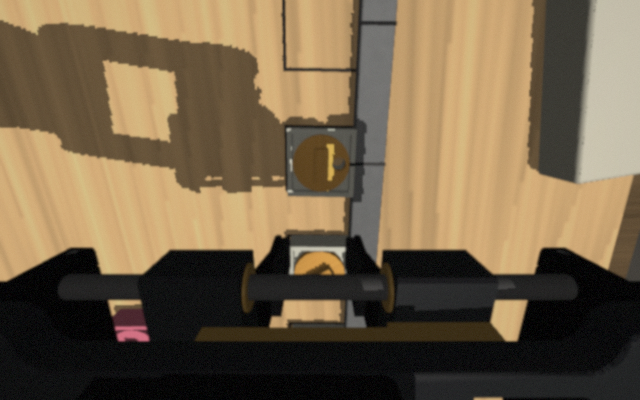

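Request:
carry_out:
  grip: [-0.2, -0.2, -0.2, -0.2, -0.2, -0.2, -0.2, -0.2, -0.2, -0.2, -0.2]
  slide:
    - [-40, 0, 0]
    - [-40, 0, 0]
    - [-40, 0, 0]
    - [0, 0, 0]
    - [0, 0, 0]
    - [0, 0, 0]
    - [0, 0, 0]
    - [0, 0, 0]
    - [0, 0, 0]
    - [0, 0, 0]
    - [0, 0, 0]
  twist:
    - [0, 0, 0]
    - [0, 0, 0]
    - [0, 0, 0]
    - [0, 0, 0.13]
    - [0, 0, 0.13]
    - [0, 0, 0.13]
    - [0, 0, 0.13]
    - [0, 0, 0.13]
    - [0, 0, 0.13]
    - [0, 0, 0.13]
    - [0, 0, 0]

```text
time_s: 25.25
position: [0.6062, -0.0834, 0.1406]
tcp_rot: [[0.844, 0.537, 0.008], [0.537, -0.844, -0.003], [0.005, 0.007, -1.0]]
force: [-0.1, 0.4, 0.4]
opening: 0.401
```

```bash
python3 -c "
from h import *
go(.6065,-.036,.07,32)
snap('wrist','w18')
hubview('w18',.6065,-.036,'hB2')"
```

```text
t 25.25 pos [ 0.6062 -0.0834  0.1406] head 32.46 slide mm [ 25.4 -40.3  70.5] twist [ 0.0068 -0.0051  0.008 ] F [-0.1  0.4  0.4] open 0.401 q6 39.0
bushing centre 0.5953996853298612 -0.04068390570746528 axes [0.09444536 0.14590317] mec 0.5965363023546008 -0.037724989149305554 0.06465586344401042
```

View pics/hB2.png

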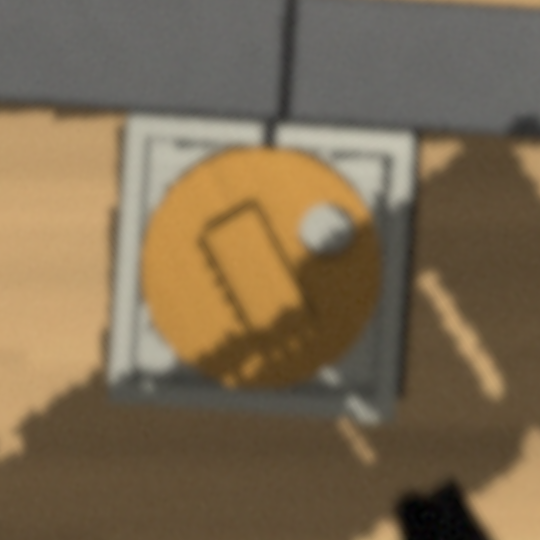

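View pics/w18.png

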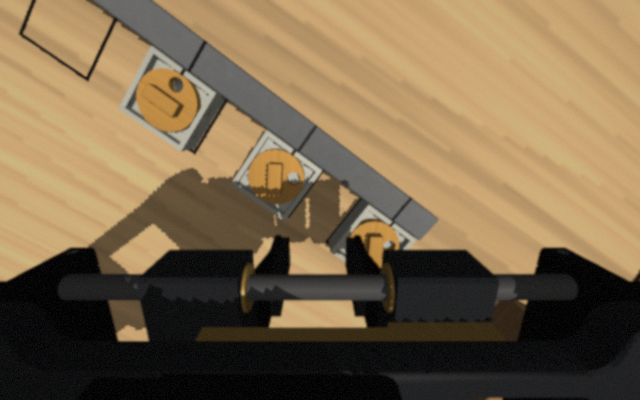

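Run:
```python
from h import *
d=np.array([.0671,.9977])
im=cv2.imread('pics/w18.png');cv2.imwrite('pics/z18.png',cv2.resize(im[90:210,200:360],None,fx=5,fy=5,interpolation=cv2.INTER_CUBIC))
im=cv2.imread('pics/w9.png');cv2.imwrite('pics/z9.png',cv2.resize(im[95:215,260:420],None,fx=5,fy=5,interpolation=cv2.INTER_CUBIC))
```

```text
(no output)
```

View pics/z18.png

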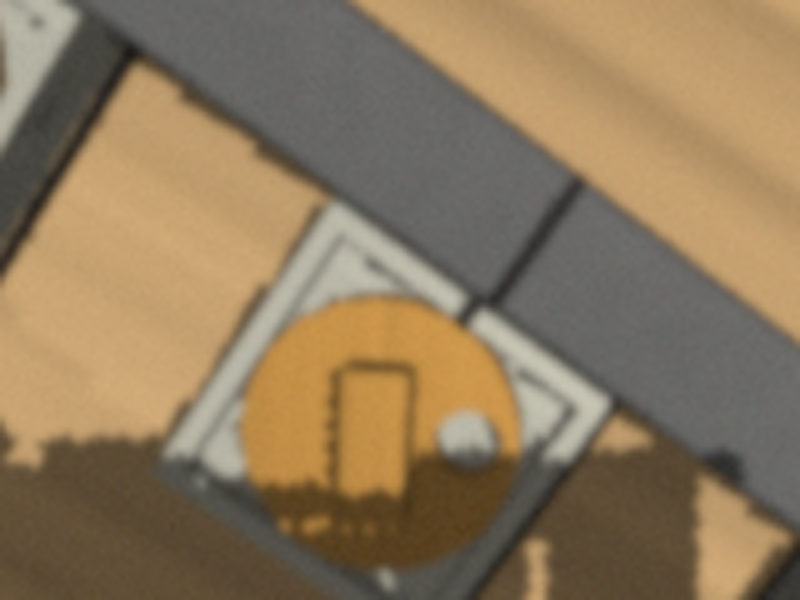

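View pics/z9.png

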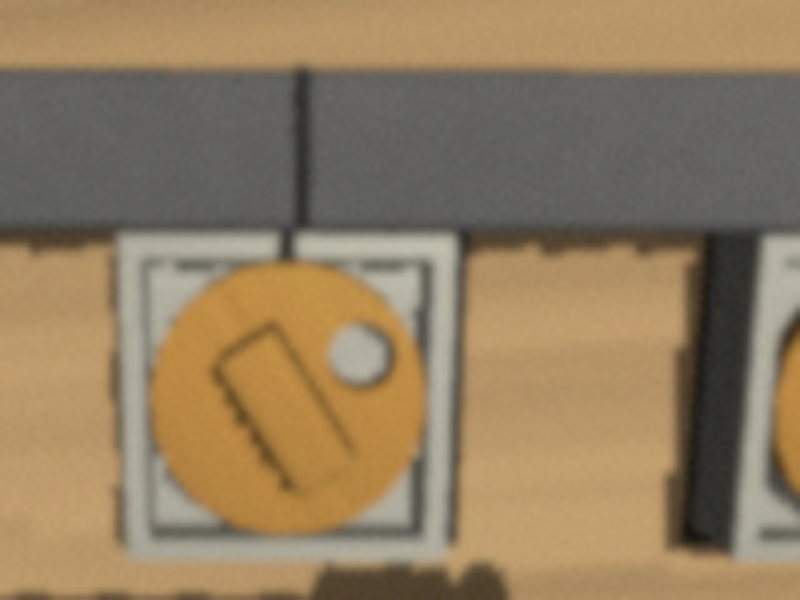

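Request:
carry_out:
  grip: [-0.2, -0.2, -0.2, -0.2, -0.2]
  slide:
    - [13, -21, 15]
    - [13, -21, 25]
    - [0, 0, 25]
    - [0, 0, 10]
    - [0, 0, 0]
  twist:
    - [0.007, -0.005, 0]
    - [0, 0, 0]
    - [0, 0, 0]
    - [0, 0, 0]
    - [0, 0, 0]

```text
time_s: 25.8
position: [0.6074, -0.0326, 0.064]
tcp_rot: [[0.836, 0.549, 0.004], [0.549, -0.836, -0.001], [0.003, 0.003, -1.0]]
force: [-0.2, -0.2, 0.2]
opening: 0.398
```

```bash
python3 -c "
from h import *
go(.6067,-.0341,.037,32.3)"
```

```text
t 25.8 pos [ 0.6074 -0.0326  0.064 ] head 33.32 slide mm [-1.5  0.7 27. ] twist [ 0.0028 -0.0029  0.0178] F [-0.2 -0.2  0.2] open 0.398 q6 43.0
```

Request:
carry_out:
  grip: [-0.2, -0.2, -0.2, -0.2, -1, -1, -1, -1]
  slide:
    - [-2, 1, 12]
    - [0, 0, 12]
    - [0, 0, 3]
    - [0, 0, 0]
    - [0, 0, 0]
    - [0, 0, 0]
    - [0, 0, 0]
    - [0, 0, 0]
  twist:
    - [0.003, -0.003, 0.018]
    - [0, 0, 0]
    - [0, 0, 0]
    - [0, 0, 0]
    - [0, 0, 0]
    - [0, 0, 0]
    - [0, 0, 0]
    - [0, 0, 0]

```text
time_s: 26.6
position: [0.6075, -0.0358, 0.0378]
tcp_rot: [[0.847, 0.532, 0.002], [0.532, -0.847, 0.001], [0.003, 0.0, -1.0]]
force: [-1.9, 3.3, -1.8]
opening: 0.14
```

```bash
python3 -c "
from h import *
go(.6067,-.0341,.037,86.15)"
```

```text
t 26.6 pos [ 0.6075 -0.0358  0.0378] head 32.13 slide mm [ 0.2 -1.9  0.8] twist [ 0.0016 -0.0021 -0.9428] F [-1.9  3.3 -1.8] open 0.14 q6 44.0
```

Request:
carry_out:
  grip: [-1, -1, -1, -1, -1, -1, -1, -1, -1, -1, -1]
  slide:
    - [0, 0, 0]
    - [0, 0, 0]
    - [0, 0, 0]
    - [0, 0, 0]
    - [0, 0, 0]
    - [0, 0, 0]
    - [0, 0, 0]
    - [0, 0, 0]
    - [0, 0, 0]
    - [0, 0, 0]
    - [0, 0, 0]
  twist:
    - [0, 0, -0.1]
    - [0, 0, -0.1]
    - [0, 0, -0.1]
    - [0, 0, -0.1]
    - [0, 0, -0.1]
    - [0, 0, -0.1]
    - [0, 0, -0.1]
    - [0, 0, -0.1]
    - [0, 0, -0.1]
    - [0, 0, -0.04]
    - [0, 0, 0]

```text
time_s: 27.7
position: [0.606, -0.0349, 0.0378]
tcp_rot: [[0.029, 1.0, 0.001], [1.0, -0.029, 0.0], [0.0, 0.001, -1.0]]
force: [0.4, -0.2, -1.3]
opening: 0.144
```

```bash
python3 -c "
from h import *
go(.6067,-.0371,.037,86.15)
snap('wrist','w19')"
```

```text
t 27.7 pos [ 0.606  -0.0349  0.0378] head 88.34 slide mm [-2.1  0.7  0.8] twist [ 0.0012 -0.0003  0.0382] F [ 0.4 -0.2 -1.3] open 0.144 q6 -12.0
```

View pics/w19.png

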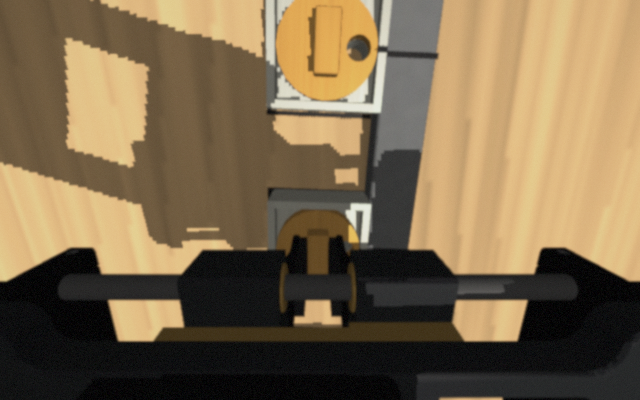

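Request:
carry_out:
  grip: [-1, -1, -1, -1]
  slide:
    - [-3, 0, 0]
    - [-1, 1, 0]
    - [0, 0, 0]
    - [0, 0, 0]
  twist:
    - [0, 0, 0.038]
    - [0, 0, 0]
    - [0, 0, 0]
    - [0, 0, 0]

```text
time_s: 28.15
position: [0.6059, -0.0372, 0.0378]
tcp_rot: [[0.07, 0.998, -0.001], [0.998, -0.07, 0.003], [0.003, -0.001, -1.0]]
force: [-0.6, 0.4, -0.8]
opening: 0.142
```

```bash
python3 -c "
from h import *
go(.6067,-.0371,.037,86.15)"
```

```text
t 28.15 pos [ 0.6059 -0.0372  0.0378] head 85.98 slide mm [0.2 0.8 0.8] twist [-0.001  -0.0025 -0.003 ] F [-0.6  0.4 -0.8] open 0.142 q6 -10.0
```

Request:
carry_out:
  grip: [-0.2, -0.2, -0.2, -0.2, -0.2, -0.2, -0.2]
  slide:
    - [0, 0, 0]
    - [0, 0, 0]
    - [0, 0, -20]
    - [0, 0, -30]
    - [-20, 0, -30]
    - [-25, 0, -20]
    - [0, 0, 0]
  twist:
    - [0, 0, 0]
    - [0, 0, 0]
    - [0, 0, 0]
    - [0, 0, 0]
    - [0, 0, 0]
    - [0, 0, 0]
    - [0, 0, 0]

```text
time_s: 28.85
position: [0.6056, -0.0854, 0.1416]
tcp_rot: [[0.067, 0.998, 0.005], [0.998, -0.067, -0.002], [-0.002, 0.005, -1.0]]
force: [0.2, 0.6, -0.7]
opening: 0.4
```

```bash
python3 -c "
from h import *
go(.598,-.155,.07,34)
snap('wrist','w20')
hubview('w20',.6065,-.036,'hB3')"
```

```text
t 28.85 pos [ 0.6056 -0.0854  0.1416] head 86.17 slide mm [-69.8  -3.2  71.7] twist [ 5.400e-03 -2.000e-04  9.105e-01] F [ 0.2  0.6 -0.7] open 0.4 q6 -15.0
bushing centre 0.5885872056749133 -0.030261216905381944 axes [0.09107347 0.16719055] mec 0.5982375962999132 -0.03117967732747396 0.06082714165581597
```

View pics/hB3.png

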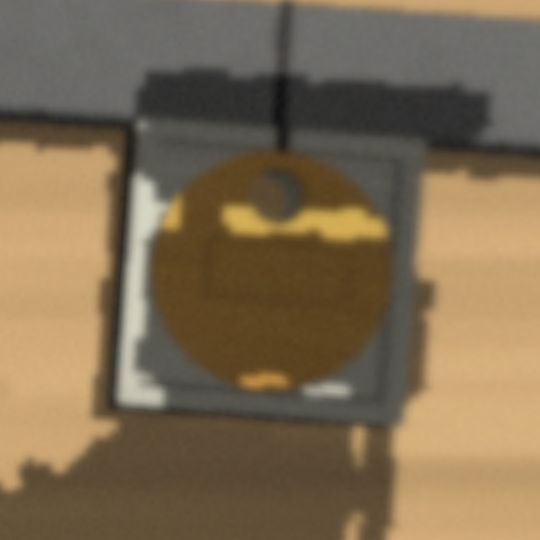

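View pics/w20.png

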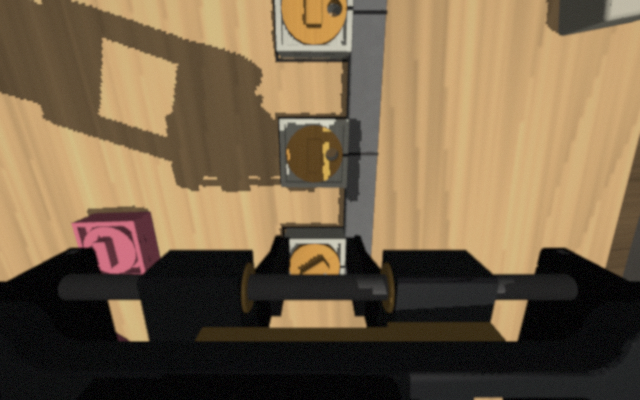

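Request:
carry_out:
  grip: [-0.2, -0.2, -0.2, -0.2, -0.2, -0.2, -0.2, -0.2, -0.2, -0.2, -0.2]
  slide:
    - [-40, 0, 0]
    - [-40, 0, 0]
    - [-40, 0, 0]
    - [0, 0, 0]
    - [0, 0, 0]
    - [0, 0, 0]
    - [0, 0, 0]
    - [0, 0, 0]
    - [0, 0, 0]
    - [0, 0, 0]
    - [0, 0, 0]
  twist:
    - [0, 0, 0]
    - [0, 0, 0]
    - [0, 0, 0]
    - [0, 0, 0.13]
    - [0, 0, 0.13]
    - [0, 0, 0.13]
    - [0, 0, 0.13]
    - [0, 0, 0.13]
    - [0, 0, 0.13]
    - [0, 0, 0.13]
    - [0, 0, 0]

```text
time_s: 30.0
position: [0.5906, -0.1948, 0.1249]
tcp_rot: [[0.846, 0.533, -0.018], [0.533, -0.846, 0.015], [-0.007, -0.022, -1.0]]
force: [0.3, 0.7, 0.3]
opening: 0.399
```

```bash
python3 -c "
from h import *
go(.5985,-.155,.07,34)
snap('wrist','w21')
hubview('w21',.5985,-.156,'hA3')"
```

```text
t 30.0 pos [ 0.5906 -0.1948  0.1249] head 32.24 slide mm [ 28.4 -28.3  55.4] twist [-0.0221  0.0069 -0.0307] F [0.3 0.7 0.3] open 0.399 q6 29.0
bushing centre 0.588357645670573 -0.1520107896592882 axes [0.11163868 0.1354018 ] mec 0.5891500379774306 -0.15363298882378473 0.06679890950520834
```

View pics/hA3.png

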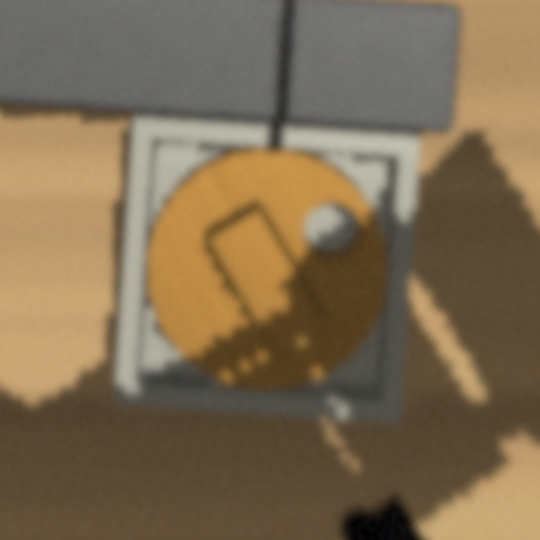

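Request:
carry_out:
  grip: [-0.2, -0.2, -0.2, -0.2, -0.2]
  slide:
    - [14, -14, 10]
    - [14, -14, 20]
    - [0, 0, 20]
    - [0, 0, 8]
    - [0, 0, 0]
  twist:
    - [-0.022, 0.007, -0.005]
    - [0, 0, 0]
    - [0, 0, 0]
    - [0, 0, 0]
    - [0, 0, 0]

```text
time_s: 30.55
position: [0.5988, -0.1526, 0.0633]
tcp_rot: [[0.834, 0.552, -0.001], [0.552, -0.834, 0.001], [-0.001, -0.001, -1.0]]
force: [0.0, -0.0, 0.4]
opening: 0.398
```

```bash
python3 -c "
from h import *
go(.5987,-.1554,.037,32.7)"
```

```text
t 30.55 pos [ 0.5988 -0.1526  0.0633] head 33.48 slide mm [-1.6  2.3 26.3] twist [-0.0014  0.0008  0.0135] F [ 0.  -0.   0.4] open 0.398 q6 32.0
```

Request:
carry_out:
  grip: [-0.2, -0.2, -0.2, -0.2, -1, -1, -1, -1]
  slide:
    - [-2, 2, 12]
    - [0, 0, 12]
    - [0, 0, 3]
    - [0, 0, 0]
    - [0, 0, 0]
    - [0, 0, 0]
    - [0, 0, 0]
    - [0, 0, 0]
  twist:
    - [0, 0, 0.013]
    - [0, 0, 0]
    - [0, 0, 0]
    - [0, 0, 0]
    - [0, 0, 0]
    - [0, 0, 0]
    - [0, 0, 0]
    - [0, 0, 0]

```text
time_s: 31.35
position: [0.5991, -0.1572, 0.0362]
tcp_rot: [[0.842, 0.54, 0.001], [0.54, -0.842, -0.0], [0.001, 0.001, -1.0]]
force: [-0.8, 1.6, -1.9]
opening: 0.142
```

Request:
carry_out:
  grip: [-1, -1, -1, -1, -1, -1, -1, -1, -1, -1, -1]
  slide:
    - [0, 0, 0]
    - [0, 0, 0]
    - [0, 0, 0]
    - [0, 0, 0]
    - [0, 0, 0]
    - [0, 0, 0]
    - [0, 0, 0]
    - [0, 0, 0]
    - [0, 0, 0]
    - [0, 0, 0]
    - [0, 0, 0]
  twist:
    - [0, 0, -0.1]
    - [0, 0, -0.1]
    - [0, 0, -0.1]
    - [0, 0, -0.1]
    - [0, 0, -0.1]
    - [0, 0, -0.1]
    - [0, 0, -0.1]
    - [0, 0, -0.1]
    - [0, 0, -0.1]
    - [0, 0, 0]
    - [0, 0, 0]

```text
time_s: 32.45
position: [0.5979, -0.1564, 0.0362]
tcp_rot: [[0.066, 0.998, 0.0], [0.998, -0.066, -0.0], [-0.0, 0.0, -1.0]]
force: [0.2, 0.1, -1.0]
opening: 0.143
```

```bash
python3 -c "
from h import *
go(.5987,-.1564,.037,86.15)"
```

```text
t 32.45 pos [ 0.5979 -0.1564  0.0362] head 86.23 slide mm [ 0.   0.8 -0.8] twist [0.0001 0.0001 0.0014] F [ 0.2  0.1 -1. ] open 0.143 q6 -21.0
```

Release, rise and look.

Request:
carry_out:
  grip: [-0.2, -0.2, -0.2, -0.2, -0.2, -0.2, -0.2]
  slide:
    - [0, 0, 0]
    - [0, 0, 0]
    - [0, 0, -20]
    - [0, 0, -30]
    - [-20, 0, -30]
    - [-25, 0, -20]
    - [0, 0, 0]
  twist:
    - [0, 0, 0]
    - [0, 0, 0]
    - [0, 0, 0]
    - [0, 0, 0]
    - [0, 0, 0]
    - [0, 0, 0]
    - [0, 0, 0]

```text
time_s: 33.15
position: [0.5953, -0.2018, 0.1397]
tcp_rot: [[0.07, 0.998, 0.0], [0.998, -0.07, -0.001], [-0.001, 0.0, -1.0]]
force: [0.1, -0.7, -0.1]
opening: 0.395
```

```bash
python3 -c "
from h import *
go(.49,.29,.15,90)
snap('wrist','w22');snap('scene','s22')
hubview('w22',.5985,-.156,'hA4')"
```

```text
t 33.15 pos [ 0.5953 -0.2018  0.1397] head 85.97 slide mm [ 483.1 -139.5  -10.7] twist [ 0.0001  0.0007 -0.0703] F [ 0.1 -0.7 -0.1] open 0.395 q6 -25.0
bushing centre 0.5789635077582466 -0.16280858018663194 axes [0.08809817 0.11560291] mec 0.5710771213107639 -0.16255240885416666 0.054681287977430555
```

View pics/hA4.png

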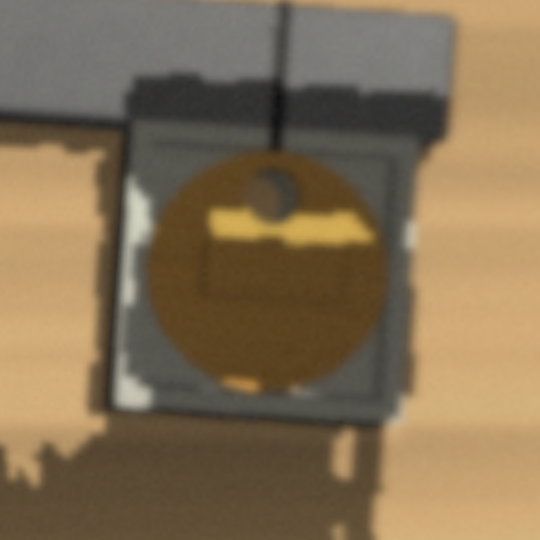

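View pics/s22.png

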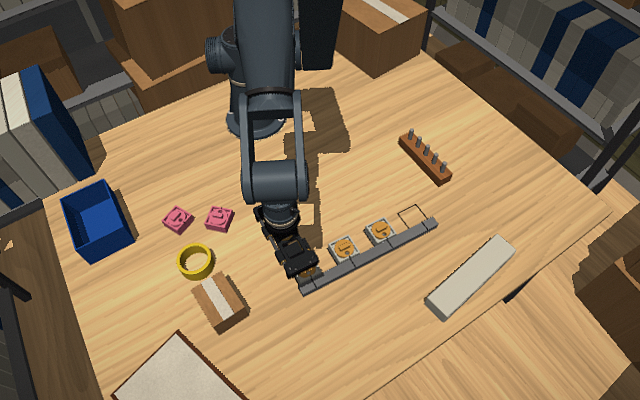

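Request:
carry_out:
  grip: [-0.2, -0.2, -0.2, -0.2, -0.2, -0.2, -0.2, -0.2, -0.2, -0.2, -0.2, -0.2]
  slide:
    - [0, 0, -5]
    - [0, 0, -5]
    - [0, 0, -5]
    - [0, 0, -5]
    - [0, 0, -5]
    - [0, 0, -5]
    - [0, 0, -5]
    - [0, 0, -5]
    - [0, 0, -5]
    - [0, 0, -5]
    - [0, 0, -5]
    - [0, 0, -5]
  twist:
    - [0, 0, 0.13]
    - [0, 0, 0.13]
    - [0, 0, 0.13]
    - [0, 0, 0.13]
    - [0, 0, 0.13]
    - [0, 0, 0.13]
    - [0, 0, 0.13]
    - [0, 0, 0.13]
    - [0, 0, 0.13]
    - [0, 0, 0.13]
    - [0, 0, 0.13]
    - [0, 0, 0.13]

```text
time_s: 34.45
position: [0.5795, -0.1746, 0.1743]
tcp_rot: [[0.992, -0.116, -0.052], [-0.115, -0.993, 0.035], [-0.056, -0.029, -0.998]]
force: [0.5, -0.8, -0.6]
opening: 0.401
```

```bash
python3 -c "
from h import *
go(.42,.34,.2,-3.85)"
```

```text
t 34.45 pos [ 0.5795 -0.1746  0.1743] head -6.59 slide mm [-218.6 -493.1    0.8] twist [-0.0303  0.055  -0.0487] F [ 0.5 -0.8 -0.6] open 0.401 q6 69.0
```

Request:
carry_out:
  grip: [-0.2, -0.2, -0.2, -0.2, -0.2, -0.2, -0.2, -0.2, -0.2, -0.2, -0.2, -0.2]
  slide:
    - [0, 0, -10]
    - [-16, -45, -2]
    - [-16, -45, -2]
    - [-18, -45, -2]
    - [-20, -45, -2]
    - [-22, -45, 0]
    - [-22, -45, 0]
    - [-22, -45, 0]
    - [-22, -45, 0]
    - [-22, -45, 0]
    - [-22, -45, 0]
    - [0, 0, 0]
  twist:
    - [-0.03, 0.055, -0.049]
    - [0, 0, 0]
    - [0, 0, 0]
    - [0, 0, 0]
    - [0, 0, 0]
    - [0, 0, 0]
    - [0, 0, 0]
    - [0, 0, 0]
    - [0, 0, 0]
    - [0, 0, 0]
    - [0, 0, 0]
    - [0, 0, 0]

```text
time_s: 35.65
position: [0.3945, 0.2917, 0.1785]
tcp_rot: [[0.997, -0.067, -0.036], [-0.067, -0.998, 0.005], [-0.036, -0.002, -0.999]]
force: [-0.9, -0.4, -0.1]
opening: 0.402
```

```bash
python3 -c "
from h import *
go(.42,.34,.2,-3.85)
snap('wrist','w23');snap('scene','s23');snap('side','d23')"
```

```text
t 35.65 pos [0.3945 0.2917 0.1785] head -3.82 slide mm [ 21.4 -50.  -22.2] twist [-0.0024  0.0359  0.0006] F [-0.9 -0.4 -0.1] open 0.402 q6 116.0
```

View pics/w23.png

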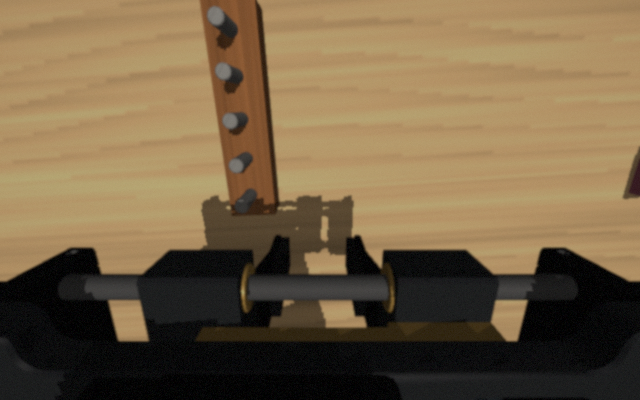

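View pics/s23.png

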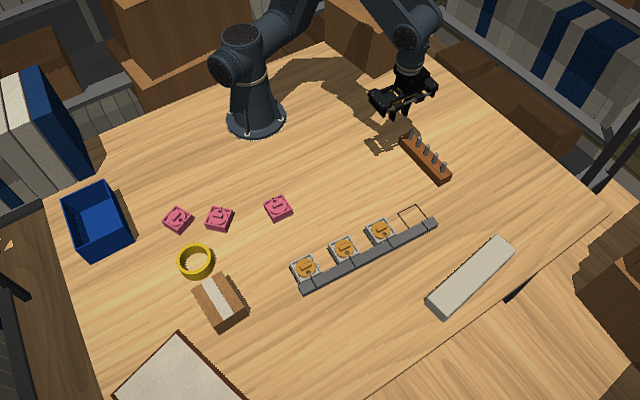

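Run:
```python
from h import *
c,s=load('w23')
im=cv2.imread('pics/w23.png');cv2.imwrite('pics/z23.png',cv2.resize(im[0:220,180:300],None,fx=2.7,fy=2.7,interpolation=cv2.INTER_CUBIC))
print(onz(c,[(215,16),(223,71),(230,121),(236,165)],.078,s).round(4))
```

```text
[[0.5531 0.3645 0.078 ]
 [0.5135 0.365  0.078 ]
 [0.4735 0.3658 0.078 ]
 [0.4346 0.3668 0.078 ]]
```

View pics/z23.png

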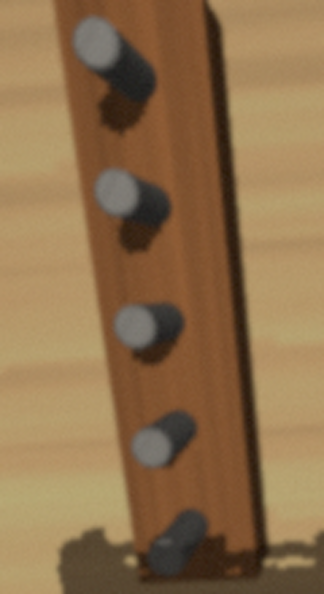

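Request:
carry_out:
  grip: [-0.2, -0.2, -0.2, -0.2, -0.2, -0.2]
  slide:
    - [30, -15, 0]
    - [35, -20, 0]
    - [38, -20, 5]
    - [38, -20, 10]
    - [10, -5, 15]
    - [0, 0, 0]
  twist:
    - [0, 0.036, 0]
    - [0, 0, 0]
    - [0, 0, 0]
    - [0, 0, 0]
    - [0, 0, 0]
    - [0, 0, 0]

```text
time_s: 36.4
position: [0.5613, 0.3458, 0.1419]
tcp_rot: [[0.996, -0.088, -0.004], [-0.088, -0.996, -0.005], [-0.004, 0.005, -1.0]]
force: [-0.5, -0.6, 0.1]
opening: 0.402
```

```bash
python3 -c "
from h import *
go(.5531,.3645,.1,-3.85)
snap('wrist','w24');"
```

```text
t 36.4 pos [0.5613 0.3458 0.1419] head -5.04 slide mm [ -9.6 -18.1  41.8] twist [ 0.0051  0.0039 -0.0207] F [-0.5 -0.6  0.1] open 0.402 q6 117.0
```

View pics/w24.png

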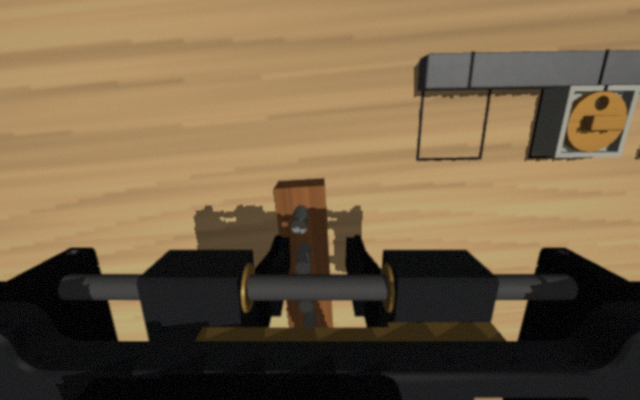

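Run:
```python
from h import *
c,s=load('w24')
print(onz(c,[(298,229),(304,262)],.078,s).round(4))
im=cv2.imread('pics/w24.png');cv2.imwrite('pics/z24.png',cv2.resize(im[170:270,250:350],None,fx=6,fy=6,interpolation=cv2.INTER_CUBIC))
```

```text
[[0.5523 0.3654 0.078 ]
 [0.5207 0.3635 0.078 ]]
```

View pics/z24.png

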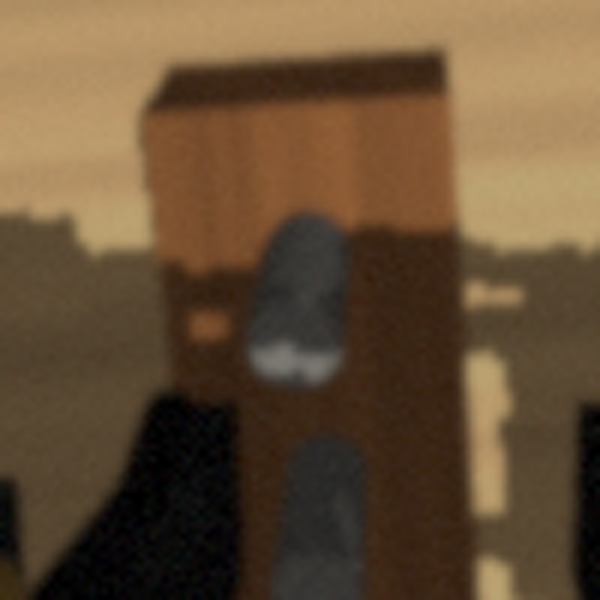

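Request:
carry_out:
  grip: [-0.2, -0.2, -0.2, -0.2, -0.2]
  slide:
    - [-9, -18, 5]
    - [0, 0, 15]
    - [0, 0, 20]
    - [0, 0, 0]
    - [0, 0, 0]
  twist:
    - [0.005, 0.004, -0.02]
    - [0, 0, 0]
    - [0, 0, 0]
    - [0, 0, 0]
    - [0, 0, 0]

```text
time_s: 36.95
position: [0.5496, 0.3635, 0.1023]
tcp_rot: [[0.998, -0.067, -0.0], [-0.067, -0.998, -0.0], [-0.0, 0.0, -1.0]]
force: [1.3, 0.1, -0.3]
opening: 0.399
```

```bash
python3 -c "
from h import *
go(.5526,.365,.05,-3.85)
snap('wrist','w25');"
```

```text
t 36.95 pos [0.5496 0.3635 0.1023] head -3.87 slide mm [ 2.9 -1.7 52.3] twist [ 0.0002  0.0004 -0.0003] F [ 1.3  0.1 -0.3] open 0.399 q6 118.0
```

View pics/w25.png

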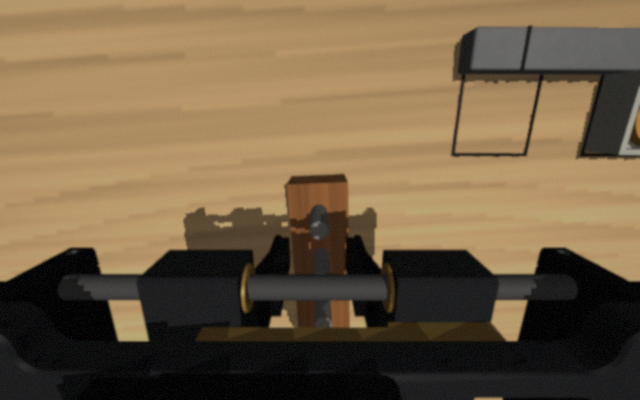

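Request:
carry_out:
  grip: [-0.2, -0.2, -0.2, -0.2, -0.2]
  slide:
    - [3, -1.5, 15]
    - [0, 0, 15]
    - [0, 0, 12]
    - [0, 0, 5]
    - [0, 0, 0]
  twist:
    - [0, 0, 0]
    - [0, 0, 0]
    - [0, 0, 0]
    - [0, 0, 0]
    - [0, 0, 0]

```text
time_s: 37.5
position: [0.5531, 0.365, 0.0526]
tcp_rot: [[0.998, -0.067, 0.001], [-0.067, -0.998, 0.0], [0.001, -0.0, -1.0]]
force: [0.3, 0.2, -0.1]
opening: 0.402
```

```bash
python3 -c "
from h import *
go(.5526,.365,.05,-3.85)"
```

```text
t 37.5 pos [0.5531 0.365  0.0526] head -3.85 slide mm [-0.5  0.   2.6] twist [-0.0004 -0.0009 -0.0001] F [ 0.3  0.2 -0.1] open 0.402 q6 118.0
```

Grip, then lift straight up 60+ mm.

Request:
carry_out:
  grip: [-0.2, -1, -1, -1, -1, -1, -1, -1, -1, -1]
  slide:
    - [0, 0, 2]
    - [0, 0, 0]
    - [0, 0, 0]
    - [0, 0, 0]
    - [0, 0, 0]
    - [0, 0, -10]
    - [0, 0, -15]
    - [0, 0, -20]
    - [0, 0, -20]
    - [0, 0, 0]
  twist:
    - [0, 0, 0]
    - [0, 0, 0]
    - [0, 0, 0]
    - [0, 0, 0]
    - [0, 0, 0]
    - [0, 0, 0]
    - [0, 0, 0]
    - [0, 0, 0]
    - [0, 0, 0]
    - [0, 0, 0]

```text
time_s: 38.5
position: [0.5547, 0.3656, 0.1226]
tcp_rot: [[0.998, -0.067, 0.005], [-0.067, -0.998, 0.002], [0.005, -0.003, -1.0]]
force: [0.4, -0.1, -1.1]
opening: 0.147
```

```bash
python3 -c "
from h import *
go(.6317,.0832,.14,-3.85)
snap('wrist','w26');snap('side','d26')"
```

```text
t 38.5 pos [0.5547 0.3656 0.1226] head -3.86 slide mm [ 95.9 276.5 -17.6] twist [-0.0025 -0.0052 -0.0001] F [ 0.4 -0.1 -1.1] open 0.147 q6 118.0
```

View pics/w26.png

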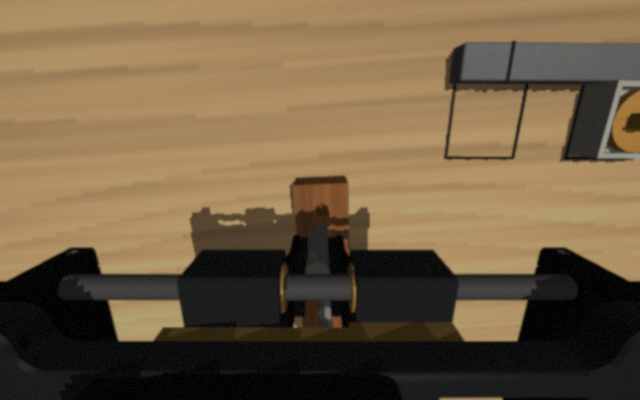

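View pics/d26.png

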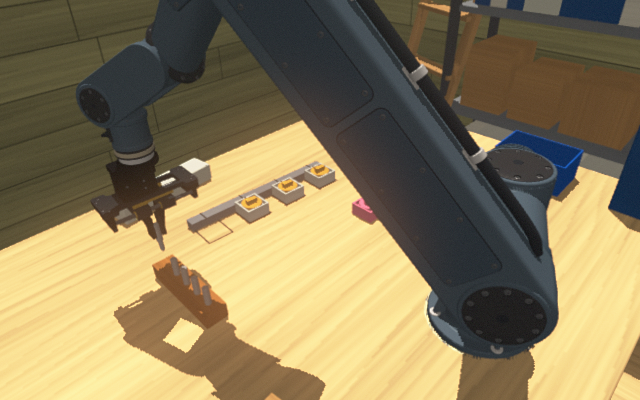

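Run:
```python
from h import *
c,s=load('w26')
print(onz(c,[(321,211)],.036,s).round(4))
im=cv2.imread('pics/w26.png');cv2.imwrite('pics/z26.png',cv2.resize(im[170:330,240:400],None,fx=5,fy=5,interpolation=cv2.INTER_CUBIC)[:600])
im=cv2.imread('pics/d26.png');cv2.imwrite('pics/zd26.png',cv2.resize(im[130:300,80:260],None,fx=3.5,fy=3.5,interpolation=cv2.INTER_CUBIC))
```

```text
[[0.5533 0.3651 0.036 ]]
```

View pics/z26.png

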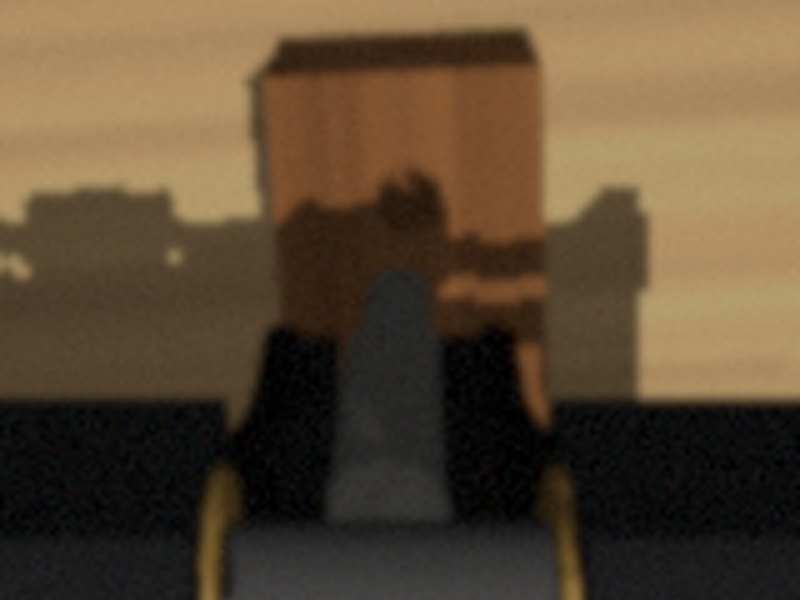

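View pics/zd26.png

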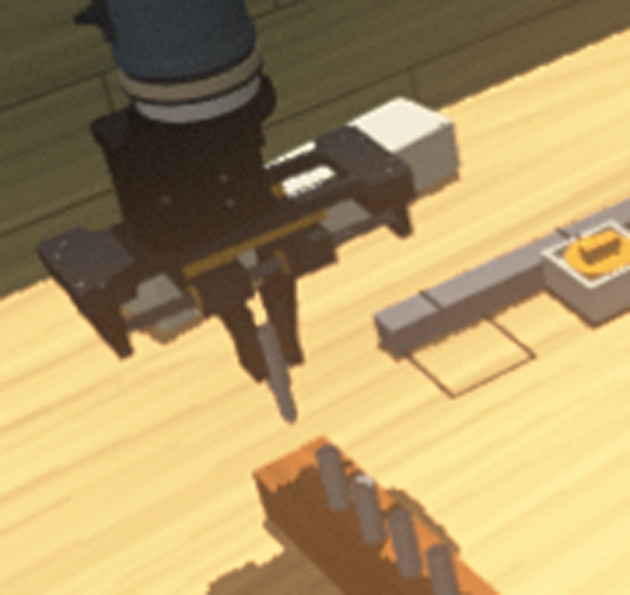

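Run:
```python
from h import *
c,s=load('w26')
p=s['position']+s['tcp_rot'][:,2]*.042
print(proj(c,[p, p+s['tcp_rot'][:,0]*.003,s['position']+s['tcp_rot'][:,2]*.014],s).round(1), p)
```

```text
[[320.7 227.1]
 [320.7 223.5]
 [321.2 242.6]] [0.55493198 0.36566125 0.08060508]
```

Request:
carry_out:
  grip: [-1, -1, -1, -1, -1, -1, -1, -1, -1]
  slide:
    - [5, 5, -10]
    - [10, 38, -8]
    - [12, 38, 0]
    - [12, 38, 0]
    - [14, 38, 0]
    - [14, 38, 0]
    - [14, 38, 0]
    - [10, 38, 0]
    - [0, 0, 0]
  twist:
    - [-0.002, -0.005, 0]
    - [0, 0, 0]
    - [0, 0, 0]
    - [0, 0, 0]
    - [0, 0, 0]
    - [0, 0, 0]
    - [0, 0, 0]
    - [0, 0, 0]
    - [0, 0, 0]

```text
time_s: 39.5
position: [0.628, 0.0758, 0.1349]
tcp_rot: [[0.998, -0.063, -0.013], [-0.063, -0.998, -0.005], [-0.013, 0.006, -1.0]]
force: [-0.2, 0.3, -0.9]
opening: 0.144
```

```bash
python3 -c "
from h import *
go(.6317,.0832,.12,-3.85)
snap('wrist','w27')"
```

```text
t 39.5 pos [0.628  0.0758 0.1349] head -3.61 slide mm [ 3.4 -7.7 14.8] twist [0.0057 0.013  0.0042] F [-0.2  0.3 -0.9] open 0.144 q6 91.0
```

View pics/w27.png

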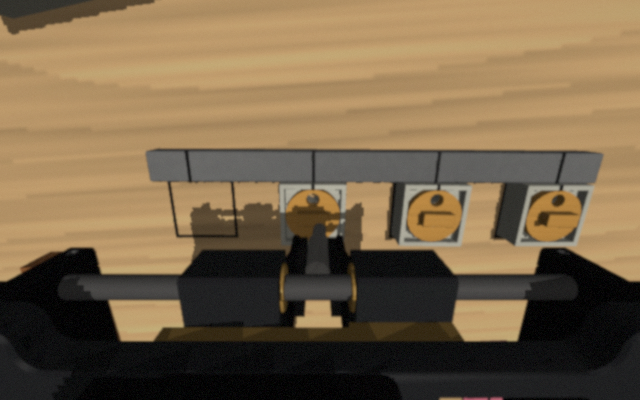

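Run:
```python
from h import *
hubview('w27',.6144,.083,'hC4')
c,s=load('w27');print(onz(c,[(313,200),(437,199.5),(559,200)],.032,s).round(4))
```

```text
bushing centre 0.6079583496093749 0.08546867540147571 axes [0.1227117  0.13032281] mec 0.610904191080729 0.08638673231336808 0.06623723687065972
[[ 0.6311  0.0819  0.032 ]
 [ 0.6238 -0.038   0.032 ]
 [ 0.6156 -0.1572  0.032 ]]
```

View pics/hC4.png

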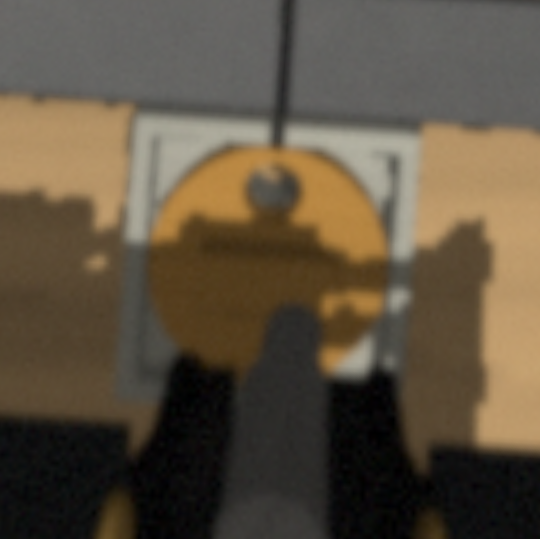

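Request:
carry_out:
  grip: [-1, -1, -1, -1]
  slide:
    - [3.5, -7, 15]
    - [0, 0, 15]
    - [0, 0, 10]
    - [0, 0, 0]
  twist:
    - [0.006, 0.013, 0.004]
    - [0, 0, 0]
    - [0, 0, 0]
    - [0, 0, 0]

```text
time_s: 39.95
position: [0.6293, 0.0864, 0.0918]
tcp_rot: [[0.998, -0.066, -0.005], [-0.066, -0.998, 0.003], [-0.005, -0.003, -1.0]]
force: [-0.2, -0.5, 0.4]
opening: 0.144
```

```bash
python3 -c "
from h import *
go(.6322,.0827,.085,-3.85)"
```

```text
t 39.95 pos [0.6293 0.0864 0.0918] head -3.76 slide mm [3.2 3.5 6.8] twist [-0.0029  0.0055  0.0016] F [-0.2 -0.5  0.4] open 0.144 q6 91.0
```

Request:
carry_out:
  grip: [-1, -1, -1]
  slide:
    - [3.2, 3.5, 3]
    - [0, 0, 0]
    - [0, 0, 0]
  twist:
    - [-0.003, 0.005, 0.002]
    - [0, 0, 0]
    - [0, 0, 0]

```text
time_s: 40.25
position: [0.6322, 0.0839, 0.0885]
tcp_rot: [[0.998, -0.065, -0.001], [-0.065, -0.998, -0.0], [-0.001, 0.0, -1.0]]
force: [0.2, 0.2, -0.2]
opening: 0.143
```

```bash
python3 -c "
from h import *
go(.6322,.0827,.085,-3.85)
c,s=snap('wrist','w28')
p=s['position']+s['tcp_rot'][:,2]*.042
print(proj(c,[p],s))
im=cv2.imread('pics/w28.png');cv2.imwrite('pics/z28.png',cv2.resize(im[170:290,240:400],None,fx=5,fy=5,interpolation=cv2.INTER_CUBIC))"
```

```text
t 40.25 pos [0.6322 0.0839 0.0885] head -3.74 slide mm [0.1 1.1 3.5] twist [0.0005 0.0009 0.0019] F [ 0.2  0.2 -0.2] open 0.143 q6 91.0
[[320.71255691 227.1529295 ]]
```

View pics/z28.png

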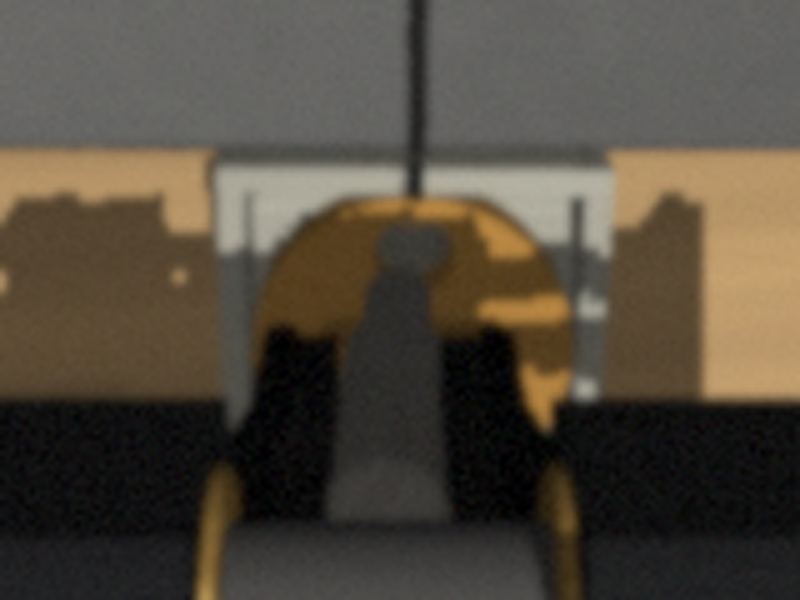

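```bash
python3 -c "
from h import *
c,s=load('w28')
print(onz(c,[(323,218),(322.5,220)],.032,s).round(4))
print(onz(c,[(320,225)],.0465,s).round(4))"
```

```text
[[0.6342 0.0817 0.032 ]
 [0.6325 0.0822 0.032 ]]
[[0.6339 0.0843 0.0465]]
```

Request:
carry_out:
  grip: [-1, -1, -1, -1, -1]
  slide:
    - [0.3, 2.3, 3]
    - [0, 0, 5]
    - [0, 0, 6]
    - [0, 0, 6]
    - [0, 0, 0]
  twist:
    - [0, 0, 0]
    - [0, 0, 0]
    - [0, 0, 0]
    - [0, 0, 0]
    - [0, 0, 0]

```text
time_s: 40.8
position: [0.6328, 0.0811, 0.068]
tcp_rot: [[0.998, -0.066, 0.001], [-0.066, -0.998, -0.001], [0.001, 0.0, -1.0]]
force: [0.4, 0.0, -0.3]
opening: 0.145
```

```bash
python3 -c "
from h import *
go(.6325,.0818,.046,-3.85)"
```

```text
t 40.8 pos [0.6328 0.0811 0.068 ] head -3.76 slide mm [-0.3 -0.7 22. ] twist [ 0.0004 -0.0008  0.0016] F [ 0.4  0.  -0.3] open 0.145 q6 91.0
```

Request:
carry_out:
  grip: [-1, -1, -1, -1, -1, -1]
  slide:
    - [-0.3, -0.5, 5]
    - [0, 0, 6]
    - [0, 0, 6]
    - [0, 0, 4]
    - [0, 0, 3]
    - [0, 0, 0]
  twist:
    - [0, 0, 0]
    - [0, 0, 0]
    - [0, 0, 0]
    - [0, 0, 0]
    - [0, 0, 0]
    - [0, 0, 0]

```text
time_s: 41.4
position: [0.6334, 0.0812, 0.047]
tcp_rot: [[0.998, -0.065, 0.002], [-0.065, -0.998, -0.002], [0.002, 0.002, -1.0]]
force: [-1.6, 0.3, -1.5]
opening: 0.143
```

```bash
python3 -c "
from h import *
go(.6325,.0818,.046,-3.85)
c,s=snap('wrist','w29')"
```

```text
t 41.4 pos [0.6334 0.0812 0.047 ] head -3.71 slide mm [-0.9 -0.6  1. ] twist [ 0.0016 -0.0023  0.0025] F [-1.6  0.3 -1.5] open 0.143 q6 91.0
```

View pics/w29.png

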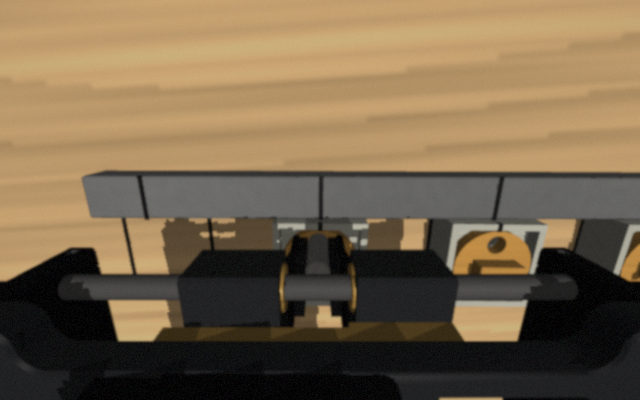

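Request:
carry_out:
  grip: [-1, -1, -1, -0.2, -0.2, -0.2]
  slide:
    - [-0.5, 0, 3]
    - [0, 0, 4]
    - [0, 0, 0]
    - [0, 0, 0]
    - [0, 0, 0]
    - [0, 0, 0]
  twist:
    - [0, 0, 0]
    - [0, 0, 0]
    - [0, 0, 0]
    - [0, 0, 0]
    - [0, 0, 0]
    - [0, 0, 0]

```text
time_s: 42.05
position: [0.6341, 0.0813, 0.0464]
tcp_rot: [[0.998, -0.064, 0.006], [-0.064, -0.998, -0.002], [0.006, 0.002, -1.0]]
force: [0.7, 0.5, -0.6]
opening: 0.33
```

```bash
python3 -c "
from h import *
go(.6325,.0818,.046,-3.85)"
```

```text
t 42.05 pos [0.6341 0.0813 0.0464] head -3.66 slide mm [-1.6 -0.4  0.4] twist [ 0.0019 -0.0061  0.0033] F [ 0.7  0.5 -0.6] open 0.33 q6 91.0
```

Rise and go back to the rack for pin two.

Request:
carry_out:
  grip: [-0.2, -0.2, -0.2, -0.2, -0.2, -0.2]
  slide:
    - [0, 0, 0]
    - [0, 0, -20]
    - [0, 0, -30]
    - [0, 0, -40]
    - [-30, 0, -20]
    - [0, 0, 0]
  twist:
    - [0, 0, 0]
    - [0, 0, 0]
    - [0.002, -0.006, 0.003]
    - [0, 0, 0]
    - [0, 0, 0]
    - [0, 0, 0]

```text
time_s: 42.65
position: [0.6027, 0.0832, 0.1551]
tcp_rot: [[0.998, -0.068, -0.007], [-0.068, -0.998, 0.001], [-0.007, -0.0, -1.0]]
force: [0.5, 0.4, -0.2]
opening: 0.399
```

```bash
python3 -c "
from h import *
go(.513,.365,.15,-3.85)
c,s=snap('wrist','w30');snap('side','d30')"
```

```text
t 42.65 pos [0.6027 0.0832 0.1551] head -3.87 slide mm [-108.5 -275.     5.9] twist [-0.0002  0.0074 -0.0004] F [ 0.5  0.4 -0.2] open 0.399 q6 91.0
```

View pics/w30.png

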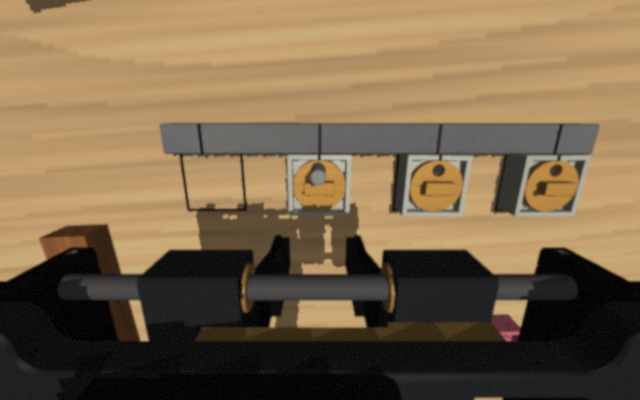

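View pics/d30.png

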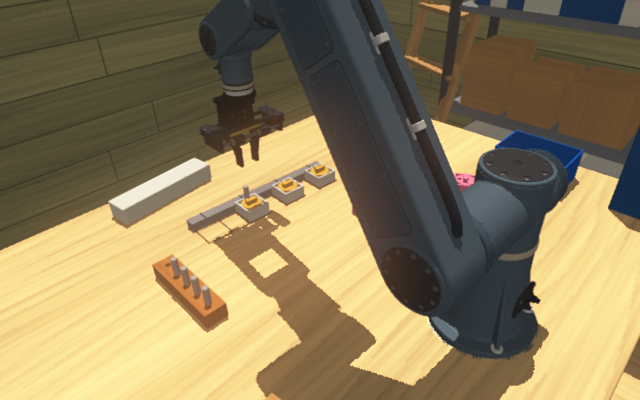

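Request:
carry_out:
  grip: [-0.2, -0.2, -0.2, -0.2, -0.2, -0.2, -0.2, -0.2, -0.2]
  slide:
    - [-14, -35, 0]
    - [-14, -35, 0]
    - [-14, -35, 0]
    - [-14, -35, 0]
    - [-14, -35, 0]
    - [-14, -35, 0]
    - [-14, -35, 0]
    - [-10, -28, 0]
    - [0, 0, 0]
  twist:
    - [0, 0.007, 0]
    - [0, 0, 0]
    - [0, 0, 0]
    - [0, 0, 0]
    - [0, 0, 0]
    - [0, 0, 0]
    - [0, 0, 0]
    - [0, 0, 0]
    - [0, 0, 0]

```text
time_s: 43.65
position: [0.5208, 0.3709, 0.14]
tcp_rot: [[0.997, -0.076, -0.002], [-0.076, -0.997, -0.003], [-0.002, 0.003, -1.0]]
force: [-0.2, 0.1, 0.8]
opening: 0.401
```

```bash
python3 -c "
from h import *
go(.5131,.3658,.105,-3.85)"
```

```text
t 43.65 pos [0.5208 0.3709 0.14  ] head -4.34 slide mm [-7.2  5.6 35. ] twist [ 0.0033  0.0022 -0.0085] F [-0.2  0.1  0.8] open 0.401 q6 120.0
```

Request:
carry_out:
  grip: [-0.2, -0.2, -0.2, -0.2]
  slide:
    - [-7, 5.5, 5]
    - [0, 0, 15]
    - [0, 0, 15]
    - [0, 0, 0]
  twist:
    - [0.003, 0.002, -0.008]
    - [0, 0, 0]
    - [0, 0, 0]
    - [0, 0, 0]

```text
time_s: 44.05
position: [0.5121, 0.362, 0.0992]
tcp_rot: [[0.998, -0.067, -0.005], [-0.067, -0.998, -0.004], [-0.005, 0.005, -1.0]]
force: [-0.4, 0.2, -0.4]
opening: 0.399
```

```bash
python3 -c "
from h import *
go(.5131,.3658,.0507,-3.85)
snap('wrist','w31')"
```

```text
t 44.05 pos [0.5121 0.362  0.0992] head -3.83 slide mm [ 1.  -4.  48.4] twist [0.0045 0.0049 0.0003] F [-0.4  0.2 -0.4] open 0.399 q6 119.0
```

View pics/w31.png

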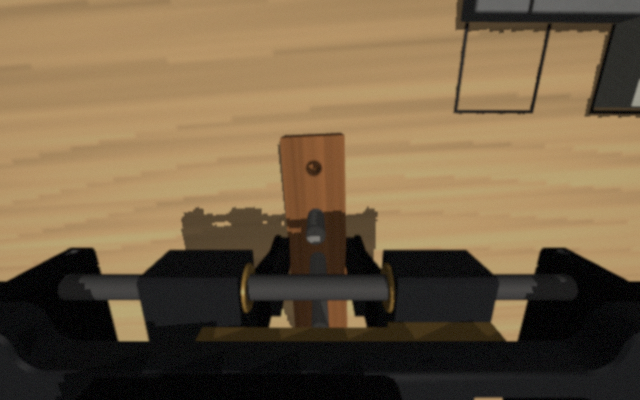

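Request:
carry_out:
  grip: [-0.2, -0.2, -0.2, -0.2, -0.2]
  slide:
    - [1, -4, 12]
    - [0, 0, 14]
    - [0, 0, 12]
    - [0, 0, 5]
    - [0, 0, 0]
  twist:
    - [0.004, 0.005, 0]
    - [0, 0, 0]
    - [0, 0, 0]
    - [0, 0, 0]
    - [0, 0, 0]

```text
time_s: 44.6
position: [0.5159, 0.3646, 0.0541]
tcp_rot: [[0.998, -0.07, 0.003], [-0.07, -0.998, 0.001], [0.003, -0.001, -1.0]]
force: [-0.4, 0.5, 0.4]
opening: 0.395
```

```bash
python3 -c "
from h import *
go(.5131,.3658,.0507,-3.85)"
```

```text
t 44.6 pos [0.5159 0.3646 0.0541] head -4.01 slide mm [-2.8 -1.   3.3] twist [-0.0011 -0.0033 -0.0027] F [-0.4  0.5  0.4] open 0.395 q6 119.0
```

Request:
carry_out:
  grip: [-0.2, -0.2, -0.2]
  slide:
    - [-2.8, -1, 3]
    - [-0.5, 0, 0.5]
    - [0, 0, 0]
  twist:
    - [-0.001, -0.003, -0.003]
    - [0, 0, 0]
    - [0, 0, 0]

```text
time_s: 44.9
position: [0.5126, 0.3663, 0.0505]
tcp_rot: [[0.998, -0.066, 0.001], [-0.066, -0.998, 0.0], [0.001, -0.0, -1.0]]
force: [-0.3, -0.7, -0.5]
opening: 0.397
```

```bash
python3 -c "
from h import *
go(.5131,.3658,.0507,-3.85)"
```

```text
t 44.9 pos [0.5126 0.3663 0.0505] head -3.79 slide mm [ 0.5  0.5 -0.2] twist [-0.0004 -0.0008  0.001 ] F [-0.3 -0.7 -0.5] open 0.397 q6 119.0
```

Request:
carry_out:
  grip: [-1, -1, -1, -1, -1, -1, -1, -1, -1]
  slide:
    - [0, 0, 0]
    - [0, 0, 0]
    - [0, 0, 0]
    - [0, 0, 0]
    - [0, 0, -10]
    - [0, 0, -18]
    - [0, 0, -25]
    - [0, 0, -35]
    - [0, 0, 0]
  twist:
    - [0, 0, 0]
    - [0, 0, 0]
    - [0, 0, 0]
    - [0, 0, 0]
    - [0, 0, 0]
    - [0, 0, 0]
    - [0, 0, 0]
    - [0, 0, 0]
    - [0, 0, 0]

```text
time_s: 45.8
position: [0.5135, 0.3666, 0.144]
tcp_rot: [[0.998, -0.066, 0.003], [-0.066, -0.998, 0.001], [0.003, -0.001, -1.0]]
force: [0.5, -0.1, 0.6]
opening: 0.143
```

```bash
python3 -c "
from h import *
go(.6234,-.0375,.14,-3.85)
c,s=snap('wrist','w32')
p=s['position']+s['tcp_rot'][:,2]*.042
print(proj(c,[p],s))
im=cv2.imread('pics/w32.png');cv2.imwrite('pics/z32.png',cv2.resize(im[170:290,240:400],None,fx=5,fy=5,interpolation=cv2.INTER_CUBIC))"
```

```text
t 45.8 pos [0.5135 0.3666 0.144 ] head -3.79 slide mm [136.4 396.    3.7] twist [-0.0015 -0.0026  0.001 ] F [ 0.5 -0.1  0.6] open 0.143 q6 119.0
[[320.71110114 227.15027301]]
```

View pics/z32.png

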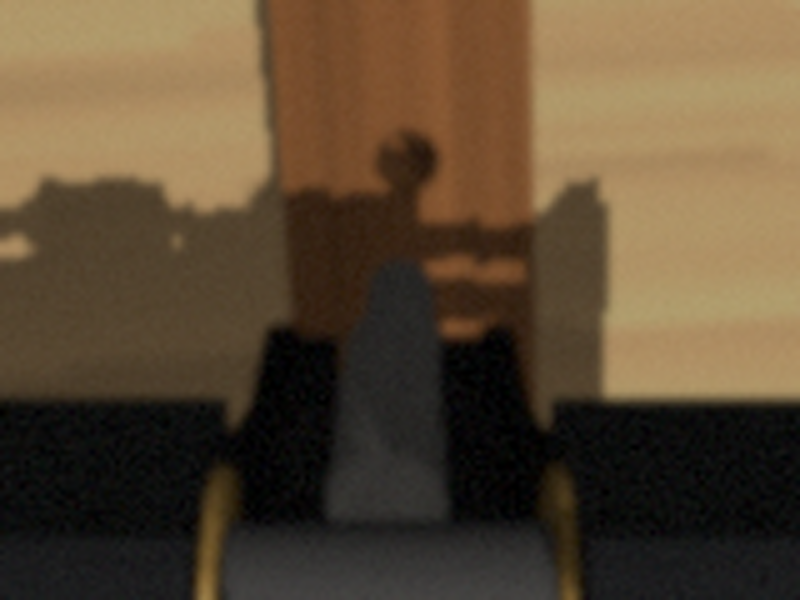

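Request:
carry_out:
  grip: [-1, -1, -1, -1, -1, -1, -1, -1, -1, -1, -1]
  slide:
    - [13, 39, -3]
    - [13, 39, -3]
    - [13, 39, 0]
    - [13, 39, 0]
    - [13, 39, 0]
    - [13, 39, 0]
    - [13, 39, 0]
    - [13, 39, 0]
    - [13, 39, 0]
    - [6, 30, 0]
    - [0, 0, 0]
  twist:
    - [0, 0, 0]
    - [0, 0, 0]
    - [0, 0, 0]
    - [0, 0, 0]
    - [0, 0, 0]
    - [0, 0, 0]
    - [0, 0, 0]
    - [0, 0, 0]
    - [0, 0, 0]
    - [0, 0, 0]
    - [0, 0, 0]

```text
time_s: 46.95
position: [0.6071, -0.0342, 0.1385]
tcp_rot: [[0.998, -0.062, -0.015], [-0.062, -0.998, 0.003], [-0.015, -0.002, -1.0]]
force: [-0.0, 1.7, 0.4]
opening: 0.14
```

```bash
python3 -c "
from h import *
go(.6238,-.038,.12,-3.85)
snap('wrist','w33');hubview('w33',.6065,-.037,'hB5')"
```

```text
t 46.95 pos [ 0.6071 -0.0342  0.1385] head -3.57 slide mm [17.2  2.8 18.3] twist [-0.0022  0.015   0.0049] F [-0.   1.7  0.4] open 0.14 q6 80.0
bushing centre 0.59626070827908 -0.03287409125434028 axes [0.09289267 0.19747574] mec 0.5975000000000001 -0.03677777777777778 0.07101288519965278
```

View pics/hB5.png

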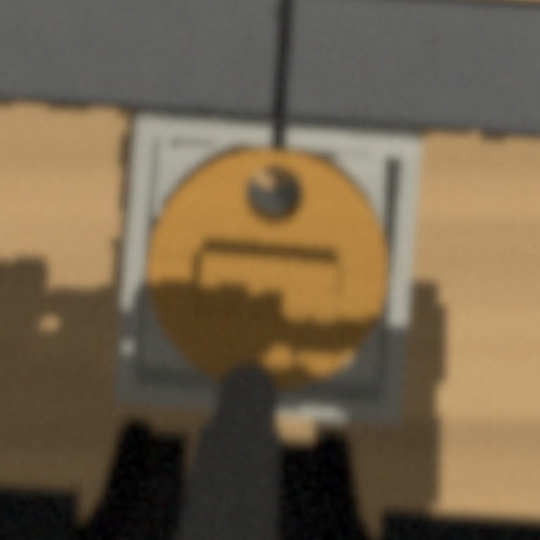

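View pics/w33.png

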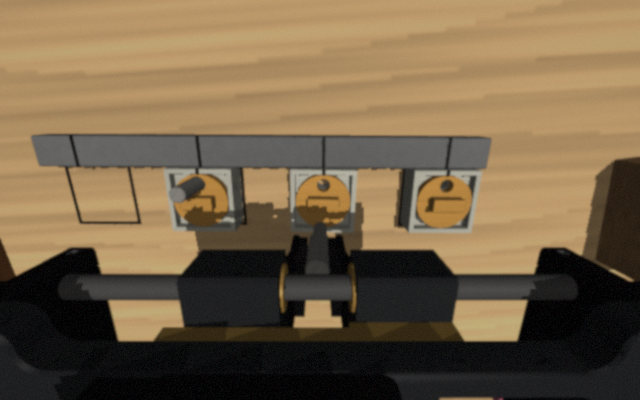

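Request:
carry_out:
  grip: [-1, -1, -1, -1, -1]
  slide:
    - [16, 3.5, 15]
    - [0, 0, 15]
    - [0, 0, 12]
    - [0, 0, 5]
    - [0, 0, 0]
  twist:
    - [-0.002, 0.015, 0.005]
    - [0, 0, 0]
    - [0, 0, 0]
    - [0, 0, 0]
    - [0, 0, 0]

```text
time_s: 47.5
position: [0.6167, -0.0306, 0.0861]
tcp_rot: [[0.998, -0.063, -0.011], [-0.063, -0.998, 0.006], [-0.011, -0.006, -1.0]]
force: [0.0, 0.3, 0.0]
opening: 0.142
```

```bash
python3 -c "
from h import *
go(.6236,-.0384,.086,-3.85)"
```

```text
t 47.5 pos [ 0.6167 -0.0306  0.0861] head -3.61 slide mm [ 7.4  7.4 -0.1] twist [-0.0056  0.0112  0.0042] F [0.  0.3 0. ] open 0.142 q6 80.0
```

Request:
carry_out:
  grip: [-1, -1, -1, -1]
  slide:
    - [7, 4, -3]
    - [0.5, 3.5, 0]
    - [0, 0, 0]
    - [0, 0, 0]
  twist:
    - [-0.005, 0.011, 0.004]
    - [0, 0, 0]
    - [0, 0, 0]
    - [0, 0, 0]

```text
time_s: 47.9
position: [0.6247, -0.0381, 0.0906]
tcp_rot: [[0.998, -0.066, 0.002], [-0.066, -0.998, -0.0], [0.002, 0.0, -1.0]]
force: [-0.0, 0.2, -0.3]
opening: 0.144
```

```bash
python3 -c "
from h import *
go(.6236,-.0384,.086,-3.85)
c,s=snap('wrist','w34')
print(onz(c,[(320,224)],s['position'][2]-.042,s).round(4))
im=cv2.imread('pics/w34.png');cv2.imwrite('pics/z34.png',cv2.resize(im[170:290,240:400],None,fx=5,fy=5,interpolation=cv2.INTER_CUBIC))"
```

```text
t 47.9 pos [ 0.6247 -0.0381  0.0906] head -3.76 slide mm [-1.1  0.4  4.6] twist [ 0.0001 -0.0024  0.0016] F [-0.   0.2 -0.3] open 0.144 q6 80.0
[[ 0.6274 -0.0377  0.0486]]
```

View pics/z34.png

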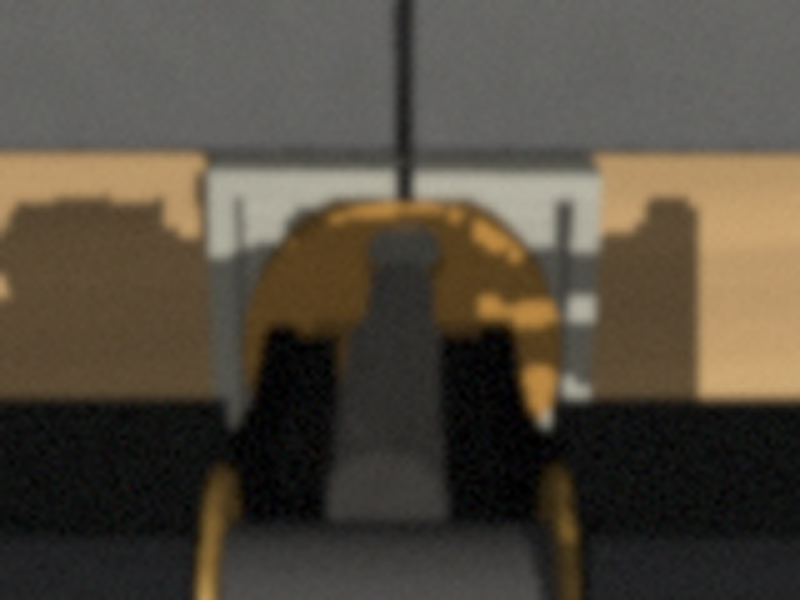

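Request:
carry_out:
  grip: [-1, -1, -1, -1, -1]
  slide:
    - [-1, 0.4, 5]
    - [0, 0, 6]
    - [0, 0, 6]
    - [0, 0, 6]
    - [0, 0, 0]
  twist:
    - [0, -0.002, 0]
    - [0, 0, 0]
    - [0, 0, 0]
    - [0, 0, 0]
    - [0, 0, 0]

```text
time_s: 48.45
position: [0.6232, -0.0386, 0.0657]
tcp_rot: [[0.998, -0.066, -0.0], [-0.066, -0.998, 0.0], [-0.0, 0.0, -1.0]]
force: [0.1, 1.5, -0.5]
opening: 0.146
```

```bash
python3 -c "
from h import *
go(.6236,-.0384,.046,-3.85)"
```

```text
t 48.45 pos [ 0.6232 -0.0386  0.0657] head -3.79 slide mm [ 0.4 -0.3 19.7] twist [0.     0.0003 0.0011] F [ 0.1  1.5 -0.5] open 0.146 q6 80.0
```

Request:
carry_out:
  grip: [-1, -1, -1, -1, -1, -1]
  slide:
    - [0, 0, 5]
    - [0, 0, 6]
    - [0, 0, 5]
    - [0, 0, 4]
    - [0, 0, 4]
    - [0, 0, 0]
  twist:
    - [0, 0, 0]
    - [0, 0, 0]
    - [0, 0, 0]
    - [0, 0, 0]
    - [0, 0, 0]
    - [0, 0, 0]

```text
time_s: 49.05
position: [0.6242, -0.0397, 0.0475]
tcp_rot: [[0.998, -0.065, 0.002], [-0.065, -0.998, -0.002], [0.002, 0.002, -1.0]]
force: [-1.1, 0.6, -1.4]
opening: 0.141
```

```bash
python3 -c "
from h import *
go(.6236,-.0384,.046,-3.85)"
```

```text
t 49.05 pos [ 0.6242 -0.0397  0.0475] head -3.71 slide mm [-0.7 -1.2  1.5] twist [ 0.0022 -0.0018  0.0025] F [-1.1  0.6 -1.4] open 0.141 q6 80.0
```

Request:
carry_out:
  grip: [-1, -1, -1, -0.2, -0.2, -0.2, -0.2, -0.2, -0.2, -0.2, -0.2]
  slide:
    - [-0.5, -1, 4]
    - [0, 0, 4]
    - [0, 0, 0]
    - [0, 0, 0]
    - [0, 0, 0]
    - [0, 0, 0]
    - [0, 0, 0]
    - [0, 0, -20]
    - [0, 0, -30]
    - [0, 0, -40]
    - [-30, 0, -20]
  twist:
    - [0, 0, 0]
    - [0, 0, 0]
    - [0, 0, 0]
    - [0, 0, 0]
    - [0, 0, 0]
    - [0, 0, 0]
    - [0, 0, 0]
    - [0, 0, 0]
    - [0, 0, 0]
    - [0, 0, 0]
    - [0, 0, 0]

```text
time_s: 50.15
position: [0.5957, -0.0376, 0.1534]
tcp_rot: [[0.998, -0.064, -0.0], [-0.064, -0.998, -0.004], [-0.0, 0.004, -1.0]]
force: [-0.2, 0.7, 0.8]
opening: 0.4
```

```bash
python3 -c "
from h import *
go(.473,.3667,.15,-3.85)
snap('wrist','w35');snap('side','d35');snap('scene','s35')"
```

```text
t 50.15 pos [ 0.5957 -0.0376  0.1534] head -3.65 slide mm [-148.2 -395.7    2. ] twist [0.0036 0.0002 0.0035] F [-0.2  0.7  0.8] open 0.4 q6 80.0
```

View pics/w35.png

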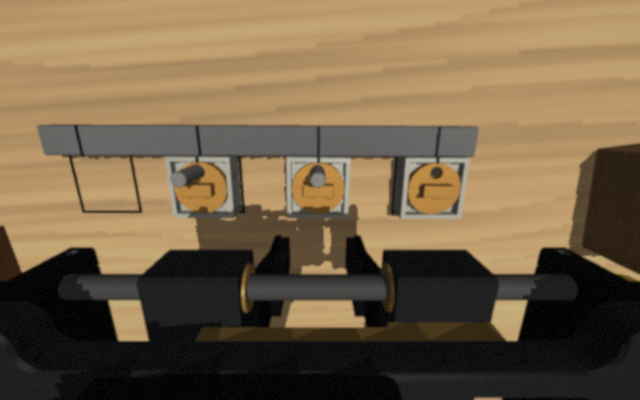

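View pics/s35.png

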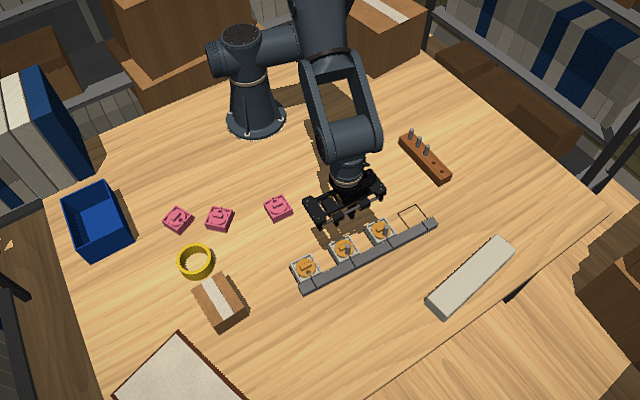

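Request:
carry_out:
  grip: [-0.2, -0.2, -0.2, -0.2, -0.2, -0.2, -0.2, -0.2, -0.2, -0.2, -0.2, -0.2]
  slide:
    - [-14, -36, 0]
    - [-14, -36, 0]
    - [-14, -36, 0]
    - [-14, -36, 0]
    - [-14, -36, 0]
    - [-14, -36, 0]
    - [-14, -36, 0]
    - [-14, -36, 0]
    - [-14, -36, 0]
    - [-14, -36, 0]
    - [-8, -30, 0]
    - [0, 0, 0]
  twist:
    - [0, 0, 0]
    - [0, 0, 0]
    - [0, 0, 0]
    - [0, 0, 0]
    - [0, 0, 0]
    - [0, 0, 0]
    - [0, 0, 0]
    - [0, 0, 0]
    - [0, 0, 0]
    - [0, 0, 0]
    - [0, 0, 0]
    - [0, 0, 0]

```text
time_s: 51.5
position: [0.4715, 0.3774, 0.1357]
tcp_rot: [[0.997, -0.071, -0.014], [-0.071, -0.997, -0.003], [-0.014, 0.004, -1.0]]
force: [0.6, -0.7, -0.2]
opening: 0.4
```

```bash
python3 -c "
from h import *
go(.4731,.3666,.1,-3.85)"
```

```text
t 51.5 pos [0.4715 0.3774 0.1357] head -4.1 slide mm [ 2.8 10.5 35.7] twist [ 0.004   0.0136 -0.0043] F [ 0.6 -0.7 -0.2] open 0.4 q6 122.0
```

Request:
carry_out:
  grip: [-0.2, -0.2, -0.2, -0.2]
  slide:
    - [3, 10, 5]
    - [0, 0, 15]
    - [0, 0, 13]
    - [0, 0, 0]
  twist:
    - [0.004, 0.014, -0.004]
    - [0, 0, 0]
    - [0, 0, 0]
    - [0, 0, 0]

```text
time_s: 51.9
position: [0.4744, 0.367, 0.0968]
tcp_rot: [[0.998, -0.065, -0.002], [-0.065, -0.998, -0.003], [-0.002, 0.003, -1.0]]
force: [-0.3, -0.3, -0.5]
opening: 0.395
```

```bash
python3 -c "
from h import *
go(.4731,.3666,.0507,-3.85)
snap('wrist','w36')"
```

```text
t 51.9 pos [0.4744 0.367  0.0968] head -3.7 slide mm [-1.2  0.4 46.1] twist [0.0028 0.0017 0.0025] F [-0.3 -0.3 -0.5] open 0.395 q6 121.0
```

View pics/w36.png

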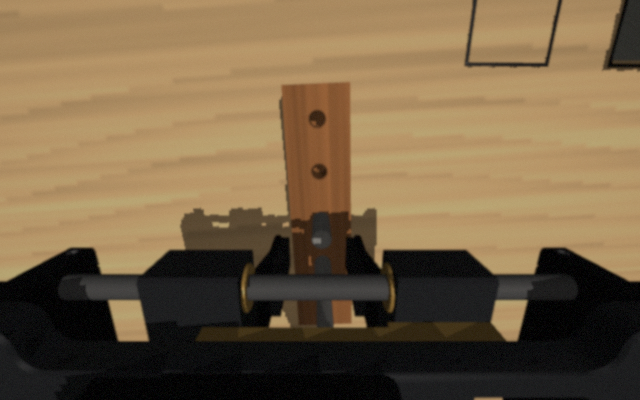

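Request:
carry_out:
  grip: [-0.2, -0.2, -0.2, -0.2, -0.2]
  slide:
    - [-3, 0.4, 12]
    - [0, 0, 14]
    - [0, 0, 12]
    - [0, 0, 5]
    - [0, 0, 0]
  twist:
    - [0.003, 0.002, 0.002]
    - [0, 0, 0]
    - [0, 0, 0]
    - [0, 0, 0]
    - [0, 0, 0]

```text
time_s: 52.45
position: [0.475, 0.3667, 0.0527]
tcp_rot: [[0.998, -0.069, 0.005], [-0.069, -0.998, 0.002], [0.004, -0.002, -1.0]]
force: [-0.1, -0.2, -0.0]
opening: 0.403
```

```bash
python3 -c "
from h import *
go(.4731,.3666,.0507,-3.85)"
```

```text
t 52.45 pos [0.475  0.3667 0.0527] head -3.94 slide mm [-1.9  0.3  2. ] twist [-0.0023 -0.0044 -0.0016] F [-0.1 -0.2 -0. ] open 0.403 q6 121.0
```

Request:
carry_out:
  grip: [-0.2, -0.2, -1, -1, -1, -1, -1, -1, -1, -1, -1]
  slide:
    - [-2, 0.3, 2]
    - [0, 0, 0]
    - [0, 0, 0]
    - [0, 0, 0]
    - [0, 0, 0]
    - [0, 0, 0]
    - [0, 0, -10]
    - [0, 0, -18]
    - [0, 0, -25]
    - [0, 0, -38]
    - [0, 0, 0]
  twist:
    - [-0.002, -0.004, -0.002]
    - [0, 0, 0]
    - [0, 0, 0]
    - [0, 0, 0]
    - [0, 0, 0]
    - [0, 0, 0]
    - [0, 0, 0]
    - [0, 0, 0]
    - [0, 0, 0]
    - [0, 0, 0]
    - [0, 0, 0]

```text
time_s: 53.55
position: [0.474, 0.3672, 0.1476]
tcp_rot: [[0.998, -0.066, 0.003], [-0.066, -0.998, 0.002], [0.003, -0.002, -1.0]]
force: [-0.1, 0.4, -0.3]
opening: 0.144
```

```bash
python3 -c "
from h import *
go(.6157,-.1575,.14,-3.85)
c,s=snap('wrist','w37')
im=cv2.imread('pics/w37.png');cv2.imwrite('pics/z37.png',cv2.resize(im[170:290,240:400],None,fx=5,fy=5,interpolation=cv2.INTER_CUBIC))"
```

```text
t 53.55 pos [0.474  0.3672 0.1476] head -3.8 slide mm [176.1 514.2   7.1] twist [-0.0018 -0.0027  0.0008] F [-0.1  0.4 -0.3] open 0.144 q6 121.0
```

View pics/z37.png

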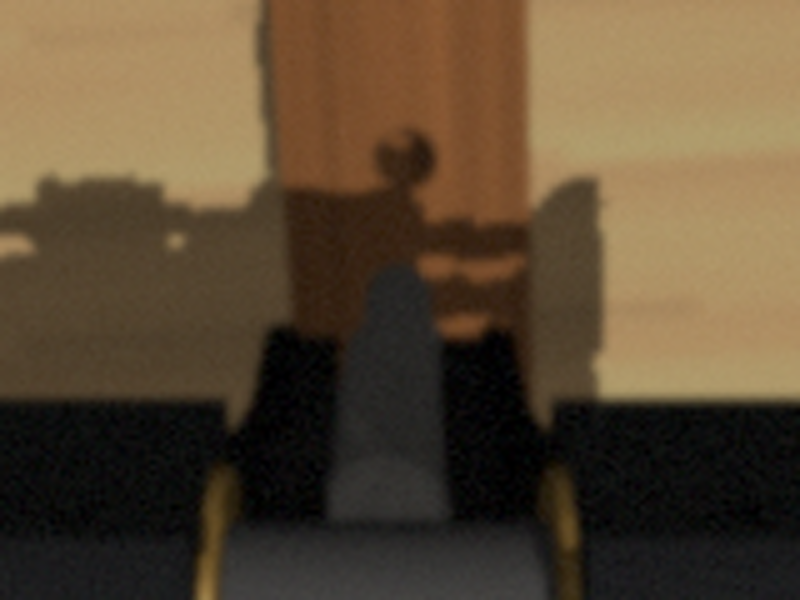

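Request:
carry_out:
  grip: [-1, -1, -1, -1, -1, -1, -1, -1, -1, -1, -1, -1]
  slide:
    - [13, 42, -2]
    - [13, 42, -2]
    - [13, 42, -2]
    - [13, 42, -2]
    - [13, 42, -1]
    - [13, 42, 0]
    - [13, 42, 0]
    - [13, 42, 0]
    - [13, 42, 0]
    - [13, 42, 0]
    - [13, 42, 0]
    - [0, 0, 0]
  twist:
    - [0, 0, 0]
    - [0, 0, 0]
    - [0, 0, 0]
    - [0, 0, 0]
    - [0, 0, 0]
    - [0, 0, 0]
    - [0, 0, 0]
    - [0, 0, 0]
    - [0, 0, 0]
    - [0, 0, 0]
    - [0, 0, 0]
    - [0, 0, 0]

```text
time_s: 54.8
position: [0.5827, -0.1188, 0.1441]
tcp_rot: [[0.998, -0.061, -0.015], [-0.061, -0.998, 0.004], [-0.015, -0.003, -1.0]]
force: [0.2, -0.1, -2.0]
opening: 0.139
```

```bash
python3 -c "
from h import *
go(.6155,-.158,.14,-3.85)"
```

```text
t 54.8 pos [ 0.5827 -0.1188  0.1441] head -3.52 slide mm [35.2 37.1  3.5] twist [-0.003   0.015   0.0057] F [ 0.2 -0.1 -2. ] open 0.139 q6 71.0
```

Request:
carry_out:
  grip: [-1, -1, -1, -1]
  slide:
    - [10, 18, 0]
    - [10, 18, 10]
    - [5, 2, 10]
    - [0, 0, 0]
  twist:
    - [-0.003, 0.015, 0.006]
    - [0, 0, 0]
    - [0, 0, 0]
    - [0, 0, 0]

```text
time_s: 55.2
position: [0.6027, -0.1588, 0.1183]
tcp_rot: [[0.997, -0.071, -0.008], [-0.071, -0.997, 0.006], [-0.008, -0.005, -1.0]]
force: [0.5, -0.2, -1.0]
opening: 0.144
```

```bash
python3 -c "
from h import *
go(.6155,-.158,.09,-3.85)
snap('wrist','w38');hubview('w38',.5985,-.157,'hA5')"
```

```text
t 55.2 pos [ 0.6027 -0.1588  0.1183] head -4.06 slide mm [12.9 -1.6 28.2] twist [-0.005   0.0082 -0.0036] F [ 0.5 -0.2 -1. ] open 0.144 q6 69.0
bushing centre 0.6058524237738716 -0.15789255099826388 axes [0.12664784 0.17973459] mec 0.5970555555555557 -0.16255555555555556 0.075826416015625
```

View pics/hA5.png

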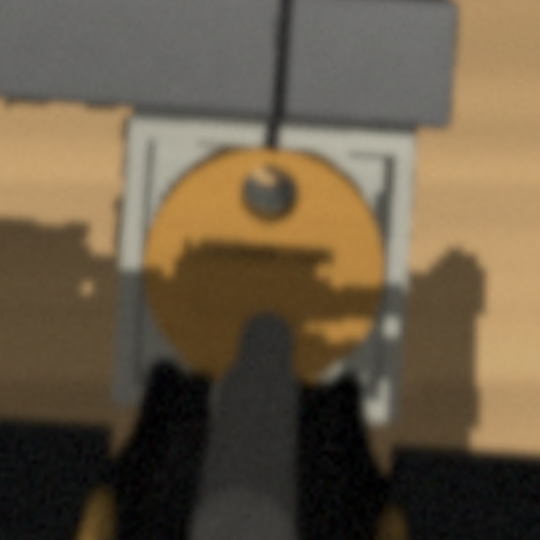

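Request:
carry_out:
  grip: [-1, -1, -1, -1]
  slide:
    - [12.5, -2, 12]
    - [0, 0, 10]
    - [0, 0, 4]
    - [0, 0, 0]
  twist:
    - [-0.005, 0.008, -0.004]
    - [0, 0, 0]
    - [0, 0, 0]
    - [0, 0, 0]

```text
time_s: 55.65
position: [0.6153, -0.1531, 0.0896]
tcp_rot: [[0.998, -0.062, -0.002], [-0.062, -0.998, 0.001], [-0.002, -0.001, -1.0]]
force: [-0.1, 0.1, -0.7]
opening: 0.142
```

```bash
python3 -c "
from h import *
go(.6154,-.1575,.086,-3.85)
c,s=snap('wrist','w39')
im=cv2.imread('pics/w39.png');cv2.imwrite('pics/z39.png',cv2.resize(im[170:290,240:400],None,fx=5,fy=5,interpolation=cv2.INTER_CUBIC))"
```

```text
t 55.65 pos [ 0.6153 -0.1531  0.0896] head -3.54 slide mm [0.4 4.4 3.6] twist [-0.0012  0.0024  0.0053] F [-0.1  0.1 -0.7] open 0.142 q6 69.0
```

View pics/z39.png

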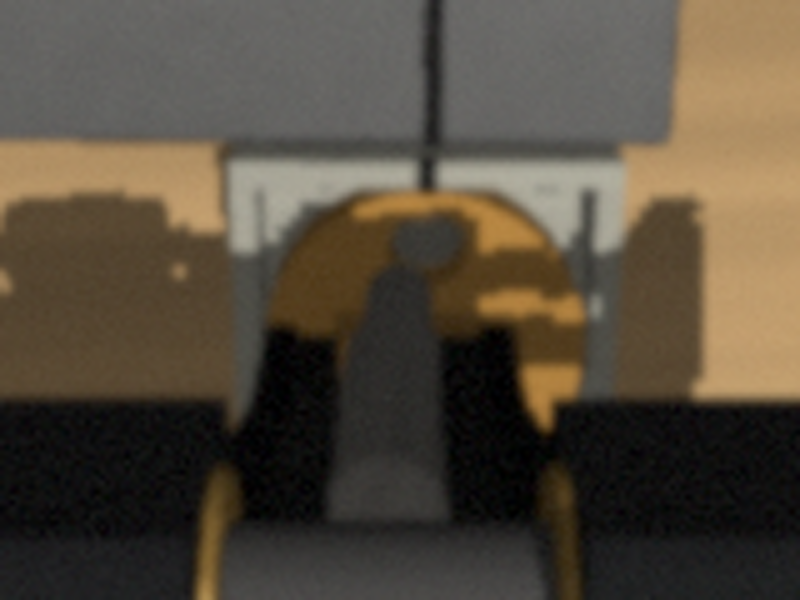

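Request:
carry_out:
  grip: [-1, -1, -1]
  slide:
    - [0.4, 4.4, 1]
    - [0, 0, 0]
    - [0, 0, 0]
  twist:
    - [0, 0.002, 0.005]
    - [0, 0, 0]
    - [0, 0, 0]

```text
time_s: 56.0
position: [0.6156, -0.1579, 0.0897]
tcp_rot: [[0.998, -0.067, 0.001], [-0.067, -0.998, 0.001], [0.001, -0.001, -1.0]]
force: [0.2, 0.2, -0.3]
opening: 0.146
```

```bash
python3 -c "
from h import *
go(.6154,-.1575,.086,-3.85)"
```

```text
t 56.0 pos [ 0.6156 -0.1579  0.0897] head -3.84 slide mm [-0.2 -0.4  3.7] twist [-0.0006 -0.001   0.0001] F [ 0.2  0.2 -0.3] open 0.146 q6 69.0
```

Request:
carry_out:
  grip: [-1, -1, -1, -1, -1]
  slide:
    - [-0.2, -0.3, 5]
    - [0, 0, 6]
    - [0, 0, 6]
    - [0, 0, 6]
    - [0, 0, 0]
  twist:
    - [0, 0, 0]
    - [0, 0, 0]
    - [0, 0, 0]
    - [0, 0, 0]
    - [0, 0, 0]

```text
time_s: 56.5
position: [0.6154, -0.158, 0.0652]
tcp_rot: [[0.998, -0.068, 0.002], [-0.068, -0.998, 0.0], [0.002, -0.0, -1.0]]
force: [0.6, 0.6, -0.6]
opening: 0.142
```

```bash
python3 -c "
from h import *
go(.6154,-.1577,.046,-3.85)"
```

```text
t 56.5 pos [ 0.6154 -0.158   0.0652] head -3.89 slide mm [-0.1 -0.3 19.2] twist [-0.0004 -0.0019 -0.0007] F [ 0.6  0.6 -0.6] open 0.142 q6 69.0
```

Request:
carry_out:
  grip: [-1, -1, -1, -1, -1, -1, -1, -1]
  slide:
    - [0, 0, 5]
    - [0, 0, 6]
    - [0, 0, 5]
    - [0, 0, 4]
    - [0, 0, 4]
    - [0, 0, 4]
    - [0, 0, 4]
    - [0, 0, 0]
  twist:
    - [0, 0, 0]
    - [0, 0, 0]
    - [0, 0, 0]
    - [0, 0, 0]
    - [0, 0, 0]
    - [0, 0, 0]
    - [0, 0, 0]
    - [0, 0, 0]

```text
time_s: 57.3
position: [0.6151, -0.1588, 0.0439]
tcp_rot: [[0.998, -0.065, 0.001], [-0.065, -0.998, -0.002], [0.001, 0.002, -1.0]]
force: [-1.3, -0.7, -5.6]
opening: 0.141
```

Request:
carry_out:
  grip: [-0.2, -0.2, -0.2, -0.2, -0.2, -0.2, -0.2, -0.2]
  slide:
    - [0, 0, 0]
    - [0, 0, 0]
    - [0, 0, 0]
    - [0, 0, 0]
    - [0, 0, -20]
    - [0, 0, -30]
    - [0, 0, -40]
    - [-30, 0, -20]
  twist:
    - [0, 0, 0]
    - [0, 0, 0]
    - [0, 0, 0]
    - [0, 0, 0]
    - [0, 0, 0]
    - [0, 0, 0]
    - [0, 0, 0]
    - [0, 0, 0]

```text
time_s: 58.1
position: [0.5871, -0.1571, 0.151]
tcp_rot: [[0.998, -0.065, -0.002], [-0.065, -0.998, -0.0], [-0.002, 0.0, -1.0]]
force: [-0.4, -0.1, -0.2]
opening: 0.401
```

```bash
python3 -c "
from h import *
go(.55,-.03,.25,-3.85)
snap('wrist','w40');hubview('w40',.5985,-.157,'hA6')"
```

```text
t 58.1 pos [ 0.5871 -0.1571  0.151 ] head -3.75 slide mm [ -45.5 -124.3  -99. ] twist [0.0003 0.0017 0.0018] F [-0.4 -0.1 -0.2] open 0.401 q6 68.0
bushing centre 0.5852860378689237 -0.14834036254882813 axes [0.08378696 0.14362609] mec 0.5989444444444445 -0.15688888888888888 0.06800701226128472
```

View pics/w40.png

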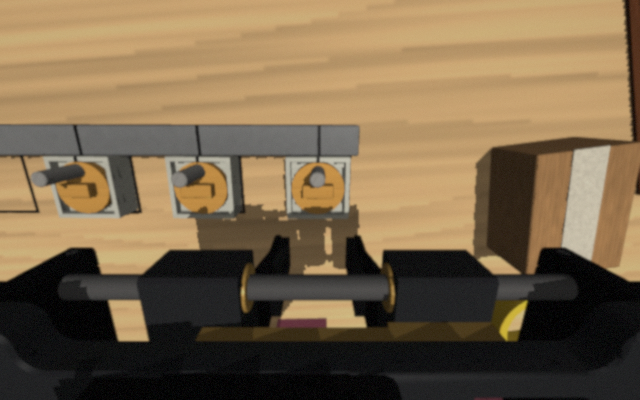

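Request:
carry_out:
  grip: [-0.2, -0.2, -0.2, -0.2, -0.2, -0.2]
  slide:
    - [-9, -27, -20]
    - [-9, -27, -20]
    - [-9, -27, -20]
    - [-9, -27, -20]
    - [-9, -20, -20]
    - [0, 0, 0]
  twist:
    - [0, 0, 0]
    - [0, 0, 0]
    - [0, 0, 0]
    - [0, 0, 0]
    - [0, 0, 0]
    - [0, 0, 0]

```text
time_s: 58.75
position: [0.5414, -0.0211, 0.2556]
tcp_rot: [[0.997, -0.07, -0.013], [-0.07, -0.998, 0.004], [-0.013, -0.003, -1.0]]
force: [0.9, -0.1, -0.4]
opening: 0.402
```

```bash
cat > chk.py <<'E'
from h import *
import sys
t=sys.argv[1]
c,s=snap('wrist',t);snap('scene','s'+t);snap('side','d'+t)
print(s['time_s'],s['position'])
d=c['depth'];k,_=K(c)
vv,uu=np.mgrid[0:400,0:640];uv=np.c_[uu.ravel(),vv.ravel()].astype(float)
p,r=rays(c,uv,s); P=p+r*d.ravel()[:,None]; Z=P[:,2].reshape(400,640)
for n,x,y in [('A',.6156,-.1575),('B',.6237,-.0385),('C',.632,.0818)]:
    m=(np.hypot(P[:,0]-x,P[:,1]-y)<.010)&(P[:,2]>.055)&(P[:,2]<.12)
    q=P[m]; top=q[q[:,2]>np.percentile(q[:,2],60)] if len(q) else q
    print(n,len(q),'top z',np.percentile(q[:,2],[50,75,90]).round(4) if len(q) else None, 'top xy',top[:,:2].mean(0).round(4) if len(q) else None)
    h=(np.hypot(P[:,0]-x+.0346,P[:,1]-y-.02)<.02)&(P[:,2]>.02)&(P[:,2]<.05)
    print('  block z',np.median(P[h,2]).round(4))
topdown(c,.52,.70,-.24,.15,.032,1900,s,'td'+t)
E
python3 chk.py w41
```

```text
58.75 [ 0.54140262 -0.02107808  0.25563242]
A 158 top z [0.0683 0.0692 0.0698] top xy [ 0.6167 -0.156 ]
  block z 0.0311
B 119 top z [0.0728 0.0732 0.0738] top xy [ 0.6242 -0.0377]
  block z 0.031
C 163 top z [0.0726 0.0733 0.0738] top xy [0.633  0.0832]
  block z 0.031
```

View pics/tdw41.png

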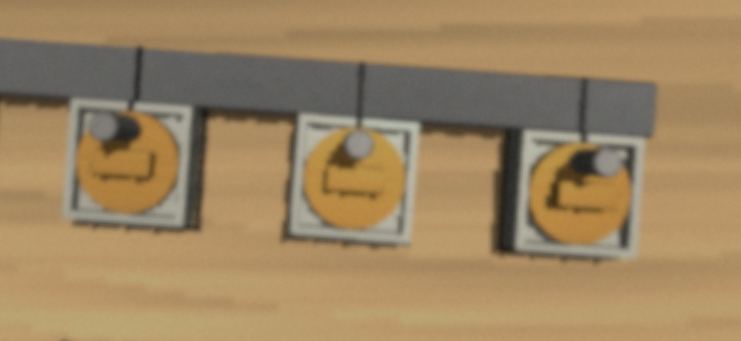

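View pics/dw41.png

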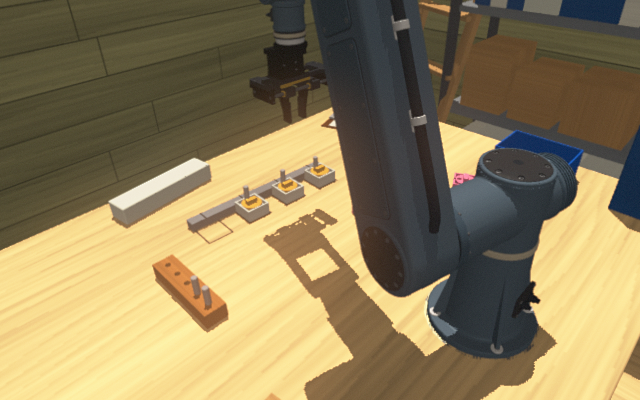

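View pics/sw41.png

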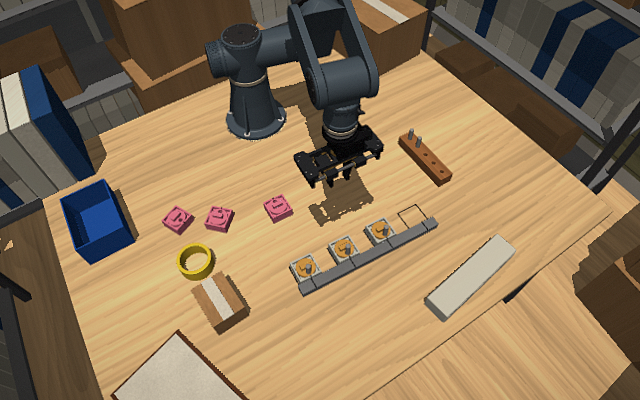

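Run:
```python
from h import *
c,s=load('w41')
d=c['depth']
vv,uu=np.mgrid[0:400,0:640];uv=np.c_[uu.ravel(),vv.ravel()].astype(float)
p,r=rays(c,uv,s); P=p+r*d.ravel()[:,None]
m=(np.hypot(P[:,0]-.6156,P[:,1]+.1575)<.014)&(P[:,2]>.04)&(P[:,2]<.12)
print(np.percentile(P[m,2],[10,50,90,99,100]).round(4), d[d>0].min())
n=np.array([.9977,-.0671])
for y,k in [(-.1566,'A'),(-.038,'B'),(.082,'C')]:
    im=topdown(c,.602,.652,y-.05,y+.05,.032,8000,s)
    cv2.imwrite(f'pics/fl{k}.png',im[:,:,::-1])
ims=[cv2.imread(f'pics/fl{k}.png')[60:260] for k in 'ABC']
cv2.imwrite('pics/fl.png',np.vstack(ims))
```

```text
[0.0437 0.067  0.0696 0.0704 0.0706] 0.05586004
```

View pics/fl.png

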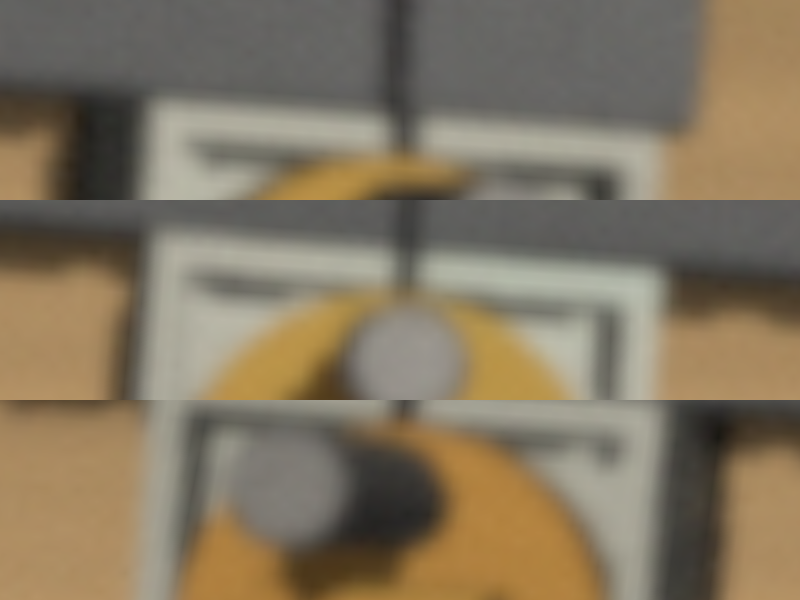

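Run:
```python
from h import *
for t in ['w40','w41','w35','w30']:
    c,s=load(t);d=c['depth']
    vv,uu=np.mgrid[0:400,0:640];uv=np.c_[uu.ravel(),vv.ravel()].astype(float)
    p,r=rays(c,uv,s); P=p+r*d.ravel()[:,None]
    for n,x,y in [('A',.6156,-.1575),('B',.6237,-.0385),('C',.632,.0818)]:
        m=(np.hypot(P[:,0]-x,P[:,1]-y)<.016)&(P[:,2]>.05)&(P[:,2]<.12)
        if m.sum()>5:
            b=(np.hypot(P[:,0]-x+.0346,P[:,1]-y-.02)<.022)&(P[:,2]>.02)&(P[:,2]<.05)
            bb=(np.hypot(P[:,0]-x+.017,P[:,1]-y-.0)<.005)&(P[:,2]>.02)&(P[:,2]<.06)
            print(t,n,m.sum(),'pin',np.percentile(P[m,2],[50,90,100]).round(4),'block',np.median(P[b,2]).round(4),'bar',np.median(P[bb,2]).round(4))
im=cv2.imread('pics/w40.png');cv2.imwrite('pics/z40.png',cv2.resize(im[110:230,20:360],None,fx=2.3,fy=2.3,interpolation=cv2.INTER_CUBIC))
im=cv2.imread('pics/dw41.png');cv2.imwrite('pics/zd41.png',cv2.resize(im[140:230,220:350],None,fx=6,fy=6,interpolation=cv2.INTER_CUBIC))
```

```text
w40 A 237 pin [0.0688 0.0697 0.0704] block 0.0313 bar 0.0435
w40 B 376 pin [0.072  0.0737 0.075 ] block 0.0311 bar 0.0434
w40 C 505 pin [0.0678 0.0735 0.0751] block 0.0311 bar 0.0434
w41 A 175 pin [0.0681 0.0697 0.0706] block 0.0311 bar 0.0437
w41 B 120 pin [0.0728 0.0738 0.0747] block 0.0311 bar 0.0433
w41 C 178 pin [0.0724 0.0738 0.0745] block 0.0311 bar 0.0435
w35 B 259 pin [0.0727 0.0737 0.075 ] block 0.0311 bar 0.0434
w35 C 368 pin [0.0719 0.0736 0.075 ] block 0.0311 bar 0.0435
w30 C 255 pin [0.0727 0.0737 0.0752] block 0.0311 bar 0.0435
```

View pics/zd41.png

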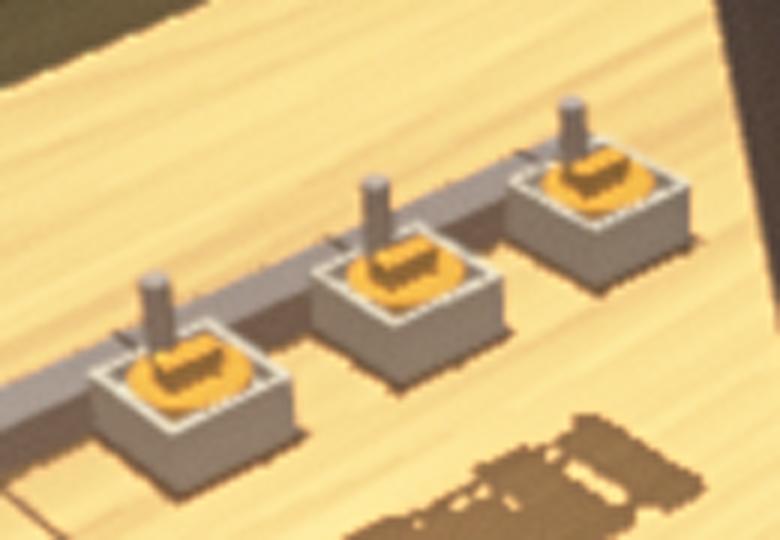

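Request:
carry_out:
  grip: [-0.2, -0.2, -0.2, -0.2, -0.2, -0.2, -0.2]
  slide:
    - [15, 27, 15]
    - [15, 27, 25]
    - [15, 27, 25]
    - [15, 27, 25]
    - [15, 20, 25]
    - [0, 0, 10]
    - [0, 0, 0]
  twist:
    - [-0.003, 0.013, 0.004]
    - [0, 0, 0]
    - [0, 0, 0]
    - [0, 0, 0]
    - [0, 0, 0]
    - [0, 0, 0]
    - [0, 0, 0]

```text
time_s: 59.6
position: [0.6046, -0.1689, 0.1122]
tcp_rot: [[0.996, -0.085, -0.014], [-0.085, -0.996, 0.004], [-0.014, -0.002, -1.0]]
force: [-0.6, -0.4, 0.3]
opening: 0.401
```

```bash
python3 -c "
from h import *
go(.6153,-.1585,.1,-3.85)"
```

```text
t 59.6 pos [ 0.6046 -0.1689  0.1122] head -4.85 slide mm [ 10.  -11.2  12.1] twist [-0.0025  0.0143 -0.0175] F [-0.6 -0.4  0.3] open 0.401 q6 69.0
```

Request:
carry_out:
  grip: [-0.2, -0.2, -0.2, -0.2]
  slide:
    - [9, -10, 10]
    - [0, 0, 0]
    - [0, 0, 0]
    - [0, 0, 0]
  twist:
    - [-0.002, 0.014, -0.017]
    - [0, 0, 0]
    - [0, 0, 0]
    - [0, 0, 0]

```text
time_s: 60.0
position: [0.6142, -0.1565, 0.1023]
tcp_rot: [[0.998, -0.064, 0.0], [-0.064, -0.998, 0.001], [0.0, -0.001, -1.0]]
force: [-0.4, 0.5, 0.1]
opening: 0.403
```

```bash
python3 -c "
from h import *
go(.6155,-.158,.05,-3.85)
snap('wrist','w42')
im=cv2.imread('pics/w42.png');cv2.imwrite('pics/z42.png',cv2.resize(im[170:290,240:400],None,fx=5,fy=5,interpolation=cv2.INTER_CUBIC))"
```

```text
t 60.0 pos [ 0.6142 -0.1565  0.1023] head -3.69 slide mm [ 1.4  1.4 52.3] twist [-0.0012 -0.0002  0.0028] F [-0.4  0.5  0.1] open 0.403 q6 69.0
```

View pics/z42.png

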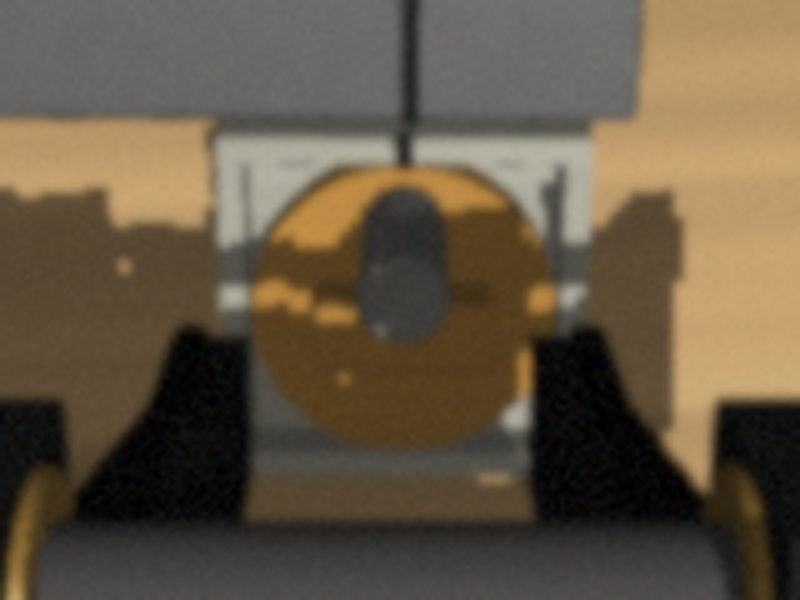

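Request:
carry_out:
  grip: [-0.2, -0.2, -0.2, -0.2, -0.2]
  slide:
    - [0, 1.5, 14]
    - [0, 0, 16]
    - [0, 0, 15]
    - [0, 0, 5]
    - [0, 0, 0]
  twist:
    - [0, 0, 0.003]
    - [0, 0, 0]
    - [0, 0, 0]
    - [0, 0, 0]
    - [0, 0, 0]

```text
time_s: 60.55
position: [0.6154, -0.158, 0.0513]
tcp_rot: [[0.998, -0.066, 0.005], [-0.066, -0.998, -0.001], [0.005, 0.001, -1.0]]
force: [0.0, -0.3, 1.2]
opening: 0.401
```

```bash
python3 -c "
from h import *
go(.6155,-.158,.05,-3.85)"
```

```text
t 60.55 pos [ 0.6154 -0.158   0.0513] head -3.81 slide mm [0.1 0.  1.3] twist [ 0.0007 -0.0049  0.0007] F [ 0.  -0.3  1.2] open 0.401 q6 69.0
```

Grip, lift about 6 mm, and read the force before letting go.

Request:
carry_out:
  grip: [-1, -1, -1, -1, -1, -1, -1]
  slide:
    - [0, 0, 1]
    - [0, 0, 0]
    - [0, 0, 0]
    - [0, 0, 0]
    - [0, 0, -4]
    - [0, 0, -3]
    - [0, 0, 0]
  twist:
    - [0, -0.005, 0]
    - [0, 0, 0]
    - [0, 0, 0]
    - [0, 0, 0]
    - [0, 0, 0]
    - [0, 0, 0]
    - [0, 0, 0]

```text
time_s: 61.25
position: [0.6136, -0.1575, 0.0563]
tcp_rot: [[0.998, -0.067, -0.005], [-0.067, -0.998, 0.001], [-0.005, -0.0, -1.0]]
force: [-0.1, 0.1, -6.0]
opening: 0.141
```

```bash
python3 -c "
from h import *
go(.6155,-.158,.05,-3.85)
c,s=snap('wrist','w43');snap('side','d43')
im=cv2.imread('pics/w43.png');a=cv2.resize(im[150:290,220:420],None,fx=4,fy=4,interpolation=cv2.INTER_CUBIC)
im=cv2.imread('pics/d43.png');cv2.imwrite('pics/zd43.png',cv2.resize(im[120:230,220:370],None,fx=5,fy=5,interpolation=cv2.INTER_CUBIC))
cv2.imwrite('pics/z43.png',a)"
```

```text
t 61.25 pos [ 0.6136 -0.1575  0.0563] head -3.82 slide mm [1.9 0.4 6.3] twist [-0.0004  0.0046  0.0005] F [-0.1  0.1 -6. ] open 0.141 q6 69.0
```

View pics/zd43.png

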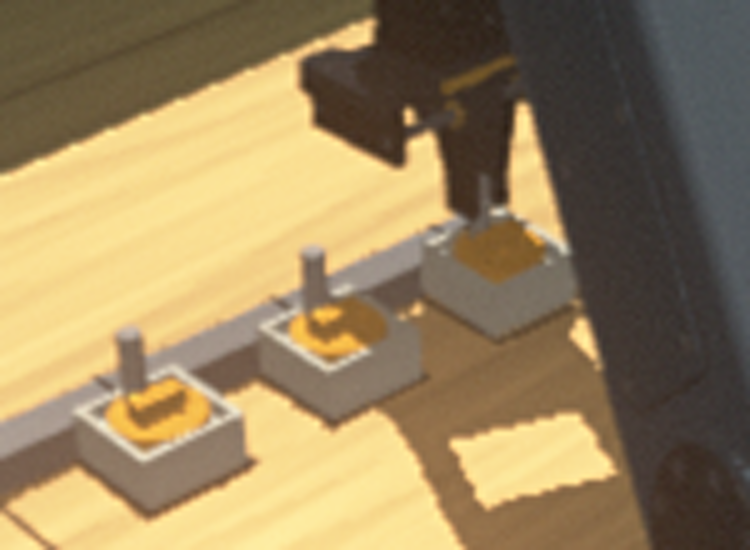

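View pics/z43.png

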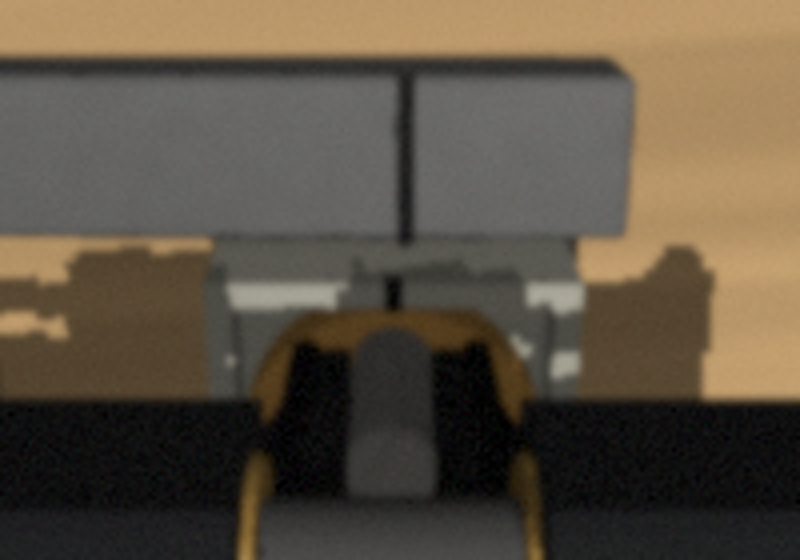

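Request:
carry_out:
  grip: [-1, -1, -1, -1, -1, -1, -1, -1]
  slide:
    - [4, 0, 0]
    - [4, 0, 0]
    - [4, 0, 0]
    - [4, 0, 0]
    - [4, 0, 0]
    - [4, 0, 0]
    - [4, 0, 0]
    - [0, 0, 0]
  twist:
    - [0, 0.005, 0]
    - [0, 0, 0.1]
    - [0, 0, -0.15]
    - [0, 0, 0.15]
    - [0, 0, -0.15]
    - [0, 0, 0.15]
    - [0, 0, -0.1]
    - [0, 0, 0]

```text
time_s: 62.15
position: [0.6178, -0.1557, 0.0512]
tcp_rot: [[0.996, -0.063, -0.057], [-0.062, -0.998, 0.013], [-0.058, -0.009, -0.998]]
force: [0.8, 0.2, -3.2]
opening: 0.142
```

```bash
python3 -c "
from h import *
go(.6155,-.158,.05,-3.85)
c,s=snap('wrist','w44')
im=cv2.imread('pics/w44.png');a=cv2.resize(im[150:290,220:420],None,fx=4,fy=4,interpolation=cv2.INTER_CUBIC)
cv2.imwrite('pics/z44.png',a)"
```

```text
t 62.15 pos [ 0.6178 -0.1557  0.0512] head -3.57 slide mm [-2.1  2.5  1.3] twist [-0.009   0.0579  0.0046] F [ 0.8  0.2 -3.2] open 0.142 q6 70.0
```

View pics/z44.png

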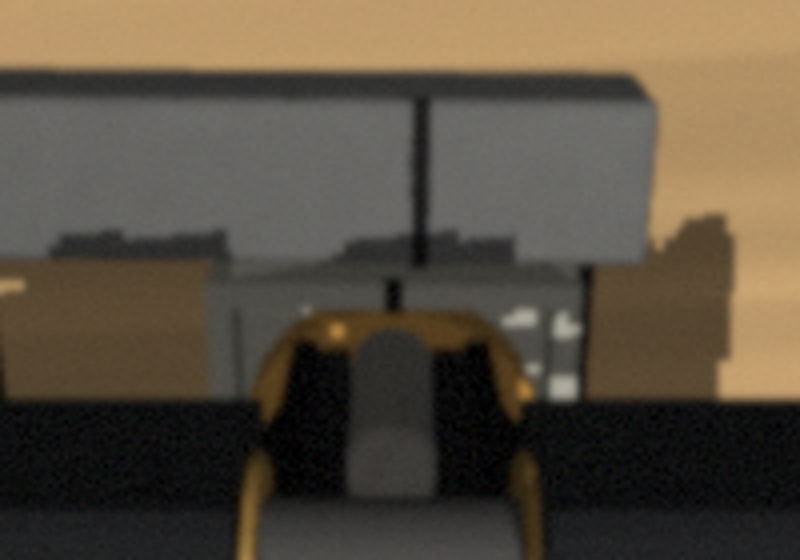

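Request:
carry_out:
  grip: [-1, -1, -1, -1, -1, -1, -1, -1]
  slide:
    - [-2, 0, -2]
    - [0, 0, -4]
    - [0, 0, -1]
    - [0, 0, -1]
    - [0, 0, -1]
    - [0, 0, -1]
    - [0, 0, -1]
    - [0, 0, 0]
  twist:
    - [-0.009, 0.058, 0.15]
    - [0, 0, -0.15]
    - [0, 0, 0.15]
    - [0, 0, -0.15]
    - [0, 0, 0.15]
    - [0, 0, -0.15]
    - [0, 0, 0]
    - [0, 0, 0]

```text
time_s: 63.0
position: [0.6186, -0.1553, 0.0646]
tcp_rot: [[0.998, -0.064, 0.004], [-0.064, -0.998, -0.004], [0.004, 0.004, -1.0]]
force: [-1.5, -0.3, -2.0]
opening: 0.138
```

```bash
python3 -c "
from h import *
go(.6155,-.158,.05,-3.85)
c,s=snap('wrist','w45')
im=cv2.imread('pics/w45.png');a=cv2.resize(im[150:290,220:420],None,fx=4,fy=4,interpolation=cv2.INTER_CUBIC)
cv2.imwrite('pics/z45.png',a)"
```

```text
t 63.0 pos [ 0.6186 -0.1553  0.0646] head -3.65 slide mm [-3.   2.8 14.6] twist [ 0.004  -0.0038  0.0034] F [-1.5 -0.3 -2. ] open 0.138 q6 70.0
```

View pics/z45.png

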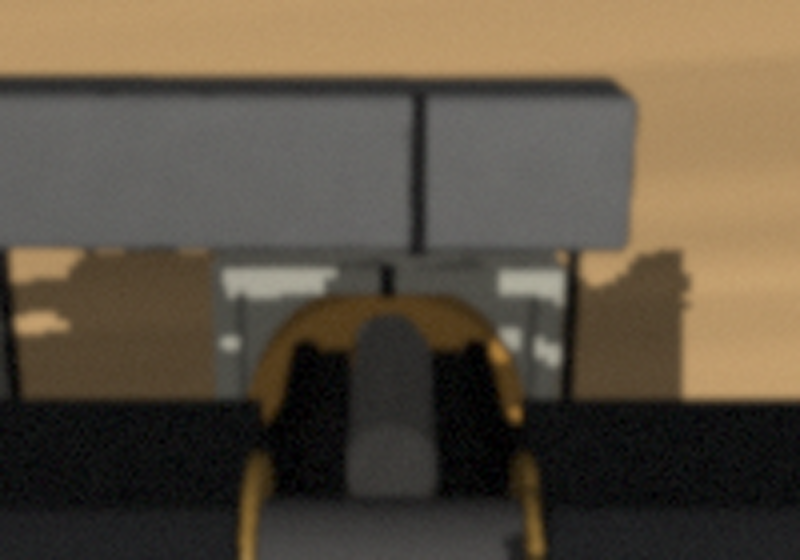

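Request:
carry_out:
  grip: [-1, -1, -1, -1]
  slide:
    - [-1, 3, 0]
    - [0, 3, 0]
    - [0, 0, 0]
    - [0, 0, 0]
  twist:
    - [0.004, -0.004, 0.003]
    - [0, 0, 0]
    - [0, 0, 0]
    - [0, 0, 0]

```text
time_s: 63.45
position: [0.6178, -0.1592, 0.0647]
tcp_rot: [[0.997, -0.072, 0.001], [-0.072, -0.997, 0.005], [0.001, -0.005, -1.0]]
force: [-1.4, 2.7, -0.5]
opening: 0.142
```

```bash
python3 -c "
from h import *
go(.6155,-.158,.05,-3.85)
c,s=snap('wrist','w46')
im=cv2.imread('pics/w46.png');a=cv2.resize(im[150:290,220:420],None,fx=4,fy=4,interpolation=cv2.INTER_CUBIC)
cv2.imwrite('pics/z46.png',a)"
```

```text
t 63.45 pos [ 0.6178 -0.1592  0.0647] head -4.14 slide mm [-2.4 -0.9 14.7] twist [-0.0048 -0.0007 -0.005 ] F [-1.4  2.7 -0.5] open 0.142 q6 69.0
```

View pics/z46.png

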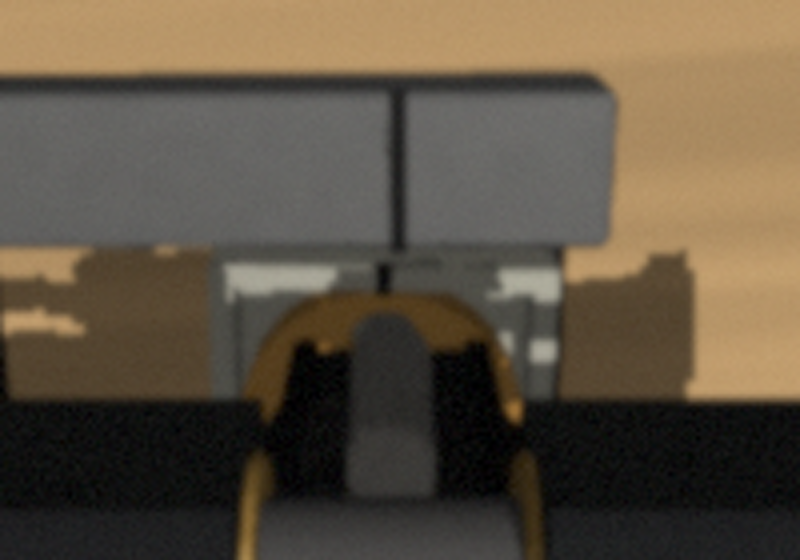

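Request:
carry_out:
  grip: [-1, -1, -1, -1]
  slide:
    - [0, 3, 0]
    - [0, 1.5, 0]
    - [0, 0, 0]
    - [0, 0, 0]
  twist:
    - [-0.005, 0, -0.005]
    - [0, 0, 0]
    - [0, 0, 0]
    - [0, 0, 0]

```text
time_s: 63.9
position: [0.6174, -0.1616, 0.0646]
tcp_rot: [[0.998, -0.068, 0.0], [-0.068, -0.998, 0.003], [0.0, -0.003, -1.0]]
force: [-0.5, 3.3, -0.6]
opening: 0.141
```

```bash
python3 -c "
from h import *
go(.6155,-.158,.05,-3.85)
c,s=snap('wrist','w47')
im=cv2.imread('pics/w47.png');a=cv2.resize(im[150:290,220:420],None,fx=4,fy=4,interpolation=cv2.INTER_CUBIC)
cv2.imwrite('pics/z47.png',a)"
```

```text
t 63.9 pos [ 0.6174 -0.1616  0.0646] head -3.91 slide mm [-2.2 -3.5 14.7] twist [-0.0032 -0.0001 -0.001 ] F [-0.5  3.3 -0.6] open 0.141 q6 69.0
```

View pics/z47.png

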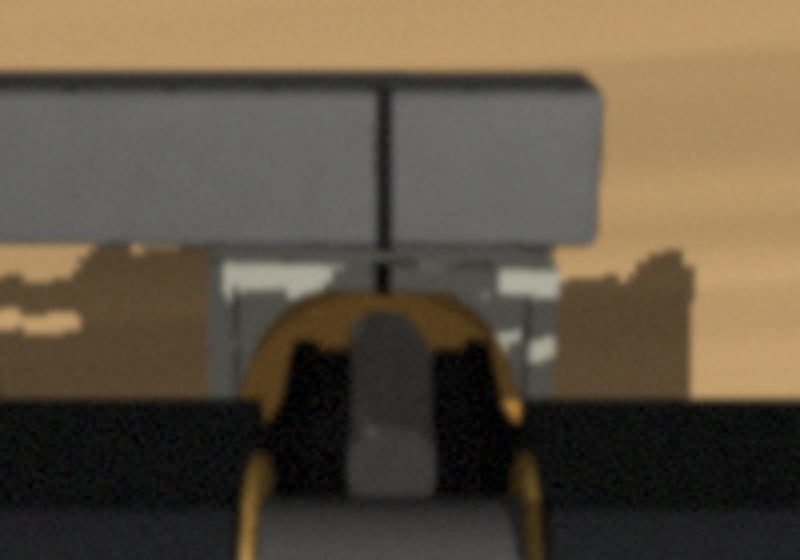

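Request:
carry_out:
  grip: [-1, -1, -1, -1]
  slide:
    - [-1, -1.5, 2]
    - [0, 0, 4]
    - [0, 0, 2]
    - [0, 0, 0]
  twist:
    - [-0.003, 0, 0]
    - [0, 0, 0]
    - [0, 0, 0]
    - [0, 0, 0]

```text
time_s: 64.35
position: [0.6174, -0.1613, 0.0575]
tcp_rot: [[0.998, -0.068, 0.002], [-0.068, -0.998, -0.003], [0.003, 0.003, -1.0]]
force: [-0.8, 3.8, 0.3]
opening: 0.14
```

```bash
python3 -c "
from h import *
go(.6165,-.16,.0555,-3.85)"
```

```text
t 64.35 pos [ 0.6174 -0.1613  0.0575] head -3.88 slide mm [-0.9 -1.2  2. ] twist [ 0.0025 -0.0025 -0.0005] F [-0.8  3.8  0.3] open 0.14 q6 69.0
```

Request:
carry_out:
  grip: [-1, -1, -0.2, -0.2, -0.2, -0.2, -0.2]
  slide:
    - [-1, -1.5, 0]
    - [0, 0, 0]
    - [0, 0, 0]
    - [0, 0, 0]
    - [0, 0, 0]
    - [0, 0, 0]
    - [0, 0, 0]
  twist:
    - [0, 0, 0]
    - [0, 0, 0]
    - [0, 0, 0]
    - [0, 0, 0]
    - [0, 0, 0]
    - [0, 0, 0]
    - [0, 0, 0]

```text
time_s: 65.05
position: [0.62, -0.164, 0.0582]
tcp_rot: [[0.998, -0.067, 0.011], [-0.067, -0.998, -0.01], [0.011, 0.01, -1.0]]
force: [1.0, 0.0, 0.1]
opening: 0.393
```

Request:
carry_out:
  grip: [-0.2, -0.2, -0.2, -0.2, -0.2]
  slide:
    - [0, 0, -20]
    - [0, 0, -30]
    - [0, 0, -40]
    - [-30, 0, -40]
    - [0, 0, 0]
  twist:
    - [0, 0, 0]
    - [0, 0, 0]
    - [0, 0, 0]
    - [0, 0, 0]
    - [0, 0, 0]

```text
time_s: 65.55
position: [0.5881, -0.1611, 0.1902]
tcp_rot: [[0.998, -0.067, 0.008], [-0.066, -0.998, -0.01], [0.008, 0.009, -1.0]]
force: [1.8, -0.2, 0.0]
opening: 0.4
```

```bash
python3 chk.py w48; python3 -c "
from h import *
im=cv2.imread('pics/dw48.png');cv2.imwrite('pics/zd48.png',cv2.resize(im[140:230,220:350],None,fx=6,fy=6,interpolation=cv2.INTER_CUBIC))"
```

```text
65.55 [ 0.58810969 -0.16110778  0.19023352]
A 185 top z [0.0727 0.0733 0.0737] top xy [ 0.6154 -0.1584]
  block z 0.031
B 242 top z [0.0724 0.0732 0.0738] top xy [ 0.6248 -0.0375]
  block z 0.031
C 316 top z [0.0707 0.0729 0.0736] top xy [0.6328 0.0827]
  block z 0.0311
```

View pics/tdw48.png

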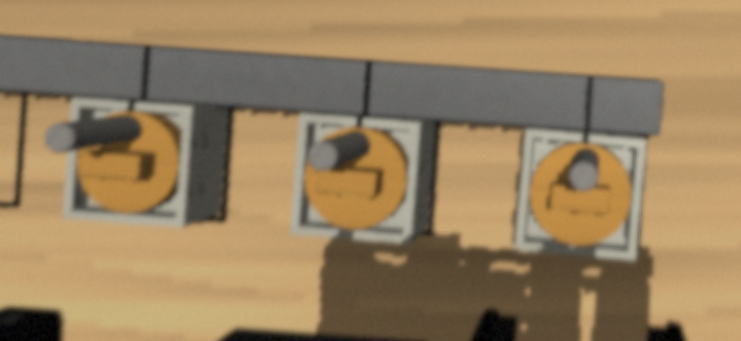

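View pics/w48.png

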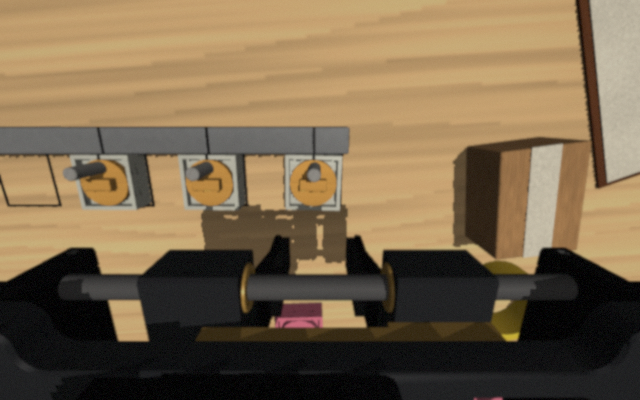

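Run:
```python
import cv2
im=cv2.imread('pics/w48.png');cv2.imwrite('pics/z48.png',cv2.resize(im[115:220,250:360],None,fx=6,fy=6,interpolation=cv2.INTER_CUBIC)[:600])
```

```text
(no output)
```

View pics/z48.png

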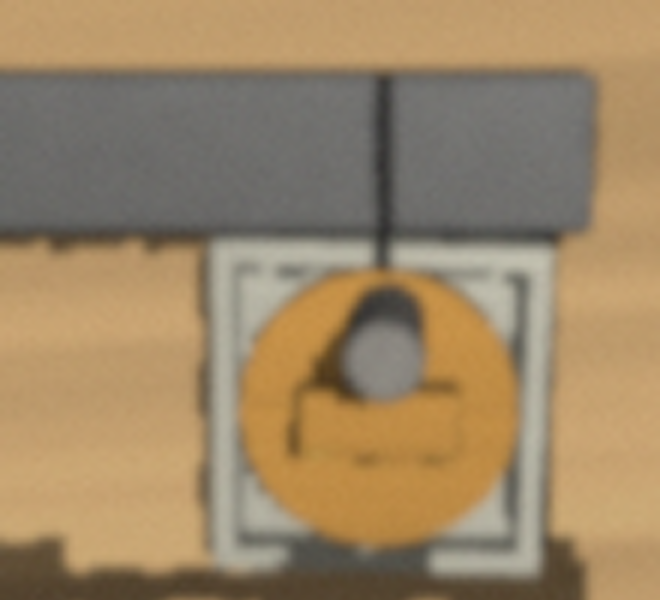

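Request:
carry_out:
  grip: [-1, -1, -1, -1, -1, -1]
  slide:
    - [-25, -5, 10]
    - [-25, -3, 20]
    - [-5, 0, 30]
    - [0, 0, 40]
    - [0, 0, 30]
    - [0, 0, 0]
  twist:
    - [0.009, -0.008, 0]
    - [0, 0, 0]
    - [0, 0, 0]
    - [0, 0, 0]
    - [0, 0, 0]
    - [0, 0, 0]

```text
time_s: 66.3
position: [0.531, -0.1473, 0.0425]
tcp_rot: [[0.998, -0.066, -0.013], [-0.066, -0.998, 0.007], [-0.014, -0.006, -1.0]]
force: [-0.5, 0.5, 0.2]
opening: 0.019
```

```bash
python3 -c "
from h import *
go(.540,-.1535,.012,-3.85)"
```

```text
t 66.3 pos [ 0.531  -0.1473  0.0425] head -3.79 slide mm [ 9.8  5.8 30.4] twist [-0.0064  0.0136  0.001 ] F [-0.5  0.5  0.2] open 0.019 q6 67.0
```

Request:
carry_out:
  grip: [-1, -1, -1, -1]
  slide:
    - [5, 6, 14]
    - [2, 0, 12]
    - [0, 0, 2]
    - [0, 0, 0]
  twist:
    - [-0.006, 0.014, 0.001]
    - [0, 0, 0]
    - [0, 0, 0]
    - [0, 0, 0]

```text
time_s: 66.7
position: [0.5379, -0.1532, 0.0116]
tcp_rot: [[0.998, -0.067, -0.003], [-0.067, -0.998, 0.002], [-0.003, -0.002, -1.0]]
force: [-0.3, 0.3, 0.3]
opening: 0.004
```

```bash
python3 -c "
from h import *
go(.557,-.1545,.012,-3.85)"
```

```text
t 66.7 pos [ 0.5379 -0.1532  0.0116] head -3.83 slide mm [19.1  0.  -0.5] twist [-0.0022  0.0032  0.0004] F [-0.3  0.3  0.3] open 0.004 q6 66.0
```

Request:
carry_out:
  grip: [-1, -1, -1, -1, -1, -1, -1]
  slide:
    - [6, 0, 0]
    - [5, 0, 0]
    - [4, 0, 0]
    - [4, 0, 0]
    - [4, 0, 0]
    - [4, 0, 0]
    - [0, 0, 0]
  twist:
    - [-0.002, 0.005, 0]
    - [0, 0.003, 0]
    - [0, 0.003, 0]
    - [0, 0.003, 0]
    - [0, 0.003, 0]
    - [0, 0.003, 0]
    - [0, 0, 0]

```text
time_s: 67.4
position: [0.5535, -0.1545, 0.0141]
tcp_rot: [[0.998, -0.061, -0.01], [-0.061, -0.998, 0.002], [-0.01, -0.002, -1.0]]
force: [0.4, 0.1, 0.3]
opening: 0.006
```

```bash
python3 -c "
from h import *
go(.557,-.1545,.012,-3.85);snap('wrist','w49')"
```

```text
t 67.4 pos [ 0.5535 -0.1545  0.0141] head -3.49 slide mm [ 3.5 -0.2  2.1] twist [-0.0016  0.0099  0.0063] F [0.4 0.1 0.3] open 0.006 q6 67.0
```

View pics/w49.png

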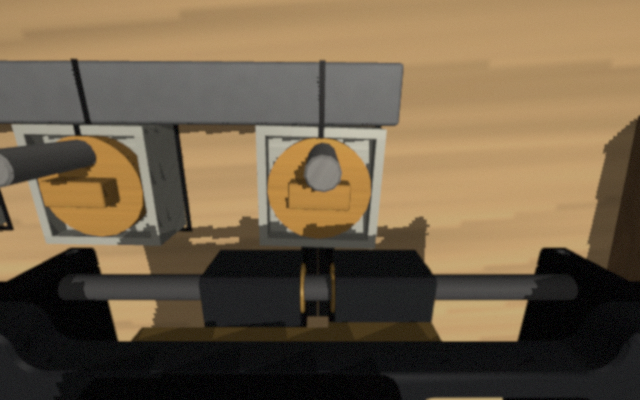

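Request:
carry_out:
  grip: [-1, -1, -1, -1, -1]
  slide:
    - [5, 0, 1]
    - [5, 0, 0]
    - [5, 0, 0]
    - [5, 0, 0]
    - [0, 0, 0]
  twist:
    - [-0.002, 0.012, 0.006]
    - [0, 0.005, 0]
    - [0, 0.005, 0]
    - [0, 0.005, 0]
    - [0, 0, 0]

```text
time_s: 67.95
position: [0.5534, -0.1534, 0.0135]
tcp_rot: [[0.998, -0.061, -0.026], [-0.061, -0.998, 0.006], [-0.026, -0.005, -1.0]]
force: [0.7, 0.4, 0.4]
opening: 0.006
```

```bash
python3 -c "
from h import *
go(.557,-.1545,.012,-3.85);snap('wrist','w50')
im=cv2.imread('pics/w50.png');cv2.imwrite('pics/z50.png',cv2.resize(im[50:250,200:420],None,fx=3,fy=3,interpolation=cv2.INTER_CUBIC))"
```

```text
t 67.95 pos [ 0.5534 -0.1534  0.0135] head -3.48 slide mm [3.7 0.9 1.4] twist [-0.0048  0.0259  0.0064] F [0.7 0.4 0.4] open 0.006 q6 67.0
```

View pics/z50.png

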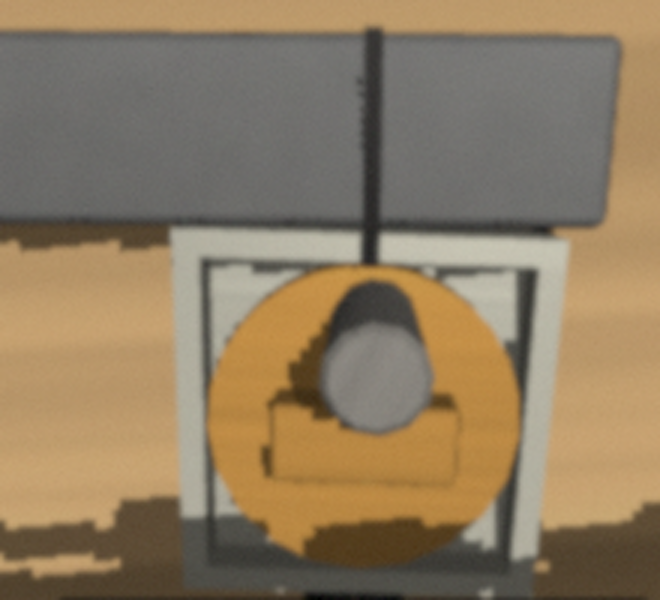

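Request:
carry_out:
  grip: [-1, -1, -1, -1, -1, -1, -1, -1]
  slide:
    - [-8, 0, 0]
    - [0, 8, 0]
    - [0, 8, 0]
    - [6, 0, 0]
    - [6, 0, 0]
    - [5, 0, 0]
    - [5, 0, 0]
    - [0, 0, 0]
  twist:
    - [-0.005, 0.026, 0.006]
    - [0, 0, 0]
    - [0, 0, 0]
    - [0, 0.005, 0]
    - [0, 0.005, 0]
    - [0, 0.005, 0]
    - [0, 0.005, 0]
    - [0, 0, 0]

```text
time_s: 68.8
position: [0.5533, -0.1705, 0.014]
tcp_rot: [[0.998, -0.061, -0.014], [-0.061, -0.998, 0.007], [-0.015, -0.006, -1.0]]
force: [0.4, 0.4, -0.5]
opening: 0.004
```

```bash
python3 -c "
from h import *
go(.557,-.1545,.012,-3.85);snap('wrist','w51')
im=cv2.imread('pics/w51.png');cv2.imwrite('pics/z51.png',cv2.resize(im[50:250,200:420],None,fx=3,fy=3,interpolation=cv2.INTER_CUBIC))"
```

```text
t 68.8 pos [ 0.5533 -0.1705  0.014 ] head -3.5 slide mm [  2.8 -16.2   2.1] twist [-0.0061  0.0148  0.006 ] F [ 0.4  0.4 -0.5] open 0.004 q6 65.0
```

View pics/z51.png

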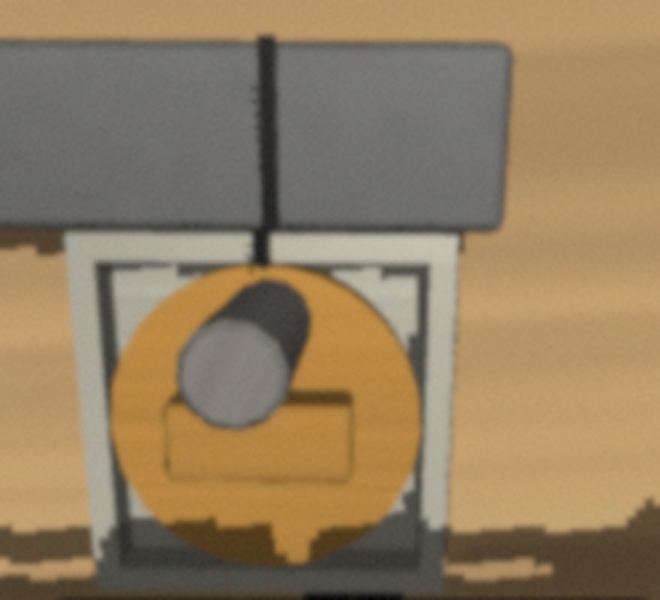

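Request:
carry_out:
  grip: [-1, -1, -1, -1, -1, -1, -1, -1]
  slide:
    - [-10, 0, 0]
    - [-5, 0, -25]
    - [0, 0, -25]
    - [0, -35, 0]
    - [0, -35, 0]
    - [0, -35, 0]
    - [0, -25, 0]
    - [0, 0, 0]
  twist:
    - [-0.006, 0.015, 0.006]
    - [0, 0, 0]
    - [0, 0, 0]
    - [0, 0, 0]
    - [0, 0, 0]
    - [0, 0, 0]
    - [0, 0, 0]
    - [0, 0, 0]

```text
time_s: 69.65
position: [0.5628, -0.0408, 0.0674]
tcp_rot: [[0.997, -0.073, 0.027], [-0.073, -0.997, -0.007], [0.028, 0.005, -1.0]]
force: [-0.4, 0.3, -0.7]
opening: 0.003
```

```bash
python3 -c "
from h import *
go(.557,.085,.06,-3.85);snap('wrist','w52')"
```

```text
t 69.65 pos [ 0.5628 -0.0408  0.0674] head -4.19 slide mm [ -15.1 -125.1    6.4] twist [ 0.0048 -0.0279 -0.006 ] F [-0.4  0.3 -0.7] open 0.003 q6 79.0
```

Request:
carry_out:
  grip: [-1, -1, -1, -1]
  slide:
    - [0, -40, 0]
    - [0, -40, 0]
    - [0, -40, 0]
    - [0, 0, 0]
  twist:
    - [0, 0, 0]
    - [0, 0, 0]
    - [0, 0, 0]
    - [0, 0, 0]

```text
time_s: 70.1
position: [0.58, 0.0751, 0.0674]
tcp_rot: [[0.996, -0.081, 0.039], [-0.081, -0.997, -0.01], [0.04, 0.006, -0.999]]
force: [-0.7, -0.5, -0.6]
opening: 0.006
```

```bash
python3 -c "
from h import *
go(.557,.085,.06,-3.85);snap('wrist','w53')
a=[cv2.resize(cv2.imread(f'pics/{n}.png')[70:230,180:440],None,fx=3,fy=3,interpolation=cv2.INTER_CUBIC) for n in ('w52','w53')]
cv2.imwrite('pics/z52.png',a[0]);cv2.imwrite('pics/z53.png',a[1])"
```

```text
t 70.1 pos [0.58   0.0751 0.0674] head -4.66 slide mm [-24.   -8.    6.4] twist [ 0.0067 -0.0399 -0.0143] F [-0.7 -0.5 -0.6] open 0.006 q6 92.0
```

```bash
cat > edge.py <<'E'
from h import *
def edges(t,hubs):
    c,s=load(t);d=c['depth'].astype(float)
    vv,uu=np.mgrid[0:400,0:640];uv=np.c_[uu.ravel(),vv.ravel()].astype(float)
    p,r=rays(c,uv,s);P=(p+r*d.ravel()[:,None]).reshape(400,640,3)
    for n,x,y in hubs:
        F=[]
        for u in range(640):
            col=P[:,u]
            ok=(np.abs(col[:,1]-y+.0671*(col[:,0]-x))<.027)&(col[:,0]>x+.012)&(col[:,0]<x+.05)
            k=np.where(ok)[0]
            if len(k)<4: continue
            z=col[k,2]
            b=k[(z>.0283)&(z<.036)]   # block top pixels
            a=k[(z>.018)&(z<.0262)]
            if len(b) and len(a):
                v=b.min()-.5
                F.append((u,v))
        if len(F)<8: print(t,n,'few',len(F));continue
        W=onz(c,np.array(F),.0315,s)
        l=cv2.fitLine(W[:,:2].astype(np.float32),cv2.DIST_HUBER,0,.0005,.0001).ravel()
        e=l[:2]*np.sign(l[1]);nn=np.array([.9977,-.0671])
        print(t,n,len(F),'edge angle',np.degrees(np.arctan2(e[0],e[1])).round(2),'n',((l[2:]@nn)).round(4),'res',np.abs((W[:,:2]-l[2:])@[e[1],-e[0]]).mean().round(4))
A=('A',.5985,-.156);B=('B',.6065,-.037);C=('C',.6145,.083)
edges('w50',[A]);edges('w51',[A]);edges('w49',[A,B]);edges('w52',[A,B,C]);edges('w53',[B,C]);edges('w48',[A,B]);edges('w41',[A,B,C])
edges('w12',[C]);edges('w35',[B,C])
E
python3 edge.py
```

```text
w50 A 111 edge angle 5.26 n 0.6391 res 0.0001
w51 A 110 edge angle 4.2 n 0.6397 res 0.0001
w49 A 109 edge angle 5.14 n 0.639 res 0.0001
w49 B 108 edge angle 4.43 n 0.6392 res 0.0003
w52 A 80 edge angle 4.79 n 0.6392 res 0.0007
w52 B 78 edge angle 5.19 n 0.6393 res 0.0001
w52 C 80 edge angle 4.32 n 0.6393 res 0.0005
w53 B 77 edge angle 5.53 n 0.639 res 0.0008
w53 C 77 edge angle 4.37 n 0.6399 res 0.0002
w48 A 48 edge angle 3.9 n 0.6395 res 0.0002
w48 B 47 edge angle 5.45 n 0.6398 res 0.0003
w41 A 42 edge angle 5.77 n 0.6387 res 0.0003
w41 B 42 edge angle 4.01 n 0.6395 res 0.0
w41 C 42 edge angle 4.08 n 0.6399 res 0.0
w12 C 99 edge angle 3.83 n 0.6412 res 0.0002
w35 B 54 edge angle 3.69 n 0.6401 res 0.0001
w35 C 54 edge angle 3.74 n 0.6408 res 0.0002
```

```bash
cat > railb.py <<'E'
from h import *
def rb(t):
    c,s=load(t);d=c['depth'].astype(float)
    vv,uu=np.mgrid[0:400,0:640];uv=np.c_[uu.ravel(),vv.ravel()].astype(float)
    p,r=rays(c,uv,s);P=(p+r*d.ravel()[:,None]).reshape(400,640,3)
    for nm,lo,hi,first in (('back',.645,.69,True),):
        F=[]
        for u in range(60,600):
            col=P[:,u];k=np.where((col[:,2]>.018)&(col[:,2]<.028)&(col[:,0]>.63)&(col[:,0]<.70))[0]
            if len(k)>8: F.append((u,k.min()-.5))
        W=onz(c,np.array(F),.0235,s)
        l=cv2.fitLine(W[:,:2].astype(np.float32),cv2.DIST_HUBER,0,.0005,.0001).ravel()
        e=l[:2]*np.sign(l[1]);print(t,nm,len(F),np.degrees(np.arctan2(e[0],e[1])).round(2),(l[2:]@[.9977,-.0671]).round(4))
for t in ['w35','w41','w48','w50','w51','w52','w53']: rb(t)
E
python3 railb.py
python3 - <<'E'
from h import *
# lateral: bushing-centre via orange mask, notch not needed
E
```

```text
w35 back 418 3.85 0.67
w41 back 342 4.04 0.6686
w48 back 289 3.93 0.6697
w50 back 347 4.01 0.6689
w51 back 311 3.93 0.669
w52 back 482 4.02 0.6691
w53 back 524 3.93 0.6694
```

Request:
carry_out:
  grip: [-1, -1, -1, -1, -1, -1]
  slide:
    - [-20, 0, 0]
    - [-12, 5, 0]
    - [0, 0, 20]
    - [0, 0, 20]
    - [0, 0, 10]
    - [0, 0, 0]
  twist:
    - [0.007, -0.04, -0.014]
    - [0, 0, 0]
    - [0, 0, 0]
    - [0, 0, 0]
    - [0, 0, 0]
    - [0, 0, 0]

```text
time_s: 70.75
position: [0.5443, 0.0608, 0.0157]
tcp_rot: [[0.997, -0.076, -0.008], [-0.076, -0.997, 0.0], [-0.008, 0.0, -1.0]]
force: [0.6, -0.4, 1.1]
opening: 0.007
```

```bash
python3 -c "
from h import *
go(.5693,.071,.013,-3.85)"
```

```text
t 70.75 pos [0.5443 0.0608 0.0157] head -4.37 slide mm [ 24.2 -12.1   2.5] twist [ 0.0003  0.0082 -0.0091] F [ 0.6 -0.4  1.1] open 0.007 q6 89.0
```

Request:
carry_out:
  grip: [-1, -1, -1, -1, -1, -1, -1, -1, -1]
  slide:
    - [4, -10, 1]
    - [5, 0, 0]
    - [5, 0, 0]
    - [5, 0, 0]
    - [5, 0, 0]
    - [5, 0, 0]
    - [5, 0, 0]
    - [4, 0, 0]
    - [0, 0, 0]
  twist:
    - [0, 0.008, -0.009]
    - [0, 0.004, 0]
    - [0, 0.004, 0]
    - [0, 0.004, 0]
    - [0, 0.004, 0]
    - [0, 0.004, 0]
    - [0, 0.004, 0]
    - [0, 0.004, 0]
    - [0, 0, 0]

```text
time_s: 71.65
position: [0.5698, 0.0687, 0.0167]
tcp_rot: [[0.998, -0.065, -0.005], [-0.065, -0.998, -0.001], [-0.005, 0.002, -1.0]]
force: [-0.4, 0.0, 0.6]
opening: 0.007
```

```bash
python3 -c "
from h import *
go(.5693,.071,.013,-3.85);snap('wrist','w54')
import edge,railb" | grep -E "slide|w54"; python3 - <<'E' 2>/dev/null | tail -3
import edge,railb
edge.edges('w54',[edge.B,edge.C]);railb.rb('w54')
E
```

```text
t 71.65 pos [0.5698 0.0687 0.0167] head -3.71 slide mm [-0.6 -2.3  3.7] twist [0.0017 0.0046 0.0024] F [-0.4  0.   0.6] open 0.007 q6 90.0
w54 B 110 edge angle 4.31 n 0.6392 res 0.0008
w54 C 106 edge angle 3.74 n 0.6401 res 0.0
w54 back 540 3.92 0.6691
```

Request:
carry_out:
  grip: [-1, -1, -1, -1, -1, -1, -1]
  slide:
    - [-14, 0, -4]
    - [-12, 0, 0]
    - [0, 40, 0]
    - [0, 40, 0]
    - [0, 40, 0]
    - [0, 0, 0]
    - [0, 0, 0]
  twist:
    - [0.002, 0.005, 0.002]
    - [0, 0, 0]
    - [0, 0, 0]
    - [0, 0, 0]
    - [0, 0, 0]
    - [0, 0, 0]
    - [0, 0, 0]

```text
time_s: 72.4
position: [0.5406, -0.0521, 0.0216]
tcp_rot: [[0.998, -0.063, 0.015], [-0.063, -0.998, -0.002], [0.015, 0.001, -1.0]]
force: [-0.4, 0.8, 0.1]
opening: 0.004
```

```bash
python3 -c "
from h import *
go(.5613,-.052,.015,-3.85)"
```

```text
t 72.4 pos [ 0.5406 -0.0521  0.0216] head -3.61 slide mm [20.5 -1.5  6.9] twist [ 0.0007 -0.0146  0.0042] F [-0.4  0.8  0.1] open 0.004 q6 76.0
```

Request:
carry_out:
  grip: [-1, -1, -1, -1, -1, -1, -1, -1]
  slide:
    - [3, 0, 5]
    - [5, 0, 1]
    - [5, 0, 0]
    - [5, 0, 0]
    - [5, 0, 0]
    - [5, 0, 0]
    - [5, 0, 0]
    - [0, 0, 0]
  twist:
    - [0, -0.01, 0.004]
    - [0, 0.004, 0]
    - [0, 0.004, 0]
    - [0, 0.004, 0]
    - [0, 0.004, 0]
    - [0, 0.004, 0]
    - [0, 0.004, 0]
    - [0, 0, 0]

```text
time_s: 73.2
position: [0.5611, -0.0472, 0.0135]
tcp_rot: [[0.998, -0.056, -0.005], [-0.056, -0.998, 0.003], [-0.005, -0.002, -1.0]]
force: [0.3, 0.1, 0.7]
opening: 0.009
```

```bash
python3 - <<'E' | tail -6
from h import *
import edge,railb
go(.5613,-.052,.013,-3.85);snap('wrist','w55')
edge.edges('w55',[edge.A,edge.B,edge.C]);railb.rb('w55')
E
```

```text
w53 back 524 3.93 0.6694
t 73.2 pos [ 0.5611 -0.0472  0.0135] head -3.2 slide mm [0.5 4.8 0.5] twist [-0.0022  0.0048  0.0114] F [0.3 0.1 0.7] open 0.009 q6 77.0
w55 A 114 edge angle 3.39 n 0.6393 res 0.0008
w55 B 110 edge angle 4.45 n 0.6396 res 0.0001
w55 C 107 edge angle 4.13 n 0.6397 res 0.0004
w55 back 540 3.92 0.6691
```

Request:
carry_out:
  grip: [-1, -1, -1, -1, -1, -1, -1, -1]
  slide:
    - [-8, 0, 0]
    - [0, 10, 0]
    - [6, 0, 0]
    - [6, 0, 0]
    - [5, 0, 0]
    - [5, 0, 0]
    - [5, 0, 0]
    - [0, 0, 0]
  twist:
    - [0, 0.005, 0.011]
    - [0, 0, 0]
    - [0, 0.005, 0]
    - [0, 0.005, 0]
    - [0, 0.005, 0]
    - [0, 0.005, 0]
    - [0, 0.005, 0]
    - [0, 0, 0]

```text
time_s: 74.05
position: [0.561, -0.0564, 0.0125]
tcp_rot: [[0.998, -0.064, -0.016], [-0.064, -0.998, 0.009], [-0.016, -0.008, -1.0]]
force: [0.9, -0.1, 0.3]
opening: 0.005
```

```bash
python3 - <<'E' | tail -5
from h import *
import edge,railb
go(.5613,-.052,.013,-3.85);snap('wrist','w56')
edge.edges('w56',[edge.A,edge.B,edge.C]);railb.rb('w56')
E
```

```text
t 74.05 pos [ 0.561  -0.0564  0.0125] head -3.66 slide mm [ 0.  -4.4 -0.5] twist [-0.0076  0.0164  0.0033] F [ 0.9 -0.1  0.3] open 0.005 q6 76.0
w56 A 117 edge angle 4.05 n 0.6393 res 0.001
w56 B 110 edge angle 3.93 n 0.64 res 0.0001
w56 C 92 edge angle 3.82 n 0.6398 res 0.0008
w56 back 540 3.88 0.6691
```

Request:
carry_out:
  grip: [-1, -1, -1, -1, -1, -1, -1, -1]
  slide:
    - [-12, 0, 0]
    - [-15, 0, -20]
    - [-10, 0, -40]
    - [0, -10, -40]
    - [0, -10, -40]
    - [0, 0, -40]
    - [0, 0, -20]
    - [0, 0, 0]
  twist:
    - [0, 0.012, 0]
    - [0, 0, 0]
    - [0, 0, 0]
    - [0, 0, 0]
    - [0, 0, 0]
    - [0, 0, 0]
    - [0, 0, 0]
    - [0, 0, 0]

```text
time_s: 74.9
position: [0.5339, -0.0366, 0.2211]
tcp_rot: [[0.998, -0.066, 0.016], [-0.066, -0.998, 0.005], [0.016, -0.006, -1.0]]
force: [1.0, -0.4, -0.9]
opening: 0.007
```

```bash
python3 chk.py w57
python3 - <<'E'
from h import *
import io,contextlib
with contextlib.redirect_stdout(io.StringIO()):
    import edge,railb
edge.edges('w57',[edge.A,edge.B,edge.C]);railb.rb('w57')
# block lateral extent by depth: left/right edges at block top
c,s=load('w57');d=c['depth'].astype(float)
vv,uu=np.mgrid[0:400,0:640];uv=np.c_[uu.ravel(),vv.ravel()].astype(float)
p,r=rays(c,uv,s);P=p+r*d.ravel()[:,None]
e=np.array([.0671,.9977]);n=np.array([.9977,-.0671])
S=P[:,:2]@e;N=P[:,:2]@n
for k,s0 in zip('ABC',(-.1163,.0037,.1237)):
    m=(P[:,2]>.028)&(P[:,2]<.036)&(abs(S-s0)<.05)&(N>.575)&(N<.645)
    a,b=np.percentile(S[m],[0.5,99.5]);print(k,'mid s',((a+b)/2).round(4),'target',s0,'width',(b-a).round(4))
# pixel shift of static things scene first vs last
a,_=load('s1');b,_=load('sw57')
for nm,(u0,v0,u1,v1) in {'tape':(172,238,220,285),'carton':(188,268,255,336),'pink':(160,200,195,240)}.items():
    print(nm,'mean diff',np.abs(a['color'][v0:v1,u0:u1].astype(int)-b['color'][v0:v1,u0:u1]).mean().round(2))
# holes vs bushing: bar direction unaffected
E
```

```text
74.9 [ 0.53391828 -0.03659302  0.22113593]
A 209 top z [0.0724 0.0731 0.0736] top xy [ 0.6159 -0.1573]
  block z 0.0309
B 142 top z [0.073  0.0735 0.0738] top xy [ 0.625  -0.0381]
  block z 0.031
C 208 top z [0.0725 0.0732 0.0738] top xy [0.6329 0.0836]
  block z 0.0312
w57 A 46 edge angle 5.4 n 0.6392 res 0.0003
w57 B 45 edge angle 3.81 n 0.6395 res 0.0
w57 C 45 edge angle 2.28 n 0.6399 res 0.0003
w57 back 373 3.89 0.6687
A mid s -0.1153 target -0.1163 width 0.0642
B mid s 0.0042 target 0.0037 width 0.0635
C mid s 0.1245 target 0.1237 width 0.0642
tape mean diff 5.47
carton mean diff 5.58
pink mean diff 5.54
```

Request:
carry_out:
  grip: [-1, -1, -1, -1, -1, -1, -1]
  slide:
    - [0, 35, 20]
    - [0, 35, 20]
    - [0, 35, 25]
    - [0, 15, 25]
    - [0, 0, 20]
    - [0, 0, 0]
    - [0, 0, 0]
  twist:
    - [0, -0.014, 0]
    - [0, 0, 0]
    - [0, 0, 0]
    - [0, 0, 0]
    - [0, 0, 0]
    - [0, 0, 0]
    - [0, 0, 0]

```text
time_s: 75.75
position: [0.516, -0.156, 0.0892]
tcp_rot: [[0.997, -0.066, -0.025], [-0.066, -0.998, 0.02], [-0.026, -0.018, -0.999]]
force: [0.8, -0.3, 0.1]
opening: 0.011
```

```bash
python3 - <<'E' | tail -3
from h import *
import edge,railb
go(.53,.085,.11,-3.85);snap('wrist','w58')
edge.edges('w58',[edge.A]);railb.rb('w58')
E
```

```text
t 75.75 pos [ 0.516  -0.156   0.0892] head -3.77 slide mm [  -2.5 -241.7  -16.4] twist [-0.0179  0.0264  0.0011] F [ 0.8 -0.3  0.1] open 0.011 q6 65.0
w58 A 77 edge angle 3.96 n 0.6393 res 0.0
w58 back 314 4.14 0.6689
```

Request:
carry_out:
  grip: [-1, -1, -1, -1, -1, -1, -1, -1]
  slide:
    - [0, -40, 0]
    - [0, -40, 0]
    - [0, -40, 0]
    - [0, -40, 0]
    - [0, -40, 0]
    - [0, -40, 0]
    - [0, 0, 0]
    - [0, 0, 0]
  twist:
    - [0, 0, 0]
    - [0, 0, 0]
    - [0, 0, 0]
    - [0, 0, 0]
    - [0, 0, 0]
    - [0, 0, 0]
    - [0, 0, 0]
    - [0, 0, 0]

```text
time_s: 76.6
position: [0.538, 0.0944, 0.1008]
tcp_rot: [[0.998, -0.062, -0.008], [-0.061, -0.998, 0.016], [-0.009, -0.016, -1.0]]
force: [0.2, -0.4, 0.9]
opening: 0.012
```

```bash
python3 - <<'E' | tail -3
from h import *
import edge,railb
go(.53,.085,.11,-3.85);snap('wrist','w59')
edge.edges('w59',[edge.C]);railb.rb('w59')
E
```

```text
t 76.6 pos [0.538  0.0944 0.1008] head -3.52 slide mm [-7.5  9.7 -9.3] twist [-0.0158  0.0089  0.0057] F [ 0.2 -0.4  0.9] open 0.012 q6 90.0
w59 C 72 edge angle 3.65 n 0.64 res 0.0001
w59 back 478 3.96 0.6691
```

All three are square to the rail within about 0.3°, and all pin tops stand at the home height. I retreat upward and hand in.

Request:
carry_out:
  grip: [-1, -1, -1, -1, -1]
  slide:
    - [-10, 0, -40]
    - [-10, 0, -40]
    - [0, 0, -40]
    - [0, 0, 0]
    - [0, 0, 0]
  twist:
    - [0, 0, 0]
    - [0, 0, 0]
    - [0, 0, 0]
    - [0, 0, 0]
    - [0, 0, 0]

```text
time_s: 77.15
position: [0.5178, 0.0875, 0.2238]
tcp_rot: [[0.997, -0.07, -0.012], [-0.07, -0.997, 0.016], [-0.014, -0.015, -1.0]]
force: [-0.9, 0.0, 0.1]
opening: 0.004
```

```bash
python3 chk.py w60
python3 - <<'E'
from rig import bot
print(bot.hand_in())
E
```

```text
77.15 [0.51782275 0.08754192 0.22376118]
A 339 top z [0.0713 0.0728 0.0735] top xy [ 0.6155 -0.1572]
  block z 0.0311
B 241 top z [0.0725 0.0734 0.0738] top xy [ 0.6244 -0.0371]
  block z 0.0309
C 169 top z [0.0727 0.0733 0.0737] top xy [0.633  0.0836]
  block z 0.031
the job is handed in; nothing more can be done
None
```

The job is handed in at about 77 s. Three housings were present, and they stand on three adjacent marks against the stop rail. I turned each bushing so its hole lies over the block's hole, and each housing has a transit pin fully home. No housing showed a sideways knock while the robot was away from it.

**Last checks**
- **Square to the rail:** by depth edges viewed close on, each housing is within about 0.3° of the rail.
- **On the marks:** the sideways offsets read 1 mm or less from the mark centres.
- **Pins home:** all three pin tops read 73.5 to 73.8 mm, which matches the nominal 74 mm.
- **Carton, tape roll and pink look-alikes:** I never touched them. The first-to-last picture differences were small and equal for all three areas.

**What went wrong and was mended**
- The pin in the end housing, nearest the carton, was first pushed about 4 mm too deep and jammed. I worked it loose, which briefly lifted that housing off the bench, then reseated the pin and re-placed the housing.
- Afterwards two housings stood about 1° off square, so I pushed all three flush again.

**Readings that disagreed**
- In the wide view the two end housings read about 1.5° off, in opposite directions. The close views did not show this, so I took it as a viewing-angle error.
- I had used up the picture allowance by the end, so the final checks of squareness, position and pin height came from camera depth readings, not from viewed pictures.

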